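Rebuild the gear pump: spacers, cover, drift pin, bolts

ROBOT

A 6-joint arm with a two-finger parallel gripper is mounted at the origin on the work surface. World frame = base frame: x ahead of the robot, y to its left, z up, the work surface at z = 0. Lengths are in mm, angles in rad, forces in N, time in s.
With the tool pointing down it reaches from about 425 to 1125 mm from the base axis. Payload 14.9 kg.
Tool frame: the origin (TCP) lies on the centre line of the jaws, within the pads' length; the fingertips stand 8 mm ahead of it and the grasp point (between the pads) lies 11 mm behind it (manip.tip_reach is the distance from the TCP to the fingertips, in mm); z points along the fingers, y is the line along which they close (so a half turn about z gives the same grasp; the last joint's range is limited). The gripper opens to 91 mm and grips with 3 to 60 N. Pads are 32 mm wide; open, the fingers measure 118 mm over their backs; the gripper's body (76 mm by 178 mm) begins 60 mm behind the grasp point.
Start: joints at [-1.185, 0.379, 1.734, -0, 1.028, -0.033], TCP at [284.662, -639.52, 221.932] pointing down, gripper open.
Joint ranges: [-2.77, 2.77], [-0.74, 2.19], [0, 2.66], [-1.06, 4.2], [0.31, 2.87], [-3.08, 3.08]. Speed limits (rad/s): [1.89, 1.89, 2.39, 3.14, 3.14, 3.14].

INTERFACE

Orientations are given as a unit quaternion [w, x, y, z].
In Python, from plant import manip, optics gives the robot as it stands. The module is installed in compiled form; this text tells all that it offers.
- The arm moves only by the tool play_rows, never from a script. Its argument "motion" is a list of rows, each an object of numbers: "ax", "ay", "az": the turn, a rotation vector about the tool's x, y, z in rad; "dx", "dy", "dz": the shift along the tool's x, y, z in m; "claw": the finger opening in m, from 0 to 0.0912. In form: [{"ax": .., "ay": .., "az": .., "dx": .., "dy": .., "dz": .., "claw": ..}, ...]. A call has exactly 10 rows; each row shifts and turns the commanded pose from where the row before left it, along the tool's axes as they then stand; what a row does not reach is not made up. A row lasts 1/10 s, in which the tool goes at most 50 mm and 8.59 degrees, less where a joint would pass 70% of its speed; a pose out of reach is approached as far as the arm can. A call is refused whole if a number of a shift passes 0.05 or a number of a turn 0.15, either way. A call with a gripper value outside its range is refused whole. The fingers move at their own pace and stop on an object; "newtons" is the grip in N (left out, the last holds). Time passes only in rows, so rows that do not move let the fingers close, or fill a call up. It gives the time, the measured TCP pose, the force, the opening and the grip force at its end, in the units of the state.
- manip.state(): the state, without advancing time (a new reading comes with each control period).
- optics.get_image(name): name is "scene" or "top"; returns a dict with "color" (480x640x3 uint8, red, green, blue), "z_map" (480x640 float32, mm along the optical axis (not along the pixel's ray), 0 where there is no reading), "intrinsics" (3x3 intrinsics, pixels), "D" ([k1, k2, p1, p2, k3] as OpenCV has them; the pictures are not rectified), "cam_to_world" (4x4, takes a point from camera to world coordinates). Camera axes: x right, y up, looking along -z (the intrinsics and any distortion apply to the point x, -y, -z); pixel columns grow to the right and rows downward; lengths in mm; the calibration is good to about 2 mm. A picture is of the moment at which its call begins.
- manip.job_done(): hands the job in; it is judged then, once.
The state is a dict: "time_s": time; "joints": joint angles; "qd": joint speeds; "tau": joint torques, N m; "tcp_pos": TCP position; "ee_rot": TCP orientation; "ft_force": force on the tool from outside, world axes, zero at the start; "torque": the same for the moment, N m; "grip_width": opening from 0.0 (shut) to 1.0 (fully open); "finger_force": force on a finger pad.
Only numpy, scipy, OpenCV 4.12 (cv2) and the standard library are available. Lean on these libraries where they do the work, as an engineer would, in place of code of your own. Each camera call takes 0.05 s, during which the arm holds its last target. There are 200 camera calls.

TASK

Put the pump back together: slide every spacer plate that is laid out over the drive shaft and down flat on the pump, then the front cover on top of them. With no bolt fitted yet, push the drift pin right home through one corner hole to line the stack up, drop three bolts fully home in the other holes, then pull the drift, stand it back in its own hole in the rack and fit the fourth bolt in the hole it left. Leave the wrench, the grease tin and the oil bottle where they are.

Things in the scene. Friction and masses are not known exactly. Their poses are not given: they have to be found in the camera images.
- pump_face (a point): Middle of the top face of the pump's gear section, an aluminium block 130 x 66 mm clamped to the bench, face 70 mm above it; x along its length to the shaft end, y across, z up. Four 16 mm bolt holes, 58 mm deep, at x = +-52, y = +-20 mm. The lowest 12 mm is a foot 150 x 80 mm; end clamps reach x = +-94 mm, 30 mm high.
- shaft_top (a point): Top of the pump's fixed drive shaft, on its axis: 16 mm in diameter, rising 62 mm from the top face at x = +16 mm, y = 0 of pump_face, its last 6 mm chamfered.
- plate1_mid (a point): Steel spacer plate 1 of up to three alike (may be absent), 10 mm thick, 0.45 kg, flat on the bench: rounded rectangle 130 mm (x) by 66 mm (y), four 16 mm holes at x = +-52, y = +-20 mm, 18 mm shaft bore at x = +16 mm, y = 0, so it fits the shaft and holes only one way round. This point is its middle, 5 mm above the underside; z up.
- plate2_mid (a point): Steel spacer plate 2 of up to three alike (may be absent), 10 mm thick, 0.45 kg, flat on the bench: rounded rectangle 130 mm (x) by 66 mm (y), four 16 mm holes at x = +-52, y = +-20 mm, 18 mm shaft bore at x = +16 mm, y = 0, so it fits the shaft and holes only one way round. This point is its middle, 5 mm above the underside; z up.
- plate3_mid (a point): Steel spacer plate 3 of up to three alike (may be absent), 10 mm thick, 0.45 kg, flat on the bench: rounded rectangle 130 mm (x) by 66 mm (y), four 16 mm holes at x = +-52, y = +-20 mm, 18 mm shaft bore at x = +16 mm, y = 0, so it fits the shaft and holes only one way round. This point is its middle, 5 mm above the underside; z up.
- cover_mid (a point): Aluminium front cover, 22 mm thick, about 0.45 kg, flat on the bench, black seal ring round the bore: rounded rectangle 130 mm (x) by 66 mm (y), four 16 mm holes at x = +-52, y = +-20 mm, 18 mm shaft bore at x = +16 mm, y = 0, so it fits the shaft and holes only one way round. This point is its middle, 11 mm above the underside; z up.
- bolt1_head (a point): Dark cap screw 1 of four alike, upright in the rack, head underside 20 mm above the rack's top: head 22 mm in diameter, 16 mm high; shank 12 mm in diameter, 80 mm long, the last 7 mm narrowing to 6 mm; 0.12 kg. This point is the centre of the head, 8 mm above its underside; z from shank to head. It slides freely in the holes.
- bolt2_head (a point): Dark cap screw 2 of four alike, upright in the rack, head underside 20 mm above the rack's top: head 22 mm in diameter, 16 mm high; shank 12 mm in diameter, 80 mm long, the last 7 mm narrowing to 6 mm; 0.12 kg. This point is the centre of the head, 8 mm above its underside; z from shank to head. It slides freely in the holes.
- bolt3_head (a point): Dark cap screw 3 of four alike, upright in the rack, head underside 20 mm above the rack's top: head 22 mm in diameter, 16 mm high; shank 12 mm in diameter, 80 mm long, the last 7 mm narrowing to 6 mm; 0.12 kg. This point is the centre of the head, 8 mm above its underside; z from shank to head. It slides freely in the holes.
- bolt4_head (a point): Dark cap screw 4 of four alike, upright in the rack, head underside 20 mm above the rack's top: head 22 mm in diameter, 16 mm high; shank 12 mm in diameter, 80 mm long, the last 7 mm narrowing to 6 mm; 0.12 kg. This point is the centre of the head, 8 mm above its underside; z from shank to head. It slides freely in the holes.
- drift_handle (a point): Bright steel drift pin, upright in the rack's end hole, shoulder 25 mm above the rack's top: ringed handle 26 mm in diameter, 45 mm long; below it a shank 15 mm in diameter, 85 mm long, the last 22 mm tapering to 6 mm; 0.25 kg. This point is the centre of the handle, 22.5 mm above the shoulder; z from shank to handle.
- rack_drift (a point): Mouth of the drift pin's own hole (17 mm wide, 60 mm deep) in the timber rack, on the axis, at the rack's top. The rack is a fixed block 210 mm long (y), 58 mm wide (x), top 70 mm above the bench; z up. The cap screws stand in like holes at y = +42, +84, +126 and +168 mm from this point.
- wrench: Bystander: a 200 mm combination wrench lying near the far edge of the bench; not to be disturbed.
- grease: Bystander: a grease tin, 80 mm in diameter and 70 mm high, near the far edge of the bench (origin at its base); not to be disturbed.
- oil: Bystander: a grey oil bottle, 72 mm in diameter and 180 mm high (origin at its base); not to be disturbed.
Mind the look-alikes: they are no part of the job. What is shaped like the part that bears drift_handle but blue is not meant.

How it is judged (in metres and radians):
On the way, in this order (a step that is already met when the one before it is completed fails the run):
1. every spacer plate that is there lies flat on the pump, over the shaft, the right way round (z of plate1_mid in the frame of pump_face between 0.003 and 0.028 m and horizontal distance between each of plate1_mid, plate2_mid, plate3_mid and pump_face below 0.008 m and angle between each of plate1_mid, plate2_mid, plate3_mid's own z axis and vertical below 0.05 rad and angle between the x axis of each of plate1_mid, plate2_mid, plate3_mid and the x axis of pump_face, either way round below 0.3 rad and z of plate2_mid in the frame of pump_face between 0.003 and 0.028 m and z of plate3_mid in the frame of pump_face between 0.003 and 0.028 m), for 0.2 s.
2. the front cover lies flat on the spacer plates, over the shaft, the right way round (all of step 1 and z of cover_mid in the frame of pump_face between 0.018 and 0.044 m and horizontal distance between cover_mid and pump_face below 0.008 m and angle between cover_mid's own z axis and vertical below 0.05 rad and angle between the x axis of cover_mid and the x axis of pump_face, either way round below 0.3 rad and z of cover_mid in the frame of plate1_mid above 0.013 m and z of cover_mid in the frame of plate2_mid above 0.013 m and z of cover_mid in the frame of plate3_mid above 0.013 m), for 0.2 s.
3. the drift pin is home in one corner hole, its shoulder on the cover, while no bolt is at the pump (all of step 2 and z of drift_handle in the frame of cover_mid between 0.0295 and 0.0375 m and angle between drift_handle's own z axis and vertical below 0.08 rad and horizontal distance between drift_handle and cover_mid between 0.048 and 0.063 m and horizontal distance between each of bolt1_head, bolt2_head, bolt3_head, bolt4_head and pump_face above 0.1 m), for 0.2 s.
4. three bolts are fully home in the other holes while the drift pin is still home in its hole (z of cover_mid in the frame of pump_face between 0.018 and 0.044 m and horizontal distance between cover_mid and pump_face below 0.008 m and angle between cover_mid's own z axis and vertical below 0.05 rad and angle between the x axis of cover_mid and the x axis of pump_face, either way round below 0.3 rad and z of cover_mid in the frame of plate1_mid above 0.013 m and z of cover_mid in the frame of plate2_mid above 0.013 m and z of cover_mid in the frame of plate3_mid above 0.013 m and z of drift_handle in the frame of cover_mid between 0.0295 and 0.0375 m and angle between drift_handle's own z axis and vertical below 0.08 rad and horizontal distance between drift_handle and cover_mid between 0.048 and 0.063 m and (((z of bolt2_head in the frame of cover_mid between 0.016 and 0.022 m and angle between bolt2_head's own z axis and vertical below 0.08 rad and horizontal distance between bolt2_head and cover_mid between 0.048 and 0.063 m) and (z of bolt3_head in the frame of cover_mid between 0.016 and 0.022 m and angle between bolt3_head's own z axis and vertical below 0.08 rad and horizontal distance between bolt3_head and cover_mid between 0.048 and 0.063 m) and (z of bolt4_head in the frame of cover_mid between 0.016 and 0.022 m and angle between bolt4_head's own z axis and vertical below 0.08 rad and horizontal distance between bolt4_head and cover_mid between 0.048 and 0.063 m)) or ((z of bolt1_head in the frame of cover_mid between 0.016 and 0.022 m and angle between bolt1_head's own z axis and vertical below 0.08 rad and horizontal distance between bolt1_head and cover_mid between 0.048 and 0.063 m) and (z of bolt3_head in the frame of cover_mid between 0.016 and 0.022 m and angle between bolt3_head's own z axis and vertical below 0.08 rad and horizontal distance between bolt3_head and cover_mid between 0.048 and 0.063 m) and (z of bolt4_head in the frame of cover_mid between 0.016 and 0.022 m and angle between bolt4_head's own z axis and vertical below 0.08 rad and horizontal distance between bolt4_head and cover_mid between 0.048 and 0.063 m)) or ((z of bolt1_head in the frame of cover_mid between 0.016 and 0.022 m and angle between bolt1_head's own z axis and vertical below 0.08 rad and horizontal distance between bolt1_head and cover_mid between 0.048 and 0.063 m) and (z of bolt2_head in the frame of cover_mid between 0.016 and 0.022 m and angle between bolt2_head's own z axis and vertical below 0.08 rad and horizontal distance between bolt2_head and cover_mid between 0.048 and 0.063 m) and (z of bolt4_head in the frame of cover_mid between 0.016 and 0.022 m and angle between bolt4_head's own z axis and vertical below 0.08 rad and horizontal distance between bolt4_head and cover_mid between 0.048 and 0.063 m)) or ((z of bolt1_head in the frame of cover_mid between 0.016 and 0.022 m and angle between bolt1_head's own z axis and vertical below 0.08 rad and horizontal distance between bolt1_head and cover_mid between 0.048 and 0.063 m) and (z of bolt2_head in the frame of cover_mid between 0.016 and 0.022 m and angle between bolt2_head's own z axis and vertical below 0.08 rad and horizontal distance between bolt2_head and cover_mid between 0.048 and 0.063 m) and (z of bolt3_head in the frame of cover_mid between 0.016 and 0.022 m and angle between bolt3_head's own z axis and vertical below 0.08 rad and horizontal distance between bolt3_head and cover_mid between 0.048 and 0.063 m)))), for 0.2 s.
At the end, for the whole second after the job is handed in: All spacer plates present, then the cover, lie flat on the pump over the shaft (8 mm, 0.05 rad); four bolts stand in the corner holes, heads within 3 mm of the cover; the drift stands upright in its own rack hole (within 6 mm, height within 5 mm) (all of step 2 and z of bolt1_head in the frame of cover_mid between 0.016 and 0.022 m and angle between each of bolt1_head, bolt2_head, bolt3_head, bolt4_head, drift_handle's own z axis and vertical below 0.08 rad and horizontal distance between bolt1_head and cover_mid between 0.048 and 0.063 m and z of bolt2_head in the frame of cover_mid between 0.016 and 0.022 m and horizontal distance between bolt2_head and cover_mid between 0.048 and 0.063 m and z of bolt3_head in the frame of cover_mid between 0.016 and 0.022 m and horizontal distance between bolt3_head and cover_mid between 0.048 and 0.063 m and z of bolt4_head in the frame of cover_mid between 0.016 and 0.022 m and horizontal distance between bolt4_head and cover_mid between 0.048 and 0.063 m and horizontal distance between drift_handle and rack_drift below 0.006 m and z of drift_handle in the frame of rack_drift between 0.0425 and 0.0525 m); the robot touches nothing.
It fails at once if the combination wrench is pushed more than 30 mm from its place (distance of wrench from where it was at the start of the episode above 0.03 m).
It fails at once if the grease tin is pushed more than 30 mm from its place (distance of grease from where it was at the start of the episode above 0.03 m).
It fails at once if the oil bottle is pushed more than 30 mm from its place (distance of oil from where it was at the start of the episode above 0.03 m).
Of plate1, plate2, plate3 only 1 to 3 are there at a start; the rules pass over those that are not, and their reading is None.
At some moment in a run one of plate1, plate2, plate3, cover may be knocked a few centimetres aside while the robot is not near it.
It also fails if it takes over 210 s, if anything falls off the work surface, if the arm or the gripper's body presses on something with over 40 N, if the wrist force passes 120 N, or if a joint passes its speed limit or range.

## Working session

There is one attempt and no reset: what is moved stays moved. The work goes in short steps, Python scripts to look and compute and a tool call to move; the robot and the scene stay as the last step left them, time stands still between calls to the robot, and variables do not carry over. Pictures are saved under pics/ and viewed, at most 14 in all, crops included, and the job is handed in when it is done.

Besides the shell and the picture viewer there is one more tool, called after "Request:" by a JSON object that holds its "op" and its "data", one argument or row to a line. play_rows: Moves the arm, as the interface text tells. Its arguments: {"type":"object","properties":{"motion":{"type":"array","items":{"type":"object","properties":{"ax":{"type":"number"},"ay":{"type":"number"},"az":{"type":"number"},"dx":{"type":"number"},"dy":{"type":"number"},"dz":{"type":"number"},"claw":{"type":"number"}}}},"newtons":{"type":"number"}},"required":["motion"]}

```bash
mkdir -p pics && python3 - <<'E'
from plant import manip, optics
import cv2,numpy as np
print(manip.state(), manip.tip_reach)
for n in("scene","top"):
    d=optics.get_image(n); np.savez(n+"0.npz",**d)
    cv2.imwrite(f"pics/{n}0.png",d["color"][...,::-1])
    print(n,d["intrinsics"].tolist(),d["D"],np.round(d["cam_to_world"],4).tolist(),(d["z_map"]>0).mean())
E
```

```text
{'time_s': 0.0, 'joints': array([-1.18528551e+00,  3.79407031e-01,  1.73478573e+00, -2.21570089e-05,
        1.02848788e+00, -3.32955123e-02]), 'qd': array([-0.00229427, -0.00040003,  0.00038739, -0.00034481,  0.0007717 ,
       -0.00189466]), 'tau': array([-5.49279375e-04, -7.63724756e+01, -4.34362042e+01,  6.50361227e-02,
        4.24570497e-02, -8.47592128e-05]), 'tcp_pos': array([ 284.51591893, -639.14483345,  221.28686839]), 'ee_rot': array([-5.33916355e-04,  9.78153822e-01,  2.07881708e-01, -1.04645880e-04]), 'ft_force': array([-0.64778741, -0.10236652,  0.48541521]), 'torque': array([-0.00413639, -0.01173296,  0.01681712]), 'finger_force': 0.0, 'grip_width': 0.9994202057642573} 8.0
scene [[484.7382695080488, 0.0, 319.62371857001176], [0.0, 484.7382695080488, 232.79616067474498], [0.0, 0.0, 1.0]] [-0.03479194  0.          0.          0.          0.        ] [[-0.6792, -0.4511, 0.579, 1292.8292], [0.7339, -0.4069, 0.5439, 690.8137], [-0.0097, 0.7944, 0.6074, 830.3318], [0.0, 0.0, 0.0, 1.0]] 0.9959537760416667
top [[513.549134572354, 0.0, 324.03405648828993], [0.0, 513.549134572354, 245.49355616940215], [0.0, 0.0, 1.0]] [-0.14329222  0.          0.          0.          0.        ] [[0.0077, 0.9979, -0.0644, 514.1995], [-0.9996, 0.0094, 0.0268, 61.5909], [0.0273, 0.0641, 0.9976, 1242.4166], [0.0, 0.0, 0.0, 1.0]] 0.9960384114583334
```

View pics/top0.png

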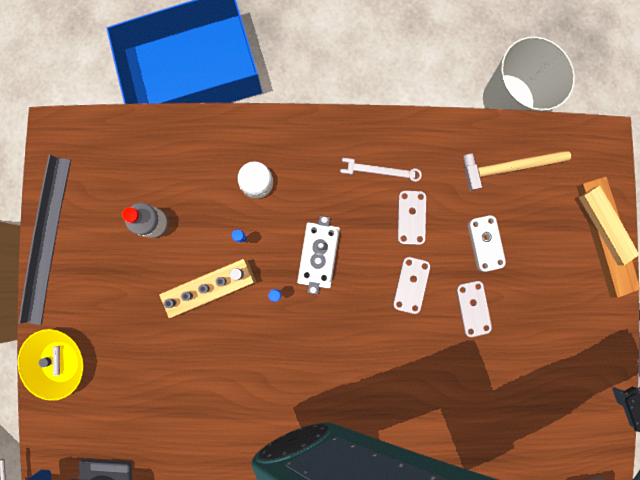

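View pics/scene0.png

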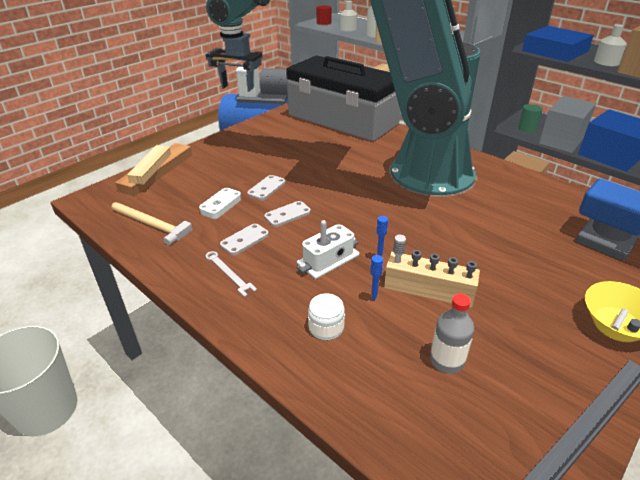

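Top view: the pump is at (320,255), with plates at (412,217), (411,286) and (475,308) and the cover at (487,243). The rack runs from (162,300) to (252,275), with the drift at (237,274) and the bolts at (222,282) to (170,303). The blue look-alikes are at (238,236) and (275,295). The scene view agrees: three plates, and the bright drift at the pump end of the rack.

```bash
cat > h.py <<'E'
import numpy as np, cv2
def world(d,px,h):
    """pixels (N,2) -> world xy on plane z=h (mm)"""
    u=cv2.undistortPoints(np.float32(px).reshape(-1,1,2),d["intrinsics"],d["D"])[:,0]
    M=d["cam_to_world"]; r=np.c_[u[:,0],-u[:,1],-np.ones(len(u))]@M[:3,:3].T
    return M[:3,3]+r*((h-M[2,3])/r[:,2])[:,None]
def heights(d):
    v,u=np.mgrid[0:480,0:640]
    n=cv2.undistortPoints(np.float32(np.c_[u.ravel(),v.ravel()]).reshape(-1,1,2),d["intrinsics"],d["D"])[:,0]
    z=d["z_map"].ravel()[:,None]; M=d["cam_to_world"]
    P=np.c_[n[:,:1]*z,-n[:,1:]*z,-z]@M[:3,:3].T+M[:3,3]
    return P.reshape(480,640,3)
def plates(d,x0=370,x1=520):
    """white plate-like blobs: outline rectangle and holes"""
    s=4; c=cv2.resize(d["color"][170:360,x0:x1],None,fx=s,fy=s,interpolation=cv2.INTER_CUBIC)
    hsv=cv2.cvtColor(c,cv2.COLOR_RGB2HSV)
    m=((hsv[...,1]<75)&(hsv[...,2]>150)).astype(np.uint8)
    cs,hi=cv2.findContours(m,cv2.RETR_CCOMP,cv2.CHAIN_APPROX_NONE); out=[]
    f=lambda p:(np.asarray(p).reshape(-1,2)+.5)/s-.5+[x0,170]
    for i,k in enumerate(cs):
        if hi[0][i][3]>=0 or cv2.contourArea(k)<800*s*s/2: continue
        hs=[]
        j=hi[0][i][2]
        while j>=0:
            a=cv2.contourArea(cs[j])/s/s
            if a>3: hs.append((f(np.array(cv2.minEnclosingCircle(cs[j])[0]))[0],a))
            j=hi[0][j][0]
        out.append((f(k),hs))
    return out
def rect(P):
    (cx,cy),(w,h),a=cv2.minAreaRect(np.float32(P[:,:2]))
    if w<h: w,h,a=h,w,a+90
    return cx,cy,w,h,np.deg2rad(a)
E
python3 - <<'E'
import numpy as np,cv2
from h import *
d=dict(np.load("top0.npz")); H=heights(d)
np.set_printoptions(precision=1,suppress=True)
for C,hs in plates(d):
    px=C.mean(0); hh=np.median(H[int(px[1])-12:int(px[1])+12,int(px[0])-6:int(px[0])+6,2]); h=22 if hh>16 else 10
    print("blob",px,"height",hh,"rect",np.round(rect(world(d,C,h)),3))
    for p,a in hs: print("   hole",world(d,[p],h)[0,:2],"area mm2",a*5.6)
# by height: pump face, bolts, drift
def blob(lo,hi,box,h):
    x0,y0,x1,y1=box; z=H[y0:y1,x0:x1,2]; m=((z>lo)&(z<hi)).astype(np.uint8)
    n,l,st,ce=cv2.connectedComponentsWithStats(m)
    for i in range(1,n):
        if st[i,4]>12: 
            v,u=np.nonzero(l==i); w=world(d,np.c_[u+x0,v+y0],h)
            print(" ",ce[i]+[x0,y0],st[i,4],w[:,:2].mean(0),"z",np.median(z[l==i]),"rect",np.round(rect(w),3))
print("pump");blob(64,76,(280,205,360,300),70)
print("shaft");blob(125,138,(280,205,360,300),132)
print("rack");blob(62,78,(140,240,265,330),70)
print("bolts");blob(98,114,(140,240,265,330),106)
print("drift");blob(132,148,(140,240,265,330),140)
print("others >25");blob(25,400,(100,140,360,320),100)
E
```

```text
blob [473.9 308.5] height 9.25195605817737 rect [ 442.8 -339.1  133.1   69.4    0.2]
   hole [ 388.1 -330.1] area mm2 141.75
   hole [ 396.1 -369.2] area mm2 136.67499999999998
   hole [ 458.6 -336.4] area mm2 191.625
   hole [ 489.6 -309.2] area mm2 145.95
   hole [ 497.5 -348.2] area mm2 135.27499999999998
blob [411.4 285. ] height 9.43587454774513 rect [ 500.3 -183.6  132.3   69.     2.9]
   hole [ 445.4 -191. ] area mm2 144.54999999999998
   hole [ 454.4 -152.3] area mm2 138.6
   hole [ 515.7 -187.3] area mm2 204.92499999999998
   hole [ 546.3 -214.7] area mm2 157.85
   hole [ 555.4 -176.1] area mm2 155.75
blob [487.3 243. ] height 21.39976401551246 rect [ 602.9 -369.9  133.4   70.7    0.2]
   hole [ 547.9 -362. ] area mm2 113.74999999999999
   hole [ 556.9 -400.9] area mm2 110.77499999999999
   hole [ 617.5 -366.4] area mm2 247.45
   hole [ 629.1 -368.1] area mm2 22.575
   hole [ 649.2 -339.3] area mm2 105.875
   hole [ 658. -378.] area mm2 108.85
blob [411.6 217.3] height 9.820286480635218 rect [ 665.2 -184.6  132.5   68.7    3.1]
   hole [ 612.4 -203.5] area mm2 154.0
   hole 
[... 967 characters left out ...]
8] z 69.73814183195145 rect [736.4 187.7  80.6  76.8   0.6]
  [144.3 219.7] 1126 [642.4 437.3] z 122.34628396284904 rect [643.2 438.7 106.6  70.7   1.3]
  [324.  219.6] 34 [646.   31.4] z 28.84361002632511 rect [647.2  30.1  15.9  13.9   0.1]
  [319.1 253.4] 1488 [570.2  41.7] z 70.13555650087744 rect [569.8  42.  131.4  64.8   3. ]
  [238.6 235.7] 150 [608.1 221.8] z 128.81647301559792 rect [607.3 222.   33.4  26.8   0.8]
  [206.9 288.1] 2430 [490.5 290.9] z 70.94669389768501 rect [490.1 291.3 209.9  59.8   2. ]
  [313.1 289.5] 32 [489.9  54.4] z 29.901321794123533 rect [490.9  55.8  15.5  13.3   1.6]
  [274.9 295. ] 131 [476.9 139. ] z 129.6306464872789 rect [476.9 138.8  26.6  26.6   1.6]
```

```bash
cat >> h.py <<'E'
def plan(x,y,z,yaw):
    from plant import manip
    s=manip.state(); w,a,b,c=s["ee_rot"]; p=s["tcp_pos"]
    cur=np.arctan2(2*(a*b+w*c),1-2*(b*b+c*c)); e=np.array([x,y])-p[:2]
    X=np.array([np.cos(yaw),np.sin(yaw)]); Y=np.array([X[1],-X[0]])
    az=(cur-yaw+np.pi)%(2*np.pi)-np.pi
    print(f"t={s['time_s']:.1f} at {np.round(p,1)} yaw {cur:.3f} grip {s['grip_width']*91.2:.1f} F {np.round(s['ft_force'],1)} | az {az:.3f} then dx {e@X:.1f} dy {e@Y:.1f} dz {p[2]-z:.1f} mm")
E
python3 - <<'E'
import numpy as np,cv2
from h import *
d=dict(np.load("top0.npz")); x0,y0,s=285,205,6
c=cv2.resize(d["color"][y0:305,x0:360],None,fx=s,fy=s,interpolation=cv2.INTER_CUBIC)
g=cv2.cvtColor(c,cv2.COLOR_RGB2GRAY)
cs,_=cv2.findContours((g<110).astype(np.uint8),cv2.RETR_LIST,cv2.CHAIN_APPROX_NONE)
for k in cs:
    a=cv2.contourArea(k)/s/s
    if 5<a<70:
        p=(np.array(cv2.minEnclosingCircle(k)[0])+.5)/s-.5+[x0,y0]
        print(p,a,world(d,[p],70)[0])
cv2.imwrite("pics/pump.png",c[...,::-1])
plan(442.8,-339.2,10.5,.203)
E
```

```text
[323.5 277.5] 20.569444444444446 [516.68954945  30.76521783  70.        ]
[306.39291382 274.62479655] 20.375 [522.92344366  69.82417614  70.        ]
[322.41725667 246.3245875 ] 29.25 [587.90333424  33.79513376  70.        ]
[330.46984355 233.14751434] 14.416666666666666 [618.35150069  15.56441527  70.        ]
[313.41083018 230.02075195] 16.444444444444446 [625.15118378  54.74011829  70.        ]
t=0.1 at [ 284.5 -639.2  221.4] yaw 0.419 grip 91.2 F [-0.  -0.5  0.1] | az 0.216 then dx 215.5 dy -261.9 dz 210.9 mm
```

View pics/pump.png

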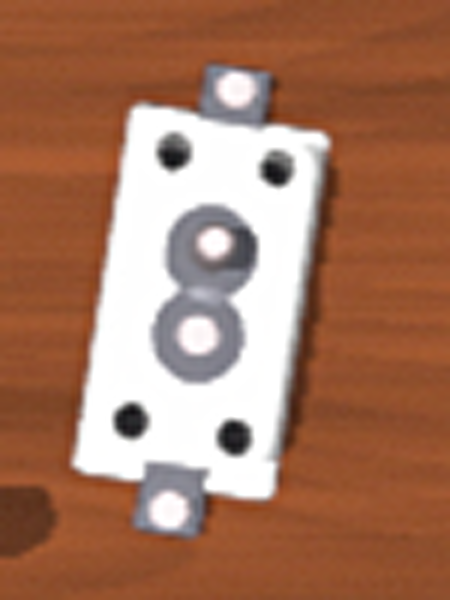

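Request:
{"op": "play_rows", "data": {
  "motion": [
    {"az": 0.108, "dz": 0.03},
    {"az": 0.108, "dz": 0.03},
    {"dx": 0.03, "dy": -0.037},
    {"dx": 0.031, "dy": -0.037},
    {"dx": 0.031, "dy": -0.038},
    {"dx": 0.031, "dy": -0.038},
    {"dx": 0.031, "dy": -0.038},
    {"dx": 0.031, "dy": -0.037},
    {"dx": 0.0305, "dy": -0.0368},
    {"claw": 0.0912}
  ],
  "newtons": 60
}}

```text
invalid input
```

The crop shows the four dark holes, with the shaft on the upper (+x) half. That puts the pump at about (571, 41.7) with yaw -0.15. The call was refused, so I'll give full rows.

Request:
{"op": "play_rows", "data": {
  "motion": [
    {"ax": 0, "ay": 0, "az": 0.108, "dx": 0, "dy": 0, "dz": 0.03, "claw": 0.0912},
    {"ax": 0, "ay": 0, "az": 0.108, "dx": 0, "dy": 0, "dz": 0.03, "claw": 0.0912},
    {"ax": 0, "ay": 0, "az": 0, "dx": 0.03, "dy": -0.037, "dz": 0, "claw": 0.0912},
    {"ax": 0, "ay": 0, "az": 0, "dx": 0.031, "dy": -0.037, "dz": 0, "claw": 0.0912},
    {"ax": 0, "ay": 0, "az": 0, "dx": 0.031, "dy": -0.038, "dz": 0.01, "claw": 0.0912},
    {"ax": 0, "ay": 0, "az": 0, "dx": 0.031, "dy": -0.038, "dz": 0.02, "claw": 0.0912},
    {"ax": 0, "ay": 0, "az": 0, "dx": 0.031, "dy": -0.038, "dz": 0.03, "claw": 0.0912},
    {"ax": 0, "ay": 0, "az": 0, "dx": 0.031, "dy": -0.037, "dz": 0.03, "claw": 0.0912},
    {"ax": 0, "ay": 0, "az": 0, "dx": 0.0305, "dy": -0.037, "dz": 0.02, "claw": 0.0912},
    {"ax": 0, "ay": 0, "az": 0, "dx": 0, "dy": 0, "dz": 0, "claw": 0.0912}
  ],
  "newtons": 60
}}

```text
time_s: 1.1
tcp_pos: [435.0, -349.2, 58.5]
ee_rot: [-0.002, 0.995, 0.103, -0.002]
ft_force: [0.0, -0.1, -0.4]
grip_width: 1.002
finger_force: 0.0
```

```bash
python3 -c "
from h import *
plan(442.8,-339.2,10.5,.203)"
```

```text
t=1.1 at [ 435.  -349.2   58.5] yaw 0.206 grip 91.4 F [ 0.  -0.1 -0.4] | az 0.003 then dx 9.7 dy -8.3 dz 48.0 mm
```

Request:
{"op": "play_rows", "data": {
  "motion": [
    {"ax": 0, "ay": 0, "az": 0, "dx": 0, "dy": 0, "dz": 0.01, "claw": 0.0912},
    {"ax": 0, "ay": 0, "az": 0, "dx": 0, "dy": 0, "dz": 0.01, "claw": 0.0912},
    {"ax": 0, "ay": 0, "az": 0, "dx": 0, "dy": 0, "dz": 0.005, "claw": 0.0912},
    {"ax": 0, "ay": 0, "az": 0, "dx": 0, "dy": 0, "dz": 0, "claw": 0.0912},
    {"ax": 0, "ay": 0, "az": 0, "dx": 0, "dy": 0, "dz": 0, "claw": 0.0912},
    {"ax": 0, "ay": 0, "az": 0, "dx": 0, "dy": 0, "dz": 0, "claw": 0.0912},
    {"ax": 0, "ay": 0, "az": 0, "dx": 0, "dy": 0, "dz": 0, "claw": 0.0912},
    {"ax": 0, "ay": 0, "az": 0, "dx": 0, "dy": 0, "dz": 0, "claw": 0.0912},
    {"ax": 0, "ay": 0, "az": 0, "dx": 0, "dy": 0, "dz": 0, "claw": 0.0912},
    {"ax": 0, "ay": 0, "az": 0, "dx": 0, "dy": 0, "dz": 0, "claw": 0.0912}
  ]
}}

```text
time_s: 2.1
tcp_pos: [435.2, -354.3, 36.4]
ee_rot: [0.0, 0.995, 0.101, 0.0]
ft_force: [0.3, -0.0, 0.3]
grip_width: 0.999
finger_force: 0.0
```

```bash
python3 -c "
from h import *
plan(442.8,-339.2,10.5,.203)"
```

```text
t=2.1 at [ 435.2 -354.3   36.4] yaw 0.203 grip 91.1 F [ 0.3 -0.   0.3] | az -0.000 then dx 10.5 dy -13.3 dz 25.9 mm
```

Request:
{"op": "play_rows", "data": {
  "motion": [
    {"ax": 0, "ay": 0, "az": 0, "dx": 0.0055, "dy": -0.0065, "dz": 0, "claw": 0.0912},
    {"ax": 0, "ay": 0, "az": 0, "dx": 0.005, "dy": -0.0068, "dz": 0, "claw": 0.0912},
    {"ax": 0, "ay": 0, "az": 0, "dx": 0, "dy": 0, "dz": 0.013, "claw": 0.0912},
    {"ax": 0, "ay": 0, "az": 0, "dx": 0, "dy": 0, "dz": 0.008, "claw": 0.0912},
    {"ax": 0, "ay": 0, "az": 0, "dx": 0, "dy": 0, "dz": 0.005, "claw": 0.0912},
    {"ax": 0, "ay": 0, "az": 0, "dx": 0, "dy": 0, "dz": 0, "claw": 0.06},
    {"ax": 0, "ay": 0, "az": 0, "dx": 0, "dy": 0, "dz": 0, "claw": 0.06},
    {"ax": 0, "ay": 0, "az": 0, "dx": 0, "dy": 0, "dz": 0, "claw": 0.06},
    {"ax": 0, "ay": 0, "az": 0, "dx": 0, "dy": 0, "dz": 0, "claw": 0.06},
    {"ax": 0, "ay": 0, "az": 0, "dx": 0, "dy": 0, "dz": 0, "claw": 0.06}
  ]
}}

```text
time_s: 3.1
tcp_pos: [442.9, -339.5, 10.6]
ee_rot: [0.0, 0.995, 0.101, 0.0]
ft_force: [-1.2, -1.6, -0.7]
grip_width: 0.716
finger_force: 60.0
```

```bash
python3 -c "
from h import *
plan(571,41.7,165,-.15)"
```

```text
t=3.1 at [ 442.9 -339.5   10.6] yaw 0.203 grip 65.3 F [-1.2 -1.6 -0.7] | az 0.353 then dx 69.7 dy -396.1 dz -154.4 mm
```

Request:
{"op": "play_rows", "data": {
  "motion": [
    {"ax": 0, "ay": 0, "az": 0, "dx": 0, "dy": 0, "dz": -0.02, "claw": 0.06},
    {"ax": 0, "ay": 0, "az": 0.07, "dx": 0, "dy": 0, "dz": -0.025, "claw": 0.06},
    {"ax": 0, "ay": 0, "az": 0.08, "dx": 0, "dy": 0, "dz": -0.03, "claw": 0.06},
    {"ax": 0, "ay": 0, "az": 0.08, "dx": 0, "dy": 0, "dz": -0.03, "claw": 0.06},
    {"ax": 0, "ay": 0, "az": 0.08, "dx": 0, "dy": 0, "dz": -0.03, "claw": 0.06},
    {"ax": 0, "ay": 0, "az": 0.043, "dx": 0, "dy": 0, "dz": -0.02, "claw": 0.06},
    {"ax": 0, "ay": 0, "az": 0, "dx": 0.005, "dy": -0.02, "dz": 0, "claw": 0.06},
    {"ax": 0, "ay": 0, "az": 0, "dx": 0.005, "dy": -0.03, "dz": 0, "claw": 0.06},
    {"ax": 0, "ay": 0, "az": 0, "dx": 0.005, "dy": -0.03, "dz": 0, "claw": 0.06},
    {"ax": 0, "ay": 0, "az": 0, "dx": 0.005, "dy": -0.03, "dz": 0, "claw": 0.06}
  ]
}}

```text
time_s: 4.1
tcp_pos: [478.7, -232.1, 165.1]
ee_rot: [-0.0, 0.997, -0.075, -0.0]
ft_force: [0.2, -0.2, -4.2]
grip_width: 0.719
finger_force: 60.0
```

Request:
{"op": "play_rows", "data": {
  "motion": [
    {"ax": 0, "ay": 0, "az": 0, "dx": 0.005, "dy": -0.03, "dz": 0, "claw": 0.06},
    {"ax": 0, "ay": 0, "az": 0, "dx": 0.005, "dy": -0.03, "dz": 0, "claw": 0.06},
    {"ax": 0, "ay": 0, "az": 0, "dx": 0.005, "dy": -0.03, "dz": 0, "claw": 0.06},
    {"ax": 0, "ay": 0, "az": 0, "dx": 0.005, "dy": -0.03, "dz": 0, "claw": 0.06},
    {"ax": 0, "ay": 0, "az": 0, "dx": 0.005, "dy": -0.03, "dz": 0, "claw": 0.06},
    {"ax": 0, "ay": 0, "az": 0, "dx": 0.005, "dy": -0.03, "dz": 0, "claw": 0.06},
    {"ax": 0, "ay": 0, "az": 0, "dx": 0.005, "dy": -0.03, "dz": 0, "claw": 0.06},
    {"ax": 0, "ay": 0, "az": 0, "dx": 0.005, "dy": -0.03, "dz": 0, "claw": 0.06},
    {"ax": 0, "ay": 0, "az": 0, "dx": 0.005, "dy": -0.03, "dz": 0, "claw": 0.06},
    {"ax": 0, "ay": 0, "az": 0, "dx": 0.0045, "dy": -0.016, "dz": 0, "claw": 0.06}
  ]
}}

```text
time_s: 5.1
tcp_pos: [570.6, 43.8, 165.0]
ee_rot: [-0.0, 0.997, -0.074, -0.0]
ft_force: [-0.7, -0.0, -4.4]
grip_width: 0.713
finger_force: 60.0
```

```bash
python3 - <<'E'
from h import *
from plant import optics
plan(571,41.7,165,-.15)
d=optics.get_image("scene"); np.savez("s1.npz",**d); cv2.imwrite("pics/s1.png",d["color"][...,::-1])
t=optics.get_image("top"); np.savez("t1.npz",**t)
a=cv2.resize(t["color"][190:320,240:400],(640,520)); cv2.imwrite("pics/t1.png",a[...,::-1])
E
```

```text
t=5.1 at [570.6  43.8 165. ] yaw -0.149 grip 65.1 F [-0.7 -0.  -4.4] | az 0.001 then dx 0.7 dy 2.0 dz 0.0 mm
```

View pics/t1.png

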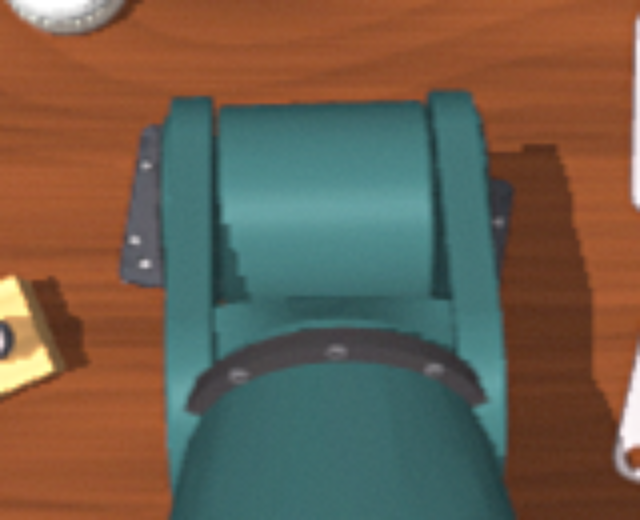

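View pics/s1.png

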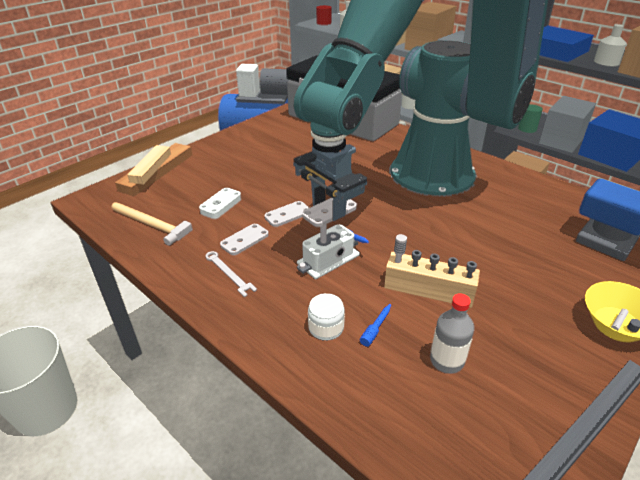

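The arm hides the pump in the top view. The scene view shows the plate held over the shaft at about (328,210) and the shaft at (323,232). Both blue look-alikes have toppled, which doesn't matter for the job. I'll check the alignment from the scene depth.

```bash
python3 - <<'E'
from h import *
np.set_printoptions(precision=1,suppress=True)
d=dict(np.load("s1.npz")); H=heights(d); c=np.array([571,41.7]); yaw=-.15
X=np.array([np.cos(yaw),np.sin(yaw)]);Y=np.array([-X[1],X[0]])
L=np.stack([(H[...,:2]-c)@X,(H[...,:2]-c)@Y,H[...,2]],-1)
near=(abs(L[...,0])<100)&(abs(L[...,1])<60)
for n,lo,hi in(("plate",158,170),("face",66,74)):
    m=near&(L[...,2]>lo)&(L[...,2]<hi)&(d["color"].min(-1)>120)
    q=L[m]; v,u=np.nonzero(m)
    zb=np.histogram(q[:,2],bins=6)
    print(n,m.sum(),"x",np.percentile(q[:,0],[1,99]),"y",np.percentile(q[:,1],[1,99]),"z",np.median(q[:,2]),"px",u.min(),u.max(),v.min(),v.max())
    W=world(d,np.c_[u,v],np.median(q[:,2]));print("   rect",np.round(rect(W),3))
m=near&(L[...,2]>85)&(L[...,2]<134)&(abs(L[...,0]-16)<20)&(abs(L[...,1])<20)
q=L[m];print("shaft",m.sum(),q[:,0].min(),q[:,0].max(),q[:,1].min(),q[:,1].max(),q[:,2].max())
C0=d["cam_to_world"][:2,3]-c; print("cam dir local",C0@X,C0@Y)
c=cv2.resize(d["color"][180:290,280:380],None,fx=5,fy=5,interpolation=cv2.INTER_CUBIC); cv2.imwrite("pics/s1c.png",c[...,::-1])
E
```

```text
plate 574 x [-63.9  64.2] y [-28.8  37.4] z 164.8898600931928 px 302 355 198 225
   rect [572.8  48.5 134.   73.9   3. ]
face 590 x [-64.3  65.7] y [-31.9  34.7] z 70.38410546910501 px 303 353 225 255
   rect [573.   44.4 133.4  69.6   3. ]
shaft 91 9.386842029804143 27.21320975762712 -4.750822302640853 9.704247862383786 125.22003129067457
cam dir local 616.721459552007 749.693660539508
```

View pics/s1c.png

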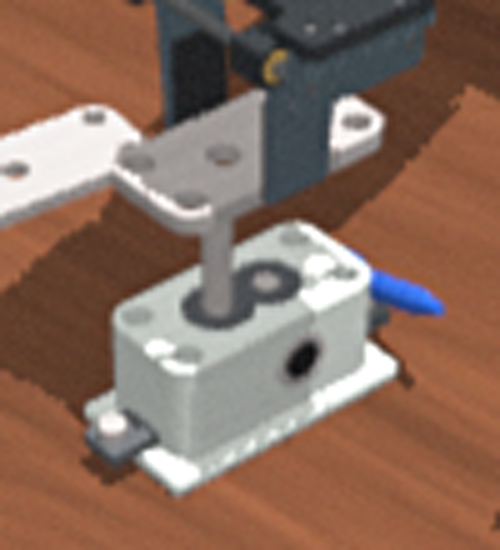

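The crop shows the plate bore directly over the shaft. Depth says the plate is about 2.8 mm too far in +y, so I'll correct that and lower it onto the shaft.

Request:
{"op": "play_rows", "data": {
  "motion": [
    {"ax": 0, "ay": 0, "az": 0.001, "dx": 0.0006, "dy": 0.0024, "dz": 0, "claw": 0.06},
    {"ax": 0, "ay": 0, "az": 0, "dx": 0, "dy": 0, "dz": 0.005, "claw": 0.06},
    {"ax": 0, "ay": 0, "az": 0, "dx": 0, "dy": 0, "dz": 0.01, "claw": 0.06},
    {"ax": 0, "ay": 0, "az": 0, "dx": 0, "dy": 0, "dz": 0.005, "claw": 0.06},
    {"ax": 0, "ay": 0, "az": 0, "dx": 0, "dy": 0, "dz": 0.005, "claw": 0.06},
    {"ax": 0, "ay": 0, "az": 0, "dx": 0, "dy": 0, "dz": 0.004, "claw": 0.06},
    {"ax": 0, "ay": 0, "az": 0, "dx": 0, "dy": 0, "dz": 0.004, "claw": 0.06},
    {"ax": 0, "ay": 0, "az": 0, "dx": 0, "dy": 0, "dz": 0.004, "claw": 0.06},
    {"ax": 0, "ay": 0, "az": 0, "dx": 0, "dy": 0, "dz": 0, "claw": 0.06},
    {"ax": 0, "ay": 0, "az": 0, "dx": 0, "dy": 0, "dz": 0, "claw": 0.06}
  ]
}}

```text
time_s: 6.2
tcp_pos: [571.0, 39.7, 128.1]
ee_rot: [-0.0, 0.997, -0.076, 0.0]
ft_force: [1.7, 4.7, -7.7]
grip_width: 0.718
finger_force: 60.0
```

```bash
python3 -c "
from h import *
plan(571,41.7,80.6,-.15)"
```

```text
t=6.2 at [571.   39.7 128.1] yaw -0.151 grip 65.5 F [ 1.7  4.7 -7.7] | az -0.001 then dx -0.3 dy -1.9 dz 47.5 mm
```

Request:
{"op": "play_rows", "data": {
  "motion": [
    {"ax": 0, "ay": 0, "az": 0, "dx": 0, "dy": -0.0008, "dz": 0.008, "claw": 0.06},
    {"ax": 0, "ay": 0, "az": 0, "dx": 0, "dy": 0, "dz": 0.01, "claw": 0.06},
    {"ax": 0, "ay": 0, "az": 0, "dx": 0, "dy": 0, "dz": 0.01, "claw": 0.06},
    {"ax": 0, "ay": 0, "az": 0, "dx": 0, "dy": 0, "dz": 0.008, "claw": 0.06},
    {"ax": 0, "ay": 0, "az": 0, "dx": 0, "dy": 0, "dz": 0.005, "claw": 0.06},
    {"ax": 0, "ay": 0, "az": 0, "dx": 0, "dy": 0, "dz": 0.003, "claw": 0.06},
    {"ax": 0, "ay": 0, "az": 0, "dx": 0, "dy": 0, "dz": 0.002, "claw": 0.06},
    {"ax": 0, "ay": 0, "az": 0, "dx": 0, "dy": 0, "dz": 0.001, "claw": 0.06},
    {"ax": 0, "ay": 0, "az": 0, "dx": 0, "dy": 0, "dz": 0, "claw": 0.06},
    {"ax": 0, "ay": 0, "az": 0, "dx": 0, "dy": 0, "dz": 0, "claw": 0.06}
  ]
}}

```text
time_s: 7.2
tcp_pos: [571.0, 40.3, 81.5]
ee_rot: [-0.0, 0.997, -0.076, 0.0]
ft_force: [0.1, -0.3, -4.8]
grip_width: 0.714
finger_force: 60.0
```

Request:
{"op": "play_rows", "data": {
  "motion": [
    {"ax": 0, "ay": 0, "az": 0, "dx": 0, "dy": 0, "dz": 0, "claw": 0.0912},
    {"ax": 0, "ay": 0, "az": 0, "dx": 0, "dy": 0, "dz": 0, "claw": 0.0912},
    {"ax": 0, "ay": 0, "az": 0, "dx": 0, "dy": 0, "dz": 0, "claw": 0.0912},
    {"ax": 0, "ay": 0, "az": 0, "dx": 0, "dy": 0, "dz": -0.02, "claw": 0.0912},
    {"ax": 0, "ay": 0, "az": 0, "dx": 0, "dy": 0, "dz": -0.03, "claw": 0.0912},
    {"ax": 0, "ay": 0, "az": 0.04, "dx": 0, "dy": 0, "dz": -0.02, "claw": 0.0912},
    {"ax": 0, "ay": 0, "az": 0.04, "dx": 0, "dy": 0, "dz": 0, "claw": 0.0912},
    {"ax": 0, "ay": 0, "az": 0, "dx": 0, "dy": 0.03, "dz": 0, "claw": 0.0912},
    {"ax": 0, "ay": 0, "az": 0, "dx": 0, "dy": 0.03, "dz": 0, "claw": 0.0912},
    {"ax": 0, "ay": 0, "az": 0, "dx": 0, "dy": 0.03, "dz": 0, "claw": 0.0912}
  ]
}}

```text
time_s: 8.2
tcp_pos: [550.2, -48.1, 151.6]
ee_rot: [0.0, 0.993, -0.115, 0.0]
ft_force: [-0.6, -0.5, 1.0]
grip_width: 1.002
finger_force: 0.0
```

```bash
cat >> h.py <<'E'
def report(d):
    H=heights(d)
    for C,hs in plates(d,300,520):
        px=C.mean(0).astype(int); hh=np.median(H[px[1]-12:px[1]+12,px[0]-6:px[0]+6,2])
        h=22 if 16<hh<40 else 10 if hh<16 else round(hh); w=np.array([world(d,[p],h)[0,:2] for p,a in hs if a>3]).reshape(-1,2)
        print("blob",px,"h %.1f"%hh,"rect",np.round(rect(world(d,C,h)),3),"holes",np.round(w,1).tolist())
E
python3 - <<'E'
from h import *
from plant import optics
t=optics.get_image("top"); report(t)
plan(500.4,-183.5,10.5,-.231)
E
```

```text
blob [316 254] h 81.0 rect [568.003  43.967 142.543  77.902   2.996] holes [[516.2, 30.3], [522.6, 69.9], [624.5, 54.0]]
blob [487 242] h 21.3 rect [ 6.02927e+02 -3.69838e+02  1.33356e+02  7.09570e+01  2.16000e-01] holes [[547.9, -362.0], [556.9, -400.9], [617.6, -366.5], [629.1, -368.1], [649.2, -339.3], [658.1, -378.0]]
blob [412 215] h 9.8 rect [ 666.018 -184.573  130.876   68.686    3.112] holes [[680.8, -185.2], [716.2, -206.3], [717.0, -166.2]]
t=8.2 at [549.3 -51.  151.5] yaw -0.232 grip 90.9 F [ 0.4 -0.9  0.3] | az -0.001 then dx -17.3 dy 140.2 dz 141.0 mm
```

Request:
{"op": "play_rows", "data": {
  "motion": [
    {"ax": 0, "ay": 0, "az": 0, "dx": -0.0035, "dy": 0.028, "dz": 0.005, "claw": 0.0912},
    {"ax": 0, "ay": 0, "az": 0, "dx": -0.0035, "dy": 0.028, "dz": 0.01, "claw": 0.0912},
    {"ax": 0, "ay": 0, "az": 0, "dx": -0.0035, "dy": 0.028, "dz": 0.01, "claw": 0.0912},
    {"ax": 0, "ay": 0, "az": 0, "dx": -0.0035, "dy": 0.028, "dz": 0.015, "claw": 0.0912},
    {"ax": 0, "ay": 0, "az": 0, "dx": -0.0033, "dy": 0.0282, "dz": 0.015, "claw": 0.0912},
    {"ax": 0, "ay": 0, "az": 0, "dx": 0, "dy": 0, "dz": 0.02, "claw": 0.0912},
    {"ax": 0, "ay": 0, "az": 0, "dx": 0, "dy": 0, "dz": 0.025, "claw": 0.0912},
    {"ax": 0, "ay": 0, "az": 0, "dx": 0, "dy": 0, "dz": 0.02, "claw": 0.0912},
    {"ax": 0, "ay": 0, "az": 0, "dx": 0, "dy": 0, "dz": 0, "claw": 0.0912},
    {"ax": 0, "ay": 0, "az": 0, "dx": 0, "dy": 0, "dz": 0, "claw": 0.0912}
  ]
}}

```text
time_s: 9.25
tcp_pos: [501.6, -179.8, 31.7]
ee_rot: [-0.0, 0.993, -0.115, -0.0]
ft_force: [-0.3, -0.2, -0.3]
grip_width: 1.002
finger_force: 0.0
```

```bash
python3 - <<'E'
from h import *
plan(500.4,-183.5,10.5,-.231)
E
```

```text
t=9.2 at [ 501.6 -179.8   31.7] yaw -0.231 grip 91.3 F [-0.3 -0.2 -0.3] | az -0.000 then dx -0.3 dy 3.9 dz 21.2 mm
```

Request:
{"op": "play_rows", "data": {
  "motion": [
    {"ax": 0, "ay": 0, "az": 0, "dx": -0.0003, "dy": 0.0039, "dz": 0.005, "claw": 0.0912},
    {"ax": 0, "ay": 0, "az": 0, "dx": 0, "dy": 0, "dz": 0.01, "claw": 0.0912},
    {"ax": 0, "ay": 0, "az": 0, "dx": 0, "dy": 0, "dz": 0.006, "claw": 0.0912},
    {"ax": 0, "ay": 0, "az": 0, "dx": 0, "dy": 0, "dz": 0, "claw": 0.0912},
    {"ax": 0, "ay": 0, "az": 0, "dx": 0, "dy": 0, "dz": 0, "claw": 0.06},
    {"ax": 0, "ay": 0, "az": 0, "dx": 0, "dy": 0, "dz": 0, "claw": 0.06},
    {"ax": 0, "ay": 0, "az": 0, "dx": 0, "dy": 0, "dz": 0, "claw": 0.06},
    {"ax": 0, "ay": 0, "az": 0, "dx": 0, "dy": 0, "dz": 0, "claw": 0.06},
    {"ax": 0, "ay": 0, "az": 0, "dx": 0, "dy": 0, "dz": -0.02, "claw": 0.06},
    {"ax": 0, "ay": 0, "az": 0, "dx": 0, "dy": 0, "dz": -0.025, "claw": 0.06}
  ]
}}

```text
time_s: 10.25
tcp_pos: [499.2, -183.0, 54.8]
ee_rot: [-0.0, 0.993, -0.115, -0.001]
ft_force: [0.6, 0.3, -4.2]
grip_width: 0.717
finger_force: 60.0
```

Request:
{"op": "play_rows", "data": {
  "motion": [
    {"ax": 0, "ay": 0, "az": -0.04, "dx": 0, "dy": 0, "dz": -0.03, "claw": 0.06},
    {"ax": 0, "ay": 0, "az": -0.04, "dx": 0, "dy": 0, "dz": -0.03, "claw": 0.06},
    {"ax": 0, "ay": 0, "az": 0, "dx": 0.004, "dy": -0.02, "dz": -0.025, "claw": 0.06},
    {"ax": 0, "ay": 0, "az": 0, "dx": 0.004, "dy": -0.03, "dz": -0.02, "claw": 0.06},
    {"ax": 0, "ay": 0, "az": 0, "dx": 0.004, "dy": -0.03, "dz": -0.005, "claw": 0.06},
    {"ax": 0, "ay": 0, "az": 0, "dx": 0.004, "dy": -0.03, "dz": 0, "claw": 0.06},
    {"ax": 0, "ay": 0, "az": 0, "dx": 0.004, "dy": -0.03, "dz": 0, "claw": 0.06},
    {"ax": 0, "ay": 0, "az": 0, "dx": 0.004, "dy": -0.03, "dz": 0, "claw": 0.06},
    {"ax": 0, "ay": 0, "az": 0, "dx": 0.004, "dy": -0.03, "dz": 0, "claw": 0.06},
    {"ax": 0, "ay": 0, "az": 0, "dx": 0.004, "dy": -0.02, "dz": 0, "claw": 0.06}
  ]
}}

```text
time_s: 11.25
tcp_pos: [564.8, 30.9, 165.0]
ee_rot: [-0.0, 0.997, -0.075, -0.0]
ft_force: [0.4, 0.2, -4.8]
grip_width: 0.716
finger_force: 60.0
```

Request:
{"op": "play_rows", "data": {
  "motion": [
    {"ax": 0, "ay": 0, "az": 0, "dx": 0.004, "dy": -0.012, "dz": 0, "claw": 0.06},
    {"ax": 0, "ay": 0, "az": 0, "dx": 0, "dy": 0, "dz": 0, "claw": 0.06},
    {"ax": 0, "ay": 0, "az": 0, "dx": 0, "dy": 0, "dz": 0, "claw": 0.06},
    {"ax": 0, "ay": 0, "az": 0, "dx": 0, "dy": 0, "dz": 0, "claw": 0.06},
    {"ax": 0, "ay": 0, "az": 0, "dx": 0, "dy": 0, "dz": 0, "claw": 0.06},
    {"ax": 0, "ay": 0, "az": 0, "dx": 0, "dy": 0, "dz": 0, "claw": 0.06},
    {"ax": 0, "ay": 0, "az": 0, "dx": 0, "dy": 0, "dz": 0, "claw": 0.06},
    {"ax": 0, "ay": 0, "az": 0, "dx": 0, "dy": 0, "dz": 0, "claw": 0.06},
    {"ax": 0, "ay": 0, "az": 0, "dx": 0, "dy": 0, "dz": 0, "claw": 0.06},
    {"ax": 0, "ay": 0, "az": 0, "dx": 0, "dy": 0, "dz": 0, "claw": 0.06}
  ]
}}

```text
time_s: 12.25
tcp_pos: [570.8, 40.4, 165.3]
ee_rot: [-0.0, 0.997, -0.076, -0.0]
ft_force: [-0.4, 0.0, -4.0]
grip_width: 0.714
finger_force: 60.0
```

```bash
python3 - <<'E'
from h import *
plan(571,40.3,91.5,-.151)
E
```

```text
t=12.2 at [570.8  40.4 165.3] yaw -0.151 grip 65.1 F [-0.4  0.  -4. ] | az -0.000 then dx 0.2 dy 0.1 dz 73.8 mm
```

Aligned. I'll lower it in two stages and check the force in between.

Request:
{"op": "play_rows", "data": {
  "motion": [
    {"ax": 0, "ay": 0, "az": 0, "dx": 0, "dy": 0, "dz": 0.01, "claw": 0.06},
    {"ax": 0, "ay": 0, "az": 0, "dx": 0, "dy": 0, "dz": 0.01, "claw": 0.06},
    {"ax": 0, "ay": 0, "az": 0, "dx": 0, "dy": 0, "dz": 0.005, "claw": 0.06},
    {"ax": 0, "ay": 0, "az": 0, "dx": 0, "dy": 0, "dz": 0.004, "claw": 0.06},
    {"ax": 0, "ay": 0, "az": 0, "dx": 0, "dy": 0, "dz": 0.004, "claw": 0.06},
    {"ax": 0, "ay": 0, "az": 0, "dx": 0, "dy": 0, "dz": 0.004, "claw": 0.06},
    {"ax": 0, "ay": 0, "az": 0, "dx": 0, "dy": 0, "dz": 0, "claw": 0.06},
    {"ax": 0, "ay": 0, "az": 0, "dx": 0, "dy": 0, "dz": 0, "claw": 0.06},
    {"ax": 0, "ay": 0, "az": 0, "dx": 0, "dy": 0, "dz": 0, "claw": 0.06},
    {"ax": 0, "ay": 0, "az": 0, "dx": 0, "dy": 0, "dz": 0, "claw": 0.06}
  ]
}}

```text
time_s: 13.25
tcp_pos: [571.0, 40.4, 128.6]
ee_rot: [-0.0, 0.997, -0.076, 0.0]
ft_force: [0.3, -0.4, -4.4]
grip_width: 0.716
finger_force: 60.0
```

Request:
{"op": "play_rows", "data": {
  "motion": [
    {"ax": 0, "ay": 0, "az": 0, "dx": 0, "dy": 0, "dz": 0.01, "claw": 0.06},
    {"ax": 0, "ay": 0, "az": 0, "dx": 0, "dy": 0, "dz": 0.01, "claw": 0.06},
    {"ax": 0, "ay": 0, "az": 0, "dx": 0, "dy": 0, "dz": 0.01, "claw": 0.06},
    {"ax": 0, "ay": 0, "az": 0, "dx": 0, "dy": 0, "dz": 0.004, "claw": 0.06},
    {"ax": 0, "ay": 0, "az": 0, "dx": 0, "dy": 0, "dz": 0.002, "claw": 0.06},
    {"ax": 0, "ay": 0, "az": 0, "dx": 0, "dy": 0, "dz": 0.001, "claw": 0.06},
    {"ax": 0, "ay": 0, "az": 0, "dx": 0, "dy": 0, "dz": 0, "claw": 0.06},
    {"ax": 0, "ay": 0, "az": 0, "dx": 0, "dy": 0, "dz": 0, "claw": 0.0912},
    {"ax": 0, "ay": 0, "az": 0, "dx": 0, "dy": 0, "dz": 0, "claw": 0.0912},
    {"ax": 0, "ay": 0, "az": 0, "dx": 0, "dy": 0, "dz": 0, "claw": 0.0912}
  ]
}}

```text
time_s: 14.25
tcp_pos: [571.3, 40.4, 91.8]
ee_rot: [-0.0, 0.997, -0.076, 0.0]
ft_force: [1.0, -0.5, -0.9]
grip_width: 0.95
finger_force: 0.0
```

Request:
{"op": "play_rows", "data": {
  "motion": [
    {"ax": 0, "ay": 0, "az": 0, "dx": 0, "dy": 0, "dz": -0.02, "claw": 0.0912},
    {"ax": 0, "ay": 0, "az": 0, "dx": 0, "dy": 0, "dz": -0.03, "claw": 0.0912},
    {"ax": 0, "ay": 0, "az": -0.062, "dx": 0, "dy": 0, "dz": -0.02, "claw": 0.0912},
    {"ax": 0, "ay": 0, "az": -0.062, "dx": 0, "dy": 0, "dz": 0, "claw": 0.0912},
    {"ax": 0, "ay": 0, "az": 0, "dx": 0.01, "dy": 0.025, "dz": 0, "claw": 0.0912},
    {"ax": 0, "ay": 0, "az": 0, "dx": 0.01, "dy": 0.025, "dz": 0, "claw": 0.0912},
    {"ax": 0, "ay": 0, "az": 0, "dx": 0.012, "dy": 0.025, "dz": 0, "claw": 0.0912},
    {"ax": 0, "ay": 0, "az": 0, "dx": 0.012, "dy": 0.025, "dz": 0.01, "claw": 0.0912},
    {"ax": 0, "ay": 0, "az": 0, "dx": 0.012, "dy": 0.025, "dz": 0.015, "claw": 0.0912},
    {"ax": 0, "ay": 0, "az": 0, "dx": 0.012, "dy": 0.025, "dz": 0.015, "claw": 0.0912}
  ]
}}

```text
time_s: 15.25
tcp_pos: [635.4, -112.6, 121.3]
ee_rot: [0.0, 1.0, -0.014, 0.0]
ft_force: [0.2, 0.2, -0.2]
grip_width: 1.002
finger_force: 0.0
```

Request:
{"op": "play_rows", "data": {
  "motion": [
    {"ax": 0, "ay": 0, "az": 0, "dx": 0.012, "dy": 0.025, "dz": 0.02, "claw": 0.0912},
    {"ax": 0, "ay": 0, "az": 0, "dx": 0.012, "dy": 0.025, "dz": 0.02, "claw": 0.0912},
    {"ax": 0, "ay": 0, "az": 0, "dx": 0.008, "dy": 0.0226, "dz": 0.02, "claw": 0.0912},
    {"ax": 0, "ay": 0, "az": 0, "dx": 0, "dy": 0, "dz": 0.015, "claw": 0.0912},
    {"ax": 0, "ay": 0, "az": 0, "dx": 0, "dy": 0, "dz": 0, "claw": 0.0912},
    {"ax": 0, "ay": 0, "az": 0, "dx": 0, "dy": 0, "dz": 0, "claw": 0.0912},
    {"ax": 0, "ay": 0, "az": 0, "dx": 0, "dy": 0, "dz": 0, "claw": 0.0912},
    {"ax": 0, "ay": 0, "az": 0, "dx": 0, "dy": 0, "dz": 0, "claw": 0.0912},
    {"ax": 0, "ay": 0, "az": 0, "dx": 0, "dy": 0, "dz": 0, "claw": 0.0912},
    {"ax": 0, "ay": 0, "az": 0, "dx": 0, "dy": 0, "dz": 0, "claw": 0.0912}
  ]
}}

```text
time_s: 16.25
tcp_pos: [664.9, -184.7, 46.8]
ee_rot: [0.0, 1.0, -0.013, 0.0]
ft_force: [-0.2, 1.0, 0.5]
grip_width: 1.001
finger_force: 0.0
```

```bash
python3 - <<'E'
from h import *
from plant import optics
report(optics.get_image("top"))
d=optics.get_image("scene");np.savez("s2.npz",**d); cv2.imwrite("pics/s2.png",d["color"][120:380,180:500][...,::-1])
plan(664.8,-184.8,10.5,-.027)
E
```

```text
blob [318 256] h 90.6 rect [565.312  44.49  148.217  77.319   2.996] holes [[516.6, 30.6], [522.5, 69.5], [584.7, 38.3], [618.5, 14.8], [624.9, 53.8]]
blob [491 242] h 21.6 rect [ 6.04486e+02 -3.77157e+02  1.33482e+02  5.60480e+01  2.13000e-01] holes [[556.9, -400.8], [610.5, -371.0], [657.7, -377.8]]
t=16.4 at [ 664.8 -184.8   46.5] yaw -0.027 grip 91.4 F [-0.  -0.2  0.6] | az -0.000 then dx -0.0 dy 0.0 dz 36.0 mm
```

View pics/s2.png

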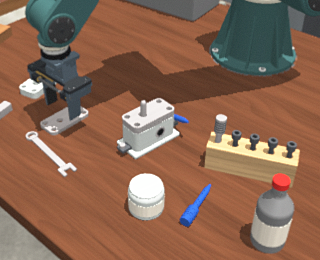

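The scene crop shows two plates stacked on the pump at (150,115), with plate 3 still under the gripper at (65,120). I'll grip it and carry it over.

Request:
{"op": "play_rows", "data": {
  "motion": [
    {"ax": 0, "ay": 0, "az": 0, "dx": 0, "dy": 0, "dz": 0.015, "claw": 0.0912},
    {"ax": 0, "ay": 0, "az": 0, "dx": 0, "dy": 0, "dz": 0.015, "claw": 0.0912},
    {"ax": 0, "ay": 0, "az": 0, "dx": 0, "dy": 0, "dz": 0.006, "claw": 0.0912},
    {"ax": 0, "ay": 0, "az": 0, "dx": 0, "dy": 0, "dz": 0, "claw": 0.0912},
    {"ax": 0, "ay": 0, "az": 0, "dx": 0, "dy": 0, "dz": 0, "claw": 0.06},
    {"ax": 0, "ay": 0, "az": 0, "dx": 0, "dy": 0, "dz": 0, "claw": 0.06},
    {"ax": 0, "ay": 0, "az": 0, "dx": 0, "dy": 0, "dz": 0, "claw": 0.06},
    {"ax": 0, "ay": 0, "az": 0, "dx": 0, "dy": 0, "dz": 0, "claw": 0.06},
    {"ax": 0, "ay": 0, "az": 0, "dx": 0, "dy": 0, "dz": -0.02, "claw": 0.06},
    {"ax": 0, "ay": 0, "az": 0, "dx": 0, "dy": 0, "dz": -0.03, "claw": 0.06}
  ]
}}

```text
time_s: 17.35
tcp_pos: [662.9, -184.3, 58.6]
ee_rot: [-0.001, 1.0, -0.014, -0.002]
ft_force: [0.1, -0.1, -3.6]
grip_width: 0.717
finger_force: 60.0
```

Request:
{"op": "play_rows", "data": {
  "motion": [
    {"ax": 0, "ay": 0, "az": 0.062, "dx": 0, "dy": 0, "dz": -0.03, "claw": 0.06},
    {"ax": 0, "ay": 0, "az": 0.062, "dx": 0, "dy": 0, "dz": -0.03, "claw": 0.06},
    {"ax": 0, "ay": 0, "az": 0, "dx": -0.014, "dy": -0.02, "dz": -0.025, "claw": 0.06},
    {"ax": 0, "ay": 0, "az": 0, "dx": -0.015, "dy": -0.025, "dz": -0.015, "claw": 0.06},
    {"ax": 0, "ay": 0, "az": 0, "dx": -0.015, "dy": -0.025, "dz": -0.005, "claw": 0.06},
    {"ax": 0, "ay": 0, "az": 0, "dx": -0.015, "dy": -0.025, "dz": 0, "claw": 0.06},
    {"ax": 0, "ay": 0, "az": 0, "dx": -0.015, "dy": -0.025, "dz": 0, "claw": 0.06},
    {"ax": 0, "ay": 0, "az": 0, "dx": -0.015, "dy": -0.025, "dz": 0, "claw": 0.06},
    {"ax": 0, "ay": 0, "az": 0, "dx": -0.015, "dy": -0.025, "dz": 0, "claw": 0.06},
    {"ax": 0, "ay": 0, "az": 0, "dx": -0.015, "dy": -0.025, "dz": 0, "claw": 0.06}
  ]
}}

```text
time_s: 18.35
tcp_pos: [575.4, 26.9, 164.9]
ee_rot: [0.0, 0.997, -0.076, -0.0]
ft_force: [0.9, 0.6, -5.4]
grip_width: 0.715
finger_force: 60.0
```

Request:
{"op": "play_rows", "data": {
  "motion": [
    {"ax": 0, "ay": 0, "az": 0, "dx": -0.0076, "dy": -0.0135, "dz": 0, "claw": 0.06},
    {"ax": 0, "ay": 0, "az": 0, "dx": 0, "dy": 0, "dz": 0, "claw": 0.06},
    {"ax": 0, "ay": 0, "az": 0, "dx": 0, "dy": 0, "dz": 0, "claw": 0.06},
    {"ax": 0, "ay": 0, "az": 0, "dx": 0, "dy": 0, "dz": 0, "claw": 0.06},
    {"ax": 0, "ay": 0, "az": 0, "dx": 0, "dy": 0, "dz": 0, "claw": 0.06},
    {"ax": 0, "ay": 0, "az": 0, "dx": 0, "dy": 0, "dz": 0, "claw": 0.06},
    {"ax": 0, "ay": 0, "az": 0, "dx": 0, "dy": 0, "dz": 0, "claw": 0.06},
    {"ax": 0, "ay": 0, "az": 0, "dx": 0, "dy": 0, "dz": 0, "claw": 0.06},
    {"ax": 0, "ay": 0, "az": 0, "dx": 0, "dy": 0, "dz": 0, "claw": 0.06},
    {"ax": 0, "ay": 0, "az": 0, "dx": 0, "dy": 0, "dz": 0, "claw": 0.06}
  ]
}}

```text
time_s: 19.35
tcp_pos: [571.0, 40.3, 165.4]
ee_rot: [-0.0, 0.997, -0.076, 0.0]
ft_force: [0.3, -0.5, -4.6]
grip_width: 0.718
finger_force: 60.0
```

```bash
python3 - <<'E'
from h import *
plan(571,40.35,101.5,-.151)
E
```

```text
t=19.4 at [571.   40.3 165.4] yaw -0.151 grip 65.5 F [ 0.3 -0.5 -4.6] | az -0.000 then dx 0.0 dy -0.0 dz 63.9 mm
```

Request:
{"op": "play_rows", "data": {
  "motion": [
    {"ax": 0, "ay": 0, "az": 0, "dx": 0, "dy": 0, "dz": 0.01, "claw": 0.06},
    {"ax": 0, "ay": 0, "az": 0, "dx": 0, "dy": 0, "dz": 0.01, "claw": 0.06},
    {"ax": 0, "ay": 0, "az": 0, "dx": 0, "dy": 0, "dz": 0.005, "claw": 0.06},
    {"ax": 0, "ay": 0, "az": 0, "dx": 0, "dy": 0, "dz": 0.004, "claw": 0.06},
    {"ax": 0, "ay": 0, "az": 0, "dx": 0, "dy": 0, "dz": 0.004, "claw": 0.06},
    {"ax": 0, "ay": 0, "az": 0, "dx": 0, "dy": 0, "dz": 0.004, "claw": 0.06},
    {"ax": 0, "ay": 0, "az": 0, "dx": 0, "dy": 0, "dz": 0.005, "claw": 0.06},
    {"ax": 0, "ay": 0, "az": 0, "dx": 0, "dy": 0, "dz": 0.005, "claw": 0.06},
    {"ax": 0, "ay": 0, "az": 0, "dx": 0, "dy": 0, "dz": 0, "claw": 0.06},
    {"ax": 0, "ay": 0, "az": 0, "dx": 0, "dy": 0, "dz": 0, "claw": 0.06}
  ]
}}

```text
time_s: 20.35
tcp_pos: [571.0, 40.3, 118.3]
ee_rot: [0.0, 0.997, -0.076, -0.0]
ft_force: [0.6, 0.0, -4.5]
grip_width: 0.715
finger_force: 60.0
```

Request:
{"op": "play_rows", "data": {
  "motion": [
    {"ax": 0, "ay": 0, "az": 0, "dx": 0, "dy": 0, "dz": 0.008, "claw": 0.06},
    {"ax": 0, "ay": 0, "az": 0, "dx": 0, "dy": 0, "dz": 0.005, "claw": 0.06},
    {"ax": 0, "ay": 0, "az": 0, "dx": 0, "dy": 0, "dz": 0.002, "claw": 0.06},
    {"ax": 0, "ay": 0, "az": 0, "dx": 0, "dy": 0, "dz": 0.001, "claw": 0.06},
    {"ax": 0, "ay": 0, "az": 0, "dx": 0, "dy": 0, "dz": 0, "claw": 0.06},
    {"ax": 0, "ay": 0, "az": 0, "dx": 0, "dy": 0, "dz": 0, "claw": 0.0912},
    {"ax": 0, "ay": 0, "az": 0, "dx": 0, "dy": 0, "dz": 0, "claw": 0.0912},
    {"ax": 0, "ay": 0, "az": 0, "dx": 0, "dy": 0, "dz": 0, "claw": 0.0912},
    {"ax": 0, "ay": 0, "az": 0, "dx": 0, "dy": 0, "dz": -0.015, "claw": 0.0912},
    {"ax": 0, "ay": 0, "az": 0, "dx": 0, "dy": 0, "dz": -0.025, "claw": 0.0912}
  ]
}}

```text
time_s: 21.35
tcp_pos: [570.2, 40.3, 142.5]
ee_rot: [0.0, 0.997, -0.076, -0.001]
ft_force: [0.3, 0.2, 1.7]
grip_width: 0.997
finger_force: 0.0
```

Request:
{"op": "play_rows", "data": {
  "motion": [
    {"ax": 0, "ay": 0, "az": -0.09, "dx": 0, "dy": 0, "dz": -0.02, "claw": 0.0912},
    {"ax": 0, "ay": 0, "az": -0.1, "dx": 0, "dy": 0, "dz": -0.01, "claw": 0.0912},
    {"ax": 0, "ay": 0, "az": -0.1, "dx": 0, "dy": 0, "dz": 0, "claw": 0.0912},
    {"ax": 0, "ay": 0, "az": -0.0815, "dx": 0, "dy": 0, "dz": 0, "claw": 0.0912},
    {"ax": 0, "ay": 0, "az": 0, "dx": -0.004, "dy": 0.025, "dz": 0, "claw": 0.0912},
    {"ax": 0, "ay": 0, "az": 0, "dx": -0.004, "dy": 0.03, "dz": 0, "claw": 0.0912},
    {"ax": 0, "ay": 0, "az": 0, "dx": -0.004, "dy": 0.03, "dz": 0, "claw": 0.0912},
    {"ax": 0, "ay": 0, "az": 0, "dx": -0.004, "dy": 0.03, "dz": 0, "claw": 0.0912},
    {"ax": 0, "ay": 0, "az": 0, "dx": -0.004, "dy": 0.03, "dz": 0, "claw": 0.0912},
    {"ax": 0, "ay": 0, "az": 0, "dx": -0.004, "dy": 0.03, "dz": 0, "claw": 0.0912}
  ]
}}

```text
time_s: 22.35
tcp_pos: [586.1, -137.0, 173.8]
ee_rot: [0.0, 0.994, 0.11, 0.001]
ft_force: [0.8, 0.2, -0.8]
grip_width: 0.996
finger_force: 0.0
```

Request:
{"op": "play_rows", "data": {
  "motion": [
    {"ax": 0, "ay": 0, "az": 0, "dx": -0.004, "dy": 0.03, "dz": 0, "claw": 0.0912},
    {"ax": 0, "ay": 0, "az": 0, "dx": -0.004, "dy": 0.03, "dz": 0.01, "claw": 0.0912},
    {"ax": 0, "ay": 0, "az": 0, "dx": -0.004, "dy": 0.03, "dz": 0.015, "claw": 0.0912},
    {"ax": 0, "ay": 0, "az": 0, "dx": -0.004, "dy": 0.03, "dz": 0.015, "claw": 0.0912},
    {"ax": 0, "ay": 0, "az": 0, "dx": -0.005, "dy": 0.03, "dz": 0.015, "claw": 0.0912},
    {"ax": 0, "ay": 0, "az": 0, "dx": -0.005, "dy": 0.03, "dz": 0.015, "claw": 0.0912},
    {"ax": 0, "ay": 0, "az": 0, "dx": -0.005, "dy": 0.03, "dz": 0.015, "claw": 0.0912},
    {"ax": 0, "ay": 0, "az": 0, "dx": -0.0035, "dy": 0.0224, "dz": 0.01, "claw": 0.0912},
    {"ax": 0, "ay": 0, "az": 0, "dx": 0, "dy": 0, "dz": 0, "claw": 0.0912},
    {"ax": 0, "ay": 0, "az": 0, "dx": 0, "dy": 0, "dz": 0, "claw": 0.0912}
  ]
}}

```text
time_s: 23.35
tcp_pos: [603.0, -370.2, 78.1]
ee_rot: [0.0, 0.994, 0.11, 0.0]
ft_force: [0.2, 0.8, 0.3]
grip_width: 1.003
finger_force: 0.0
```

```bash
python3 - <<'E'
from h import *
from plant import optics
t=optics.get_image("top");report(t)
s=optics.get_image("scene");H=heights(s)
np.savez("s3.npz",**s)
plan(603,-370,13,.2205)
a=s["color"][170:300,170:370]; cv2.imwrite("pics/s3.png",cv2.resize(a,None,fx=4,fy=4,interpolation=cv2.INTER_CUBIC)[...,::-1])
E
```

```text
blob [318 252] h 100.6 rect [572.914  43.633 163.164  76.48    2.999] holes [[516.6, 30.2], [522.5, 69.7], [586.1, 37.4], [618.6, 14.5], [625.0, 53.8], [639.0, 33.4]]
blob [381 172] h 1.7 rect [ 766.63  -108.738  200.848   29.379    1.589] holes [[770.3, -194.1]]
t=23.4 at [ 603.2 -369.4   78.4] yaw 0.221 grip 91.2 F [-0.  -0.4 -0.4] | az 0.000 then dx -0.4 dy 0.6 dz 65.4 mm
```

View pics/s3.png

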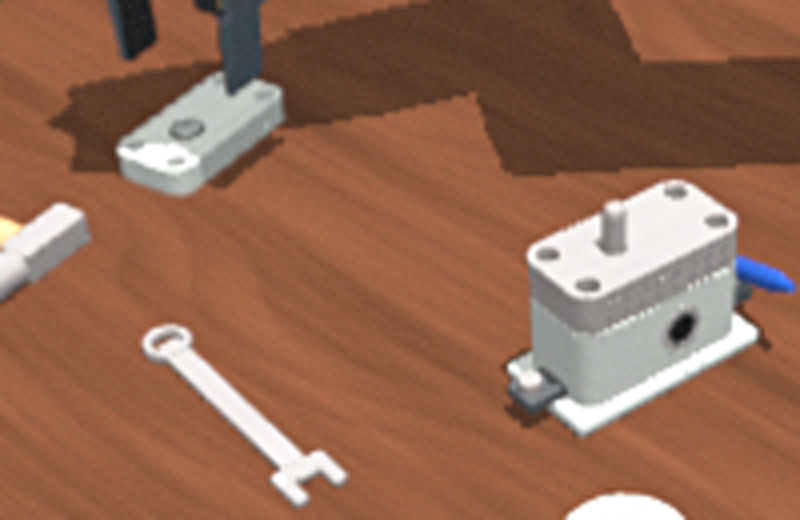

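Three plates are stacked flush on the pump, and the cover hasn't moved, at crop (200,130). Next I'll grip the cover and carry it over.

Request:
{"op": "play_rows", "data": {
  "motion": [
    {"ax": 0, "ay": 0, "az": 0, "dx": 0, "dy": 0, "dz": 0.025, "claw": 0.0912},
    {"ax": 0, "ay": 0, "az": 0, "dx": 0, "dy": 0, "dz": 0.025, "claw": 0.0912},
    {"ax": 0, "ay": 0, "az": 0, "dx": 0, "dy": 0, "dz": 0.01, "claw": 0.0912},
    {"ax": 0, "ay": 0, "az": 0, "dx": 0, "dy": 0, "dz": 0.005, "claw": 0.0912},
    {"ax": 0, "ay": 0, "az": 0, "dx": 0, "dy": 0, "dz": 0, "claw": 0.0912},
    {"ax": 0, "ay": 0, "az": 0, "dx": 0, "dy": 0, "dz": 0, "claw": 0.06},
    {"ax": 0, "ay": 0, "az": 0, "dx": 0, "dy": 0, "dz": 0, "claw": 0.06},
    {"ax": 0, "ay": 0, "az": 0, "dx": 0, "dy": 0, "dz": 0, "claw": 0.06},
    {"ax": 0, "ay": 0, "az": 0, "dx": 0, "dy": 0, "dz": 0, "claw": 0.06},
    {"ax": 0, "ay": 0, "az": 0, "dx": 0, "dy": 0, "dz": 0, "claw": 0.06}
  ]
}}

```text
time_s: 24.45
tcp_pos: [603.3, -370.3, 13.0]
ee_rot: [0.0, 0.994, 0.11, 0.0]
ft_force: [-0.4, -0.2, 6.4]
grip_width: 0.719
finger_force: 60.0
```

Request:
{"op": "play_rows", "data": {
  "motion": [
    {"ax": 0, "ay": 0, "az": 0, "dx": 0, "dy": 0, "dz": -0.02, "claw": 0.06},
    {"ax": 0, "ay": 0, "az": 0.09, "dx": 0, "dy": 0, "dz": -0.03, "claw": 0.06},
    {"ax": 0, "ay": 0, "az": 0.1, "dx": 0, "dy": 0, "dz": -0.03, "claw": 0.06},
    {"ax": 0, "ay": 0, "az": 0.1, "dx": 0, "dy": 0, "dz": -0.03, "claw": 0.06},
    {"ax": 0, "ay": 0, "az": 0.0815, "dx": 0, "dy": 0, "dz": -0.03, "claw": 0.06},
    {"ax": 0, "ay": 0, "az": 0, "dx": -0.005, "dy": -0.025, "dz": -0.012, "claw": 0.06},
    {"ax": 0, "ay": 0, "az": 0, "dx": -0.007, "dy": -0.03, "dz": 0, "claw": 0.06},
    {"ax": 0, "ay": 0, "az": 0, "dx": -0.007, "dy": -0.03, "dz": 0, "claw": 0.06},
    {"ax": 0, "ay": 0, "az": 0, "dx": -0.007, "dy": -0.03, "dz": 0, "claw": 0.06},
    {"ax": 0, "ay": 0, "az": 0, "dx": -0.007, "dy": -0.03, "dz": 0, "claw": 0.06}
  ]
}}

```text
time_s: 25.45
tcp_pos: [591.5, -220.3, 165.2]
ee_rot: [-0.0, 0.997, -0.076, -0.0]
ft_force: [0.9, -0.2, -4.6]
grip_width: 0.72
finger_force: 60.0
```

Request:
{"op": "play_rows", "data": {
  "motion": [
    {"ax": 0, "ay": 0, "az": 0, "dx": -0.007, "dy": -0.03, "dz": 0, "claw": 0.06},
    {"ax": 0, "ay": 0, "az": 0, "dx": -0.007, "dy": -0.03, "dz": 0, "claw": 0.06},
    {"ax": 0, "ay": 0, "az": 0, "dx": -0.007, "dy": -0.03, "dz": 0, "claw": 0.06},
    {"ax": 0, "ay": 0, "az": 0, "dx": -0.007, "dy": -0.03, "dz": 0, "claw": 0.06},
    {"ax": 0, "ay": 0, "az": 0, "dx": -0.007, "dy": -0.03, "dz": 0, "claw": 0.06},
    {"ax": 0, "ay": 0, "az": 0, "dx": -0.007, "dy": -0.03, "dz": 0, "claw": 0.06},
    {"ax": 0, "ay": 0, "az": 0, "dx": -0.007, "dy": -0.03, "dz": 0, "claw": 0.06},
    {"ax": 0, "ay": 0, "az": 0, "dx": -0.007, "dy": -0.03, "dz": 0, "claw": 0.06},
    {"ax": 0, "ay": 0, "az": 0, "dx": -0.0043, "dy": -0.0159, "dz": 0, "claw": 0.06},
    {"ax": 0, "ay": 0, "az": 0, "dx": 0, "dy": 0, "dz": 0, "claw": 0.06}
  ]
}}

```text
time_s: 26.45
tcp_pos: [570.6, 41.9, 164.9]
ee_rot: [-0.0, 0.997, -0.075, -0.0]
ft_force: [-0.1, -0.5, -4.3]
grip_width: 0.717
finger_force: 60.0
```

Request:
{"op": "play_rows", "data": {
  "motion": [
    {"ax": 0, "ay": 0, "az": 0, "dx": 0, "dy": 0, "dz": 0, "claw": 0.06},
    {"ax": 0, "ay": 0, "az": 0, "dx": 0, "dy": 0, "dz": 0, "claw": 0.06},
    {"ax": 0, "ay": 0, "az": 0, "dx": 0, "dy": 0, "dz": 0, "claw": 0.06},
    {"ax": 0, "ay": 0, "az": 0, "dx": 0, "dy": 0, "dz": 0, "claw": 0.06},
    {"ax": 0, "ay": 0, "az": 0, "dx": 0, "dy": 0, "dz": 0, "claw": 0.06},
    {"ax": 0, "ay": 0, "az": 0, "dx": 0, "dy": 0, "dz": 0, "claw": 0.06},
    {"ax": 0, "ay": 0, "az": 0, "dx": 0, "dy": 0, "dz": 0, "claw": 0.06},
    {"ax": 0, "ay": 0, "az": 0, "dx": 0, "dy": 0, "dz": 0, "claw": 0.06},
    {"ax": 0, "ay": 0, "az": 0, "dx": 0, "dy": 0, "dz": 0, "claw": 0.06},
    {"ax": 0, "ay": 0, "az": 0, "dx": 0, "dy": 0, "dz": 0, "claw": 0.06}
  ]
}}

```text
time_s: 27.45
tcp_pos: [571.0, 40.4, 164.3]
ee_rot: [-0.0, 0.997, -0.075, -0.0]
ft_force: [-0.6, 1.0, -4.9]
grip_width: 0.718
finger_force: 60.0
```

```bash
python3 - <<'E'
from h import *
plan(571,40.35,114,-.151)
E
```

```text
t=27.4 at [571.   40.4 164.3] yaw -0.151 grip 65.5 F [-0.6  1.  -4.9] | az -0.000 then dx -0.0 dy 0.1 dz 50.3 mm
```

Request:
{"op": "play_rows", "data": {
  "motion": [
    {"ax": 0, "ay": 0, "az": 0, "dx": 0, "dy": 0, "dz": 0.01, "claw": 0.06},
    {"ax": 0, "ay": 0, "az": 0, "dx": 0, "dy": 0, "dz": 0.006, "claw": 0.06},
    {"ax": 0, "ay": 0, "az": 0, "dx": 0, "dy": 0, "dz": 0.004, "claw": 0.06},
    {"ax": 0, "ay": 0, "az": 0, "dx": 0, "dy": 0, "dz": 0.004, "claw": 0.06},
    {"ax": 0, "ay": 0, "az": 0, "dx": 0, "dy": 0, "dz": 0.004, "claw": 0.06},
    {"ax": 0, "ay": 0, "az": 0, "dx": 0, "dy": 0, "dz": 0.003, "claw": 0.06},
    {"ax": 0, "ay": 0, "az": 0, "dx": 0, "dy": 0, "dz": 0.003, "claw": 0.06},
    {"ax": 0, "ay": 0, "az": 0, "dx": 0, "dy": 0, "dz": 0, "claw": 0.06},
    {"ax": 0, "ay": 0, "az": 0, "dx": 0, "dy": 0, "dz": 0, "claw": 0.06},
    {"ax": 0, "ay": 0, "az": 0, "dx": 0, "dy": 0, "dz": 0, "claw": 0.06}
  ]
}}

```text
time_s: 28.45
tcp_pos: [571.2, 40.4, 130.5]
ee_rot: [-0.0, 0.997, -0.076, 0.0]
ft_force: [2.6, -0.8, -5.5]
grip_width: 0.719
finger_force: 60.0
```

Request:
{"op": "play_rows", "data": {
  "motion": [
    {"ax": 0, "ay": 0, "az": 0, "dx": 0, "dy": 0, "dz": 0.008, "claw": 0.06},
    {"ax": 0, "ay": 0, "az": 0, "dx": 0, "dy": 0, "dz": 0.005, "claw": 0.06},
    {"ax": 0, "ay": 0, "az": 0, "dx": 0, "dy": 0, "dz": 0.002, "claw": 0.06},
    {"ax": 0, "ay": 0, "az": 0, "dx": 0, "dy": 0, "dz": 0.001, "claw": 0.06},
    {"ax": 0, "ay": 0, "az": 0, "dx": 0, "dy": 0, "dz": 0, "claw": 0.06},
    {"ax": 0, "ay": 0, "az": 0, "dx": 0, "dy": 0, "dz": 0, "claw": 0.0912},
    {"ax": 0, "ay": 0, "az": 0, "dx": 0, "dy": 0, "dz": 0, "claw": 0.0912},
    {"ax": 0, "ay": 0, "az": 0, "dx": 0, "dy": 0, "dz": 0, "claw": 0.0912},
    {"ax": 0, "ay": 0, "az": 0, "dx": 0, "dy": 0, "dz": -0.02, "claw": 0.0912},
    {"ax": 0, "ay": 0, "az": 0, "dx": 0, "dy": 0, "dz": -0.03, "claw": 0.0912}
  ]
}}

```text
time_s: 29.45
tcp_pos: [569.8, 40.3, 163.6]
ee_rot: [0.0, 0.997, -0.076, -0.002]
ft_force: [-0.2, 0.2, 0.6]
grip_width: 0.996
finger_force: 0.0
```

Request:
{"op": "play_rows", "data": {
  "motion": [
    {"ax": 0, "ay": 0, "az": -0.14, "dx": 0, "dy": 0, "dz": -0.02, "claw": 0.0912},
    {"ax": 0, "ay": 0, "az": -0.14, "dx": 0, "dy": 0, "dz": -0.016, "claw": 0.0912},
    {"ax": 0, "ay": 0, "az": -0.14, "dx": 0, "dy": 0, "dz": 0, "claw": 0.0912},
    {"ax": 0, "ay": 0, "az": -0.14, "dx": 0, "dy": 0, "dz": 0, "claw": 0.0912},
    {"ax": 0, "ay": 0, "az": -0.14, "dx": 0, "dy": 0, "dz": 0, "claw": 0.0912},
    {"ax": 0, "ay": 0, "az": -0.14, "dx": 0, "dy": 0, "dz": 0, "claw": 0.0912},
    {"ax": 0, "ay": 0, "az": -0.14, "dx": 0, "dy": 0, "dz": 0, "claw": 0.0912},
    {"ax": 0, "ay": 0, "az": -0.14, "dx": 0, "dy": 0, "dz": 0, "claw": 0.0912},
    {"ax": 0, "ay": 0, "az": -0.14, "dx": 0, "dy": 0, "dz": 0, "claw": 0.0912},
    {"ax": 0, "ay": 0, "az": -0.14, "dx": 0, "dy": 0, "dz": 0, "claw": 0.0912}
  ]
}}

```text
time_s: 30.45
tcp_pos: [570.9, 40.4, 200.4]
ee_rot: [-0.0, 0.81, 0.587, -0.0]
ft_force: [-0.5, -0.4, -0.3]
grip_width: 1.0
finger_force: 0.0
```

```bash
python3 - <<'E'
from h import *
from plant import manip,optics
print(manip.state()["joints"].round(2))
plan(522.9,220.4,113,1.977)
d=optics.get_image("scene"); H=heights(d)
cv2.imwrite("pics/s4.png",d["color"][150:350,260:520][...,::-1].repeat(3,0).repeat(3,1))
E
```

```text
[0.03 0.21 2.01 0.   0.93 0.35]
t=30.4 at [570.9  40.4 200.4] yaw 1.255 grip 91.2 F [-0.5 -0.4 -0.3] | az -0.722 then dx 184.3 dy 27.0 dz 87.4 mm
```

View pics/s4.png

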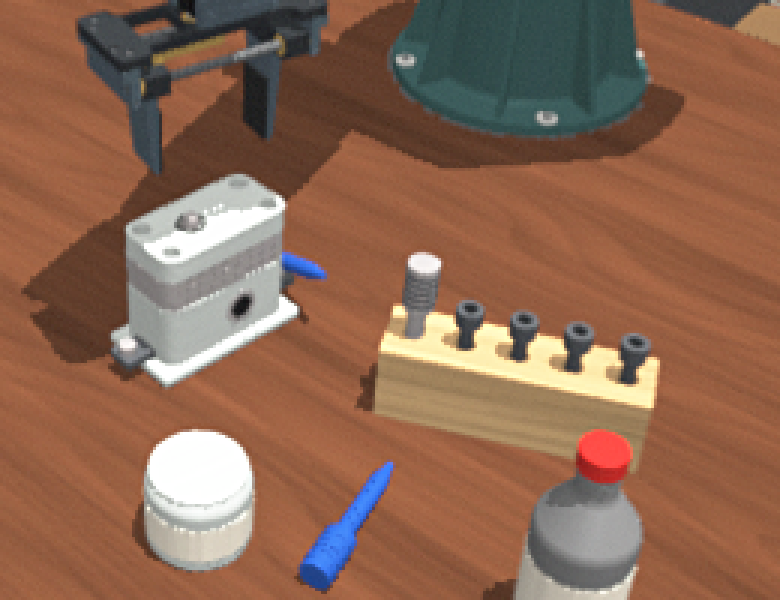

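The cover is on. The drift is at crop (422,280) and the bolts run along the rack. Next is the drift.

Request:
{"op": "play_rows", "data": {
  "motion": [
    {"ax": 0, "ay": 0, "az": -0.14, "dx": 0, "dy": 0, "dz": 0, "claw": 0.06},
    {"ax": 0, "ay": 0, "az": -0.14, "dx": 0, "dy": 0, "dz": 0, "claw": 0.06},
    {"ax": 0, "ay": 0, "az": -0.14, "dx": 0, "dy": 0, "dz": 0, "claw": 0.06},
    {"ax": 0, "ay": 0, "az": -0.14, "dx": 0, "dy": 0, "dz": 0, "claw": 0.06},
    {"ax": 0, "ay": 0, "az": -0.14, "dx": 0, "dy": 0, "dz": 0, "claw": 0.06},
    {"ax": 0, "ay": 0, "az": -0.022, "dx": 0, "dy": 0, "dz": 0, "claw": 0.06},
    {"ax": 0, "ay": 0, "az": 0, "dx": 0.025, "dy": 0.004, "dz": 0, "claw": 0.06},
    {"ax": 0, "ay": 0, "az": 0, "dx": 0.03, "dy": 0.0045, "dz": 0, "claw": 0.06},
    {"ax": 0, "ay": 0, "az": 0, "dx": 0.03, "dy": 0.0045, "dz": 0, "claw": 0.06},
    {"ax": 0, "ay": 0, "az": 0, "dx": 0.03, "dy": 0.0045, "dz": 0, "claw": 0.06}
  ]
}}

```text
time_s: 31.5
tcp_pos: [542.0, 154.1, 200.5]
ee_rot: [0.0, 0.555, 0.832, 0.0]
ft_force: [0.4, -0.3, 0.0]
grip_width: 0.662
finger_force: 0.0
```

Request:
{"op": "play_rows", "data": {
  "motion": [
    {"ax": 0, "ay": 0, "az": 0, "dx": 0.03, "dy": 0.0045, "dz": 0, "claw": 0.06},
    {"ax": 0, "ay": 0, "az": 0, "dx": 0.025, "dy": 0.003, "dz": 0, "claw": 0.06},
    {"ax": 0, "ay": 0, "az": 0, "dx": 0.0143, "dy": 0.002, "dz": 0.01, "claw": 0.06},
    {"ax": 0, "ay": 0, "az": 0, "dx": 0, "dy": 0, "dz": 0.02, "claw": 0.06},
    {"ax": 0, "ay": 0, "az": 0, "dx": 0, "dy": 0, "dz": 0.01, "claw": 0.06},
    {"ax": 0, "ay": 0, "az": 0, "dx": 0, "dy": 0, "dz": 0, "claw": 0.06},
    {"ax": 0, "ay": 0, "az": 0, "dx": 0, "dy": 0, "dz": 0, "claw": 0.06},
    {"ax": 0, "ay": 0, "az": 0, "dx": 0, "dy": 0, "dz": 0, "claw": 0.06},
    {"ax": 0, "ay": 0, "az": 0, "dx": 0, "dy": 0, "dz": 0, "claw": 0.06},
    {"ax": 0, "ay": 0, "az": 0, "dx": 0, "dy": 0, "dz": 0, "claw": 0.06}
  ]
}}

```text
time_s: 32.5
tcp_pos: [524.5, 220.6, 160.8]
ee_rot: [0.0, 0.553, 0.833, 0.0]
ft_force: [0.1, -1.0, 0.6]
grip_width: 0.658
finger_force: 0.0
```

```bash
python3 - <<'E'
from h import *
plan(522.9,220.4,113,1.977)
E
```

```text
t=32.5 at [524.5 220.6 160.8] yaw 1.970 grip 60.0 F [ 0.1 -1.   0.6] | az -0.007 then dx 0.4 dy -1.5 dz 47.8 mm
```

Request:
{"op": "play_rows", "data": {
  "motion": [
    {"ax": 0, "ay": 0, "az": -0.007, "dx": 0.0004, "dy": -0.0015, "dz": 0.008, "claw": 0.06},
    {"ax": 0, "ay": 0, "az": 0, "dx": 0, "dy": 0, "dz": 0.015, "claw": 0.06},
    {"ax": 0, "ay": 0, "az": 0, "dx": 0, "dy": 0, "dz": 0.015, "claw": 0.06},
    {"ax": 0, "ay": 0, "az": 0, "dx": 0, "dy": 0, "dz": 0.01, "claw": 0.06},
    {"ax": 0, "ay": 0, "az": 0, "dx": 0, "dy": 0, "dz": 0, "claw": 0.04},
    {"ax": 0, "ay": 0, "az": 0, "dx": 0, "dy": 0, "dz": 0, "claw": 0.015},
    {"ax": 0, "ay": 0, "az": 0, "dx": 0, "dy": 0, "dz": 0, "claw": 0.015},
    {"ax": 0, "ay": 0, "az": 0, "dx": 0, "dy": 0, "dz": 0, "claw": 0.015},
    {"ax": 0, "ay": 0, "az": 0, "dx": 0, "dy": 0, "dz": 0, "claw": 0.015},
    {"ax": 0, "ay": 0, "az": 0, "dx": 0, "dy": 0, "dz": 0, "claw": 0.015}
  ]
}}

```text
time_s: 33.5
tcp_pos: [522.9, 220.5, 112.7]
ee_rot: [0.0, 0.55, 0.835, 0.0]
ft_force: [-0.2, -0.4, 3.1]
grip_width: 0.274
finger_force: 60.0
```

```bash
python3 - <<'E'
from h import *
plan(522.9,220.4,113,1.977)
from plant import manip; print(manip.state()["finger_force"],manip.state()["torque"].round(2))
E
```

```text
t=33.5 at [522.9 220.5 112.7] yaw 1.978 grip 25.0 F [-0.2 -0.4  3.1] | az 0.001 then dx -0.1 dy -0.0 dz -0.3 mm
59.99512732028961 [-0.01 -0.07 -0.03]
```

Request:
{"op": "play_rows", "data": {
  "motion": [
    {"ax": 0, "ay": 0, "az": 0, "dx": 0, "dy": 0, "dz": -0.01, "claw": 0.015},
    {"ax": 0, "ay": 0, "az": 0, "dx": 0, "dy": 0, "dz": -0.02, "claw": 0.015},
    {"ax": 0, "ay": 0, "az": 0, "dx": 0, "dy": 0, "dz": -0.025, "claw": 0.015},
    {"ax": 0, "ay": 0, "az": 0, "dx": 0, "dy": 0, "dz": -0.025, "claw": 0.015},
    {"ax": 0, "ay": 0, "az": 0, "dx": 0, "dy": 0, "dz": -0.025, "claw": 0.015},
    {"ax": 0, "ay": 0, "az": 0, "dx": 0, "dy": 0, "dz": -0.025, "claw": 0.015},
    {"ax": 0, "ay": 0, "az": 0.1, "dx": 0, "dy": 0, "dz": -0.013, "claw": 0.015},
    {"ax": 0, "ay": 0, "az": 0.12, "dx": 0, "dy": 0, "dz": 0, "claw": 0.015},
    {"ax": 0, "ay": 0, "az": 0.12, "dx": 0, "dy": 0, "dz": 0, "claw": 0.015},
    {"ax": 0, "ay": 0, "az": 0.12, "dx": 0, "dy": 0, "dz": 0, "claw": 0.015}
  ]
}}

```text
time_s: 34.5
tcp_pos: [522.4, 220.3, 256.0]
ee_rot: [0.0, 0.727, 0.686, 0.0]
ft_force: [-0.2, -0.3, -1.7]
grip_width: 0.273
finger_force: 60.0
```

Request:
{"op": "play_rows", "data": {
  "motion": [
    {"ax": 0, "ay": 0, "az": 0.098, "dx": 0, "dy": 0, "dz": 0, "claw": 0.015},
    {"ax": 0, "ay": 0, "az": 0, "dx": -0.02, "dy": 0.003, "dz": 0, "claw": 0.015},
    {"ax": 0, "ay": 0, "az": 0, "dx": -0.025, "dy": 0.004, "dz": 0, "claw": 0.015},
    {"ax": 0, "ay": 0, "az": 0, "dx": -0.03, "dy": 0.005, "dz": 0, "claw": 0.015},
    {"ax": 0, "ay": 0, "az": 0, "dx": -0.03, "dy": 0.005, "dz": 0, "claw": 0.015},
    {"ax": 0, "ay": 0, "az": 0, "dx": -0.025, "dy": 0.004, "dz": 0, "claw": 0.015},
    {"ax": 0, "ay": 0, "az": 0, "dx": -0.0208, "dy": 0.0019, "dz": 0, "claw": 0.015},
    {"ax": 0, "ay": 0, "az": 0, "dx": 0, "dy": 0, "dz": 0.009, "claw": 0.015},
    {"ax": 0, "ay": 0, "az": 0, "dx": 0, "dy": 0, "dz": 0, "claw": 0.015},
    {"ax": 0, "ay": 0, "az": 0, "dx": 0, "dy": 0, "dz": 0, "claw": 0.015}
  ]
}}

```text
time_s: 35.5
tcp_pos: [522.4, 68.4, 246.3]
ee_rot: [-0.0, 0.758, 0.652, -0.0]
ft_force: [-0.8, 0.1, -2.7]
grip_width: 0.272
finger_force: 60.0
```

```bash
python3 - <<'E'
from h import *
from plant import optics,manip
np.set_printoptions(precision=1,suppress=True)
plan(522.8,68.0,140,1.42); print(manip.state()["joints"].round(2))
for n in("scene","top"):
    d=optics.get_image(n); H=heights(d)
    p=manip.state()["tcp_pos"]
    for z0,z1 in((175,195),(200,217)):
        m=(np.hypot(H[...,0]-p[0],H[...,1]-p[1])<25)&(H[...,2]>z0)&(H[...,2]<z1)
        if m.sum()>3: print(n,z0,m.sum(),"x",H[m][:,0].min(),H[m][:,0].max(),"y",H[m][:,1].min(),H[m][:,1].max())
d=optics.get_image("scene"); np.savez("s5.npz",**d)
cv2.imwrite("pics/s5.png",cv2.resize(d["color"][140:290,270:400],None,fx=4,fy=4,interpolation=cv2.INTER_CUBIC)[...,::-1])
E
```

```text
t=35.5 at [522.4  68.4 246.3] yaw 1.420 grip 24.8 F [-0.8  0.1 -2.7] | az 0.000 then dx -0.3 dy 0.5 dz 106.3 mm
[0.1 0.1 2.1 0.  1.  0.2]
scene 175 43 x 520.1881541117219 533.4389767563354 y 66.2843812707373 79.63054702860393
scene 200 38 x 521.7546892652047 533.8545962081781 y 68.75078206219098 80.10698889628907
```

View pics/s5.png

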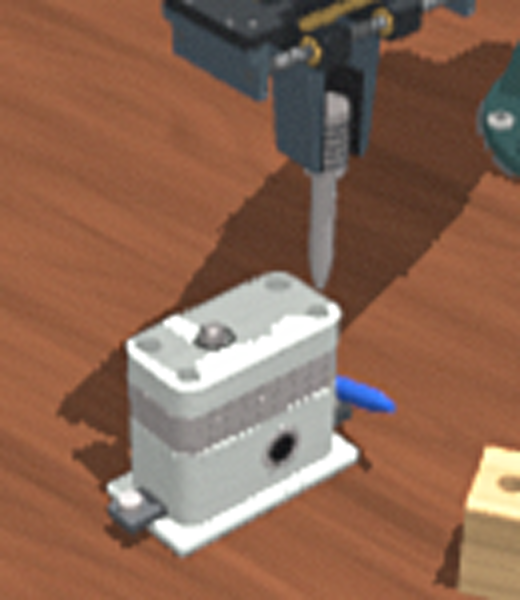

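```bash
python3 - <<'E'
from h import *
np.set_printoptions(precision=1,suppress=True)
d=dict(np.load("s5.npz")); H=heights(d)
u=np.array([.777,.629])
for z in(158,168,176,184,192,200,208,216,222):
    m=(np.hypot(H[...,0]-527,H[...,1]-73)<16)&(abs(H[...,2]-z)<4)
    q=H[m]; 
    if len(q)<4: print(z,len(q)); continue
    c=np.median(q[:,:2],0); n=np.array([-u[1],u[0]]); s=q[:,:2]@n
    print(z,len(q),"median",c,"cross mid",(s.min()+s.max())/2-np.array([522.4,68.4])@n,"width",s.max()-s.min(),"depth med",np.max(q[:,:2]@u)-np.array([522.4,68.4])@u)
# cover outline in scene
m=(abs(H[...,2]-122)<3)&(np.hypot(H[...,0]-571,H[...,1]-41)<85)
yaw=-.151;X=np.array([np.cos(yaw),np.sin(yaw)]);Y=np.array([-X[1],X[0]])
q=H[m][:,:2]-[571.1,40.4]; print("cover local",np.percentile(q@X,[1,99]),np.percentile(q@Y,[1,99]))
E
```

```text
158 11 median [526.3  73.5] cross mid 1.8380373200777171 width 9.708514251362828 depth med 8.518843657242314
168 15 median [529.5  74.9] cross mid 0.37472293860520267 width 12.410112449880842 depth med 12.18933574370891
176 16 median [529.3  74.4] cross mid 0.16823754759553822 width 12.425483829200573 depth med 13.194423542373102
184 18 median [529.8  75.5] cross mid 0.9879458373633838 width 14.503066997895871 depth med 13.351883115542307
192 16 median [529.4  75.8] cross mid 0.8882085429639233 width 14.390937092708384 depth med 12.227571615285513
200 18 median [529.1  75.3] cross mid 1.9428750447983134 width 12.121408813794233 depth med 13.841457458976095
208 16 median [530.   77.2] cross mid 1.7029667127376342 width 12.076484805729933 depth med 13.010162523304018
216 18 median [530.1  76.1] cross mid 1.464445320558582 width 12.022412274319436 depth med 12.530952053060275
222 14 median [529.3  75.3] cross mid 1.3404449779401943 width 11.918137236257508 depth med 11.96359723871717
cover local [-65.1  64.7] [-32.1  35. ]
```

Request:
{"op": "play_rows", "data": {
  "motion": [
    {"ax": 0, "ay": 0, "az": 0, "dx": -0.0003, "dy": 0.0005, "dz": 0.005, "claw": 0.015},
    {"ax": 0, "ay": 0, "az": 0, "dx": 0, "dy": 0, "dz": 0.01, "claw": 0.015},
    {"ax": 0, "ay": 0, "az": 0, "dx": 0, "dy": 0, "dz": 0.004, "claw": 0.015},
    {"ax": 0, "ay": 0, "az": 0, "dx": 0, "dy": 0, "dz": 0.003, "claw": 0.015},
    {"ax": 0, "ay": 0, "az": 0, "dx": 0, "dy": 0, "dz": 0.003, "claw": 0.015},
    {"ax": 0, "ay": 0, "az": 0, "dx": 0, "dy": 0, "dz": 0.003, "claw": 0.015},
    {"ax": 0, "ay": 0, "az": 0, "dx": 0, "dy": 0, "dz": 0.003, "claw": 0.015},
    {"ax": 0, "ay": 0, "az": 0, "dx": 0, "dy": 0, "dz": 0.003, "claw": 0.015},
    {"ax": 0, "ay": 0, "az": 0, "dx": 0, "dy": 0, "dz": 0, "claw": 0.015},
    {"ax": 0, "ay": 0, "az": 0, "dx": 0, "dy": 0, "dz": 0, "claw": 0.015}
  ]
}}

```text
time_s: 36.65
tcp_pos: [523.0, 67.5, 212.3]
ee_rot: [-0.0, 0.758, 0.652, -0.0]
ft_force: [0.4, -0.0, -1.6]
grip_width: 0.273
finger_force: 60.0
```

```bash
python3 - <<'E'
from h import *
from plant import manip
plan(522.8,68.0,140,1.42);print(manip.state()["torque"].round(2))
E
```

```text
t=36.6 at [523.   67.5 212.3] yaw 1.420 grip 24.9 F [ 0.4 -0.  -1.6] | az -0.000 then dx 0.4 dy -0.3 dz 72.3 mm
[-0.03 -0.12 -0.02]
```

Request:
{"op": "play_rows", "data": {
  "motion": [
    {"ax": 0, "ay": 0, "az": 0, "dx": 0.0002, "dy": 0, "dz": 0.003, "claw": 0.015},
    {"ax": 0, "ay": 0, "az": 0, "dx": 0, "dy": 0, "dz": 0.003, "claw": 0.015},
    {"ax": 0, "ay": 0, "az": 0, "dx": 0, "dy": 0, "dz": 0.003, "claw": 0.015},
    {"ax": 0, "ay": 0, "az": 0, "dx": 0, "dy": 0, "dz": 0.002, "claw": 0.015},
    {"ax": 0, "ay": 0, "az": 0, "dx": 0, "dy": 0, "dz": 0.002, "claw": 0.015},
    {"ax": 0, "ay": 0, "az": 0, "dx": 0, "dy": 0, "dz": 0.002, "claw": 0.015},
    {"ax": 0, "ay": 0, "az": 0, "dx": 0, "dy": 0, "dz": 0, "claw": 0.015},
    {"ax": 0, "ay": 0, "az": 0, "dx": 0, "dy": 0, "dz": 0, "claw": 0.015},
    {"ax": 0, "ay": 0, "az": 0, "dx": 0, "dy": 0, "dz": 0, "claw": 0.015},
    {"ax": 0, "ay": 0, "az": 0, "dx": 0, "dy": 0, "dz": 0, "claw": 0.015}
  ]
}}

```text
time_s: 37.65
tcp_pos: [523.2, 67.7, 197.4]
ee_rot: [0.0, 0.758, 0.652, 0.0]
ft_force: [-2.3, -0.5, -3.2]
grip_width: 0.276
finger_force: 60.0
```

```bash
python3 - <<'E'
from h import *
from plant import manip
plan(522.8,68.0,140,1.42);print(manip.state()["torque"].round(2))
E
```

```text
t=37.6 at [523.2  67.7 197.4] yaw 1.420 grip 25.2 F [-2.3 -0.5 -3.2] | az -0.000 then dx 0.2 dy -0.4 dz 57.4 mm
[0.09 0.28 0.05]
```

Request:
{"op": "play_rows", "data": {
  "motion": [
    {"ax": 0, "ay": 0, "az": 0, "dx": 0, "dy": -0.0003, "dz": 0.002, "claw": 0.015},
    {"ax": 0, "ay": 0, "az": 0, "dx": 0, "dy": 0, "dz": 0.003, "claw": 0.015},
    {"ax": 0, "ay": 0, "az": 0, "dx": 0, "dy": 0, "dz": 0.003, "claw": 0.015},
    {"ax": 0, "ay": 0, "az": 0, "dx": 0, "dy": 0, "dz": 0.003, "claw": 0.015},
    {"ax": 0, "ay": 0, "az": 0, "dx": 0, "dy": 0, "dz": 0.003, "claw": 0.015},
    {"ax": 0, "ay": 0, "az": 0, "dx": 0, "dy": 0, "dz": 0.003, "claw": 0.015},
    {"ax": 0, "ay": 0, "az": 0, "dx": 0, "dy": 0, "dz": 0.003, "claw": 0.015},
    {"ax": 0, "ay": 0, "az": 0, "dx": 0, "dy": 0, "dz": 0, "claw": 0.015},
    {"ax": 0, "ay": 0, "az": 0, "dx": 0, "dy": 0, "dz": 0, "claw": 0.015},
    {"ax": 0, "ay": 0, "az": 0, "dx": 0, "dy": 0, "dz": 0, "claw": 0.015}
  ]
}}

```text
time_s: 38.65
tcp_pos: [522.6, 67.8, 177.2]
ee_rot: [-0.0, 0.758, 0.652, -0.0]
ft_force: [-0.7, -1.0, -5.0]
grip_width: 0.274
finger_force: 60.0
```

```bash
python3 - <<'E'
from h import *
from plant import manip
plan(522.8,68.0,140,1.42);print(manip.state()["torque"].round(2))
E
```

```text
t=38.6 at [522.6  67.8 177.2] yaw 1.420 grip 25.0 F [-0.7 -1.  -5. ] | az -0.000 then dx 0.2 dy 0.2 dz 37.2 mm
[-0.27  0.28  0.01]
```

Request:
{"op": "play_rows", "data": {
  "motion": [
    {"ax": 0, "ay": 0, "az": 0, "dx": 0, "dy": 0, "dz": 0.003, "claw": 0.015},
    {"ax": 0, "ay": 0, "az": 0, "dx": 0, "dy": 0, "dz": 0.003, "claw": 0.015},
    {"ax": 0, "ay": 0, "az": 0, "dx": 0, "dy": 0, "dz": 0.003, "claw": 0.015},
    {"ax": 0, "ay": 0, "az": 0, "dx": 0, "dy": 0, "dz": 0.003, "claw": 0.015},
    {"ax": 0, "ay": 0, "az": 0, "dx": 0, "dy": 0, "dz": 0.003, "claw": 0.015},
    {"ax": 0, "ay": 0, "az": 0, "dx": 0, "dy": 0, "dz": 0.003, "claw": 0.015},
    {"ax": 0, "ay": 0, "az": 0, "dx": 0, "dy": 0, "dz": 0.003, "claw": 0.015},
    {"ax": 0, "ay": 0, "az": 0, "dx": 0, "dy": 0, "dz": 0, "claw": 0.015},
    {"ax": 0, "ay": 0, "az": 0, "dx": 0, "dy": 0, "dz": 0, "claw": 0.015},
    {"ax": 0, "ay": 0, "az": 0, "dx": 0, "dy": 0, "dz": 0, "claw": 0.015}
  ]
}}

```text
time_s: 39.65
tcp_pos: [522.0, 67.5, 155.8]
ee_rot: [-0.0, 0.758, 0.652, -0.001]
ft_force: [-5.4, -3.6, -1.8]
grip_width: 0.276
finger_force: 60.0
```

```bash
python3 - <<'E'
from h import *
from plant import manip
plan(522.8,68.0,140,1.42);print(manip.state()["torque"].round(2))
E
```

```text
t=39.6 at [522.   67.5 155.8] yaw 1.420 grip 25.2 F [-5.4 -3.6 -1.8] | az 0.000 then dx 0.6 dy 0.7 dz 15.8 mm
[-0.92  1.17 -0.04]
```

Request:
{"op": "play_rows", "data": {
  "motion": [
    {"ax": 0, "ay": 0, "az": 0, "dx": -0.0003, "dy": -0.0004, "dz": 0.002, "claw": 0.015},
    {"ax": 0, "ay": 0, "az": 0, "dx": 0, "dy": 0, "dz": 0.002, "claw": 0.015},
    {"ax": 0, "ay": 0, "az": 0, "dx": 0, "dy": 0, "dz": 0.003, "claw": 0.015},
    {"ax": 0, "ay": 0, "az": 0, "dx": 0, "dy": 0, "dz": 0.003, "claw": 0.015},
    {"ax": 0, "ay": 0, "az": 0, "dx": 0, "dy": 0, "dz": 0.002, "claw": 0.015},
    {"ax": 0, "ay": 0, "az": 0, "dx": 0, "dy": 0, "dz": 0.002, "claw": 0.015},
    {"ax": 0, "ay": 0, "az": 0, "dx": 0, "dy": 0, "dz": 0, "claw": 0.015},
    {"ax": 0, "ay": 0, "az": 0, "dx": 0, "dy": 0, "dz": 0, "claw": 0.015},
    {"ax": 0, "ay": 0, "az": 0, "dx": 0, "dy": 0, "dz": 0, "claw": 0.015},
    {"ax": 0, "ay": 0, "az": 0, "dx": 0, "dy": 0, "dz": 0, "claw": 0.015}
  ]
}}

```text
time_s: 40.65
tcp_pos: [521.7, 67.2, 142.0]
ee_rot: [-0.0, 0.758, 0.652, -0.001]
ft_force: [-5.4, -5.3, 2.8]
grip_width: 0.272
finger_force: 60.0
```

```bash
python3 - <<'E'
from h import *
from plant import manip
plan(522.8,68.0,140,1.42);print(manip.state()["torque"].round(2))
E
```

```text
t=40.6 at [521.7  67.2 142. ] yaw 1.420 grip 24.8 F [-5.4 -5.3  2.8] | az -0.000 then dx 0.9 dy 0.9 dz 2.0 mm
[-0.99  1.46  0.01]
```

Request:
{"op": "play_rows", "data": {
  "motion": [
    {"ax": 0, "ay": 0, "az": 0, "dx": -0.0003, "dy": -0.0003, "dz": 0.001, "claw": 0.015},
    {"ax": 0, "ay": 0, "az": 0, "dx": 0, "dy": 0, "dz": 0.001, "claw": 0.015},
    {"ax": 0, "ay": 0, "az": 0, "dx": 0, "dy": 0, "dz": 0.0008, "claw": 0.015},
    {"ax": 0, "ay": 0, "az": 0, "dx": 0, "dy": 0, "dz": 0, "claw": 0.015},
    {"ax": 0, "ay": 0, "az": 0, "dx": 0, "dy": 0, "dz": 0, "claw": 0.015},
    {"ax": 0, "ay": 0, "az": 0, "dx": 0, "dy": 0, "dz": 0, "claw": 0.015},
    {"ax": 0, "ay": 0, "az": 0, "dx": 0, "dy": 0, "dz": 0, "claw": 0.015},
    {"ax": 0, "ay": 0, "az": 0, "dx": 0, "dy": 0, "dz": 0, "claw": 0.015},
    {"ax": 0, "ay": 0, "az": 0, "dx": 0, "dy": 0, "dz": 0, "claw": 0.015},
    {"ax": 0, "ay": 0, "az": 0, "dx": 0, "dy": 0, "dz": 0, "claw": 0.015}
  ]
}}

```text
time_s: 41.65
tcp_pos: [521.7, 67.1, 140.0]
ee_rot: [-0.0, 0.758, 0.652, -0.001]
ft_force: [-10.1, -4.3, 14.0]
grip_width: 0.274
finger_force: 60.1
```

```bash
python3 - <<'E'
from h import *
from plant import manip,optics
plan(522.8,68.0,140,1.42);print(manip.state()["torque"].round(2))
H=heights(optics.get_image("scene"))
m=(np.hypot(H[...,0]-525,H[...,1]-70)<22)&(H[...,2]>118)&(H[...,2]<175); print(np.round(np.percentile(H[m][:,2],[1,50,90,99]),1))
E
```

```text
t=41.6 at [521.7  67.1 140. ] yaw 1.420 grip 25.0 F [-10.1  -4.3  14. ] | az -0.000 then dx 1.1 dy 0.9 dz -0.0 mm
[-0.86  2.16  0.02]
[119.4 148.5 168.2 173.6]
```

The drift is home: it pushes back with 14 N at the expected height. I'll release it and go to the first bolt.

Request:
{"op": "play_rows", "data": {
  "motion": [
    {"ax": 0, "ay": 0, "az": 0, "dx": 0, "dy": 0, "dz": 0, "claw": 0.06},
    {"ax": 0, "ay": 0, "az": 0, "dx": 0, "dy": 0, "dz": 0, "claw": 0.06},
    {"ax": 0, "ay": 0, "az": 0, "dx": 0, "dy": 0, "dz": 0, "claw": 0.06},
    {"ax": 0, "ay": 0, "az": 0, "dx": 0, "dy": 0, "dz": 0, "claw": 0.06},
    {"ax": 0, "ay": 0, "az": 0, "dx": 0, "dy": 0, "dz": -0.015, "claw": 0.06},
    {"ax": 0, "ay": 0, "az": 0, "dx": 0, "dy": 0, "dz": -0.025, "claw": 0.06},
    {"ax": 0, "ay": 0, "az": 0, "dx": 0, "dy": 0, "dz": -0.02, "claw": 0.06},
    {"ax": 0, "ay": 0, "az": -0.1, "dx": 0, "dy": 0, "dz": 0, "claw": 0.06},
    {"ax": 0, "ay": 0, "az": -0.12, "dx": 0, "dy": 0, "dz": 0, "claw": 0.06},
    {"ax": 0, "ay": 0, "az": -0.12, "dx": 0, "dy": 0, "dz": 0, "claw": 0.06}
  ]
}}

```text
time_s: 42.7
tcp_pos: [522.4, 67.3, 200.9]
ee_rot: [0.0, 0.635, 0.772, 0.0]
ft_force: [-0.2, 0.7, -0.0]
grip_width: 0.655
finger_force: 0.0
```

Request:
{"op": "play_rows", "data": {
  "motion": [
    {"ax": 0, "ay": 0, "az": -0.12, "dx": 0, "dy": 0, "dz": 0, "claw": 0.05},
    {"ax": 0, "ay": 0, "az": -0.097, "dx": 0, "dy": 0, "dz": 0, "claw": 0.05},
    {"ax": 0, "ay": 0, "az": 0, "dx": 0.025, "dy": 0.008, "dz": 0, "claw": 0.05},
    {"ax": 0, "ay": 0, "az": 0, "dx": 0.03, "dy": 0.01, "dz": 0, "claw": 0.05},
    {"ax": 0, "ay": 0, "az": 0, "dx": 0.03, "dy": 0.01, "dz": 0, "claw": 0.05},
    {"ax": 0, "ay": 0, "az": 0, "dx": 0.03, "dy": 0.01, "dz": 0.01, "claw": 0.05},
    {"ax": 0, "ay": 0, "az": 0, "dx": 0.03, "dy": 0.01, "dz": 0.02, "claw": 0.05},
    {"ax": 0, "ay": 0, "az": 0, "dx": 0.025, "dy": 0.009, "dz": 0.02, "claw": 0.05},
    {"ax": 0, "ay": 0, "az": 0, "dx": 0.0129, "dy": 0.0046, "dz": 0.01, "claw": 0.05},
    {"ax": 0, "ay": 0, "az": 0, "dx": 0, "dy": 0, "dz": 0, "claw": 0.05}
  ]
}}

```text
time_s: 43.7
tcp_pos: [505.8, 260.5, 139.0]
ee_rot: [-0.0, 0.549, 0.836, -0.001]
ft_force: [-0.5, -0.4, 0.3]
grip_width: 0.545
finger_force: 0.0
```

Request:
{"op": "play_rows", "data": {
  "motion": [
    {"ax": 0, "ay": 0, "az": 0, "dx": 0, "dy": 0, "dz": 0, "claw": 0.05},
    {"ax": 0, "ay": 0, "az": 0, "dx": 0, "dy": 0, "dz": 0, "claw": 0.05},
    {"ax": 0, "ay": 0, "az": 0, "dx": 0, "dy": 0, "dz": 0, "claw": 0.05},
    {"ax": 0, "ay": 0, "az": 0, "dx": 0, "dy": 0, "dz": 0, "claw": 0.05},
    {"ax": 0, "ay": 0, "az": 0, "dx": 0, "dy": 0, "dz": 0, "claw": 0.05},
    {"ax": 0, "ay": 0, "az": 0, "dx": 0, "dy": 0, "dz": 0, "claw": 0.05},
    {"ax": 0, "ay": 0, "az": 0, "dx": 0, "dy": 0, "dz": 0, "claw": 0.05},
    {"ax": 0, "ay": 0, "az": 0, "dx": 0, "dy": 0, "dz": 0, "claw": 0.05},
    {"ax": 0, "ay": 0, "az": 0, "dx": 0, "dy": 0, "dz": 0, "claw": 0.05},
    {"ax": 0, "ay": 0, "az": 0, "dx": 0, "dy": 0, "dz": 0, "claw": 0.05}
  ]
}}

```text
time_s: 44.7
tcp_pos: [506.3, 259.7, 139.5]
ee_rot: [-0.0, 0.55, 0.835, 0.0]
ft_force: [-0.8, -0.6, -0.8]
grip_width: 0.551
finger_force: 0.0
```

```bash
cat >> h.py <<'E'
def tops(d,box=(285,200,370,300),c=(570.5,40)):
    """what stands on the cover / pump in the top view: blobs above 126 mm, in pump coordinates"""
    H=heights(d); yaw=-.151; X=np.array([np.cos(yaw),np.sin(yaw)]); Y=np.array([-X[1],X[0]])
    L=np.stack([(H[...,:2]-c)@X,(H[...,:2]-c)@Y,H[...,2]],-1)
    m=((abs(L[...,0])<75)&(abs(L[...,1])<45)&(L[...,2]>127)&(L[...,2]<175)).astype(np.uint8)
    n,l,st,ce=cv2.connectedComponentsWithStats(m)
    for i in range(1,n):
        if st[i,4]>5:
            q=L[l==i]; t=np.percentile(q[:,2],90); k=q[q[:,2]>t-4]
            print("  top z %.1f at pump xy %s n %d"%(t,np.round(k[:,:2].mean(0),1),st[i,4]))
    f=(abs(L[...,0])<60)&(abs(L[...,1])<30)&(abs(L[...,2]-122)<5); print("  cover z %.1f"%np.median(L[f][:,2]) if f.any() else "no cover view")
E
python3 - <<'E'
from h import *
from plant import manip,optics
plan(506.1,259.4,105,1.977)
tops(optics.get_image("top")); d=optics.get_image("scene"); tops(d)
cv2.imwrite("pics/s6.png",cv2.resize(d["color"][150:300,270:500],None,fx=3,fy=3,interpolation=cv2.INTER_CUBIC)[...,::-1])
E
```

```text
t=44.7 at [506.3 259.7 139.5] yaw 1.977 grip 50.2 F [-0.8 -0.6 -0.8] | az -0.000 then dx -0.2 dy -0.3 dz 34.5 mm
  top z 134.0 at pump xy [15.1  1.9] n 34
  top z 170.0 at pump xy [-50.5  22.3] n 129
  cover z 122.2
  top z 168.1 at pump xy [-48.5  25.6] n 183
  top z 133.9 at pump xy [17.4  3.6] n 25
  cover z 122.7
```

View pics/s6.png

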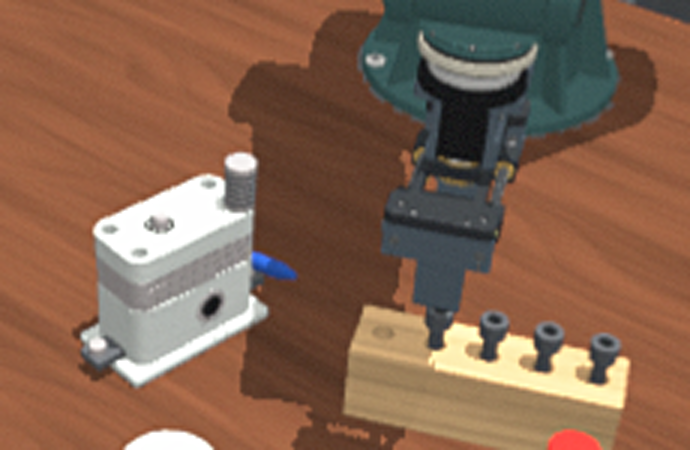

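The crop shows the drift seated on the cover at (240,180), with its top at about 167 mm as it should be. The gripper is over bolt 1.

Request:
{"op": "play_rows", "data": {
  "motion": [
    {"ax": 0, "ay": 0, "az": 0, "dx": -0.0002, "dy": -0.0003, "dz": 0.01, "claw": 0.05},
    {"ax": 0, "ay": 0, "az": 0, "dx": 0, "dy": 0, "dz": 0.015, "claw": 0.05},
    {"ax": 0, "ay": 0, "az": 0, "dx": 0, "dy": 0, "dz": 0.0095, "claw": 0.05},
    {"ax": 0, "ay": 0, "az": 0, "dx": 0, "dy": 0, "dz": 0, "claw": 0.03},
    {"ax": 0, "ay": 0, "az": 0, "dx": 0, "dy": 0, "dz": 0, "claw": 0.012},
    {"ax": 0, "ay": 0, "az": 0, "dx": 0, "dy": 0, "dz": 0, "claw": 0.012},
    {"ax": 0, "ay": 0, "az": 0, "dx": 0, "dy": 0, "dz": 0, "claw": 0.012},
    {"ax": 0, "ay": 0, "az": 0, "dx": 0, "dy": 0, "dz": 0, "claw": 0.012},
    {"ax": 0, "ay": 0, "az": 0, "dx": 0, "dy": 0, "dz": 0, "claw": 0.012},
    {"ax": 0, "ay": 0, "az": 0, "dx": 0, "dy": 0, "dz": -0.01, "claw": 0.012}
  ]
}}

```text
time_s: 45.8
tcp_pos: [505.4, 259.0, 114.5]
ee_rot: [-0.0, 0.55, 0.835, -0.001]
ft_force: [0.0, -0.6, -0.4]
grip_width: 0.213
finger_force: 60.0
```

Request:
{"op": "play_rows", "data": {
  "motion": [
    {"ax": 0, "ay": 0, "az": 0, "dx": 0, "dy": 0, "dz": -0.025, "claw": 0.012},
    {"ax": 0, "ay": 0, "az": 0, "dx": 0, "dy": 0, "dz": -0.03, "claw": 0.012},
    {"ax": 0, "ay": 0, "az": 0, "dx": 0, "dy": 0, "dz": -0.03, "claw": 0.012},
    {"ax": 0, "ay": 0, "az": 0, "dx": 0, "dy": 0, "dz": -0.03, "claw": 0.012},
    {"ax": 0, "ay": 0, "az": 0.1, "dx": 0, "dy": 0, "dz": -0.025, "claw": 0.012},
    {"ax": 0, "ay": 0, "az": 0.12, "dx": 0, "dy": 0, "dz": -0.015, "claw": 0.012},
    {"ax": 0, "ay": 0, "az": 0.12, "dx": 0, "dy": 0, "dz": 0, "claw": 0.012},
    {"ax": 0, "ay": 0, "az": 0.12, "dx": 0, "dy": 0, "dz": 0, "claw": 0.012},
    {"ax": 0, "ay": 0, "az": 0.097, "dx": 0, "dy": 0, "dz": 0, "claw": 0.012},
    {"ax": 0, "ay": 0, "az": 0, "dx": -0.015, "dy": 0.01, "dz": 0, "claw": 0.012}
  ]
}}

```text
time_s: 46.8
tcp_pos: [513.2, 243.7, 270.7]
ee_rot: [-0.0, 0.759, 0.651, 0.0]
ft_force: [-0.5, 0.2, -0.9]
grip_width: 0.216
finger_force: 60.0
```

Request:
{"op": "play_rows", "data": {
  "motion": [
    {"ax": 0, "ay": 0, "az": 0, "dx": -0.025, "dy": 0.016, "dz": 0, "claw": 0.012},
    {"ax": 0, "ay": 0, "az": 0, "dx": -0.025, "dy": 0.016, "dz": 0, "claw": 0.012},
    {"ax": 0, "ay": 0, "az": 0, "dx": -0.025, "dy": 0.016, "dz": 0, "claw": 0.012},
    {"ax": 0, "ay": 0, "az": 0, "dx": -0.025, "dy": 0.016, "dz": 0, "claw": 0.012},
    {"ax": 0, "ay": 0, "az": 0, "dx": -0.025, "dy": 0.016, "dz": 0, "claw": 0.012},
    {"ax": 0, "ay": 0, "az": 0, "dx": -0.025, "dy": 0.016, "dz": 0, "claw": 0.012},
    {"ax": 0, "ay": 0, "az": 0, "dx": -0.025, "dy": 0.016, "dz": 0, "claw": 0.012},
    {"ax": 0, "ay": 0, "az": 0, "dx": -0.025, "dy": 0.016, "dz": 0, "claw": 0.012},
    {"ax": 0, "ay": 0, "az": 0, "dx": -0.0129, "dy": 0.0103, "dz": 0, "claw": 0.012},
    {"ax": 0, "ay": 0, "az": 0, "dx": 0, "dy": 0, "dz": 0.01, "claw": 0.012}
  ]
}}

```text
time_s: 47.8
tcp_pos: [619.8, 10.4, 261.3]
ee_rot: [0.001, 0.759, 0.651, 0.001]
ft_force: [-0.1, 0.3, -1.3]
grip_width: 0.215
finger_force: 60.0
```

Request:
{"op": "play_rows", "data": {
  "motion": [
    {"ax": 0, "ay": 0, "az": 0, "dx": 0, "dy": 0, "dz": 0.015, "claw": 0.012},
    {"ax": 0, "ay": 0, "az": 0, "dx": 0, "dy": 0, "dz": 0, "claw": 0.012},
    {"ax": 0, "ay": 0, "az": 0, "dx": 0, "dy": 0, "dz": 0, "claw": 0.012},
    {"ax": 0, "ay": 0, "az": 0, "dx": 0, "dy": 0, "dz": 0, "claw": 0.012},
    {"ax": 0, "ay": 0, "az": 0, "dx": 0, "dy": 0, "dz": 0, "claw": 0.012},
    {"ax": 0, "ay": 0, "az": 0, "dx": 0, "dy": 0, "dz": 0, "claw": 0.012},
    {"ax": 0, "ay": 0, "az": 0, "dx": 0, "dy": 0, "dz": 0, "claw": 0.012},
    {"ax": 0, "ay": 0, "az": 0, "dx": 0, "dy": 0, "dz": 0, "claw": 0.012},
    {"ax": 0, "ay": 0, "az": 0, "dx": 0, "dy": 0, "dz": 0, "claw": 0.012},
    {"ax": 0, "ay": 0, "az": 0, "dx": 0, "dy": 0, "dz": 0, "claw": 0.012}
  ]
}}

```text
time_s: 48.8
tcp_pos: [618.5, 11.7, 245.1]
ee_rot: [0.0, 0.758, 0.652, 0.0]
ft_force: [-0.0, -0.1, -1.1]
grip_width: 0.217
finger_force: 60.0
```

```bash
python3 - <<'E'
from h import *
from plant import manip,optics
plan(618.7,11.9,138,1.42)
d=optics.get_image("scene")
cv2.imwrite("pics/s7.png",cv2.resize(d["color"][120:280,270:400],None,fx=4,fy=3.6,interpolation=cv2.INTER_CUBIC)[...,::-1])
E
```

```text
t=48.8 at [618.5  11.7 245.1] yaw 1.420 grip 19.8 F [-0.  -0.1 -1.1] | az -0.000 then dx 0.2 dy 0.2 dz 107.1 mm
```

View pics/s7.png

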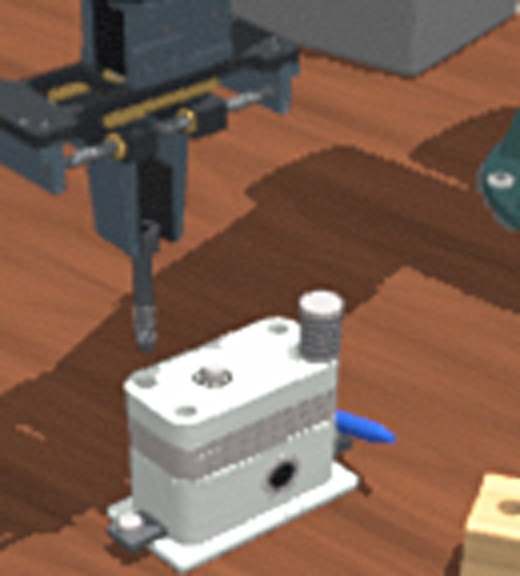

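The bolt tip is above the far +x hole in the crop, tip at (147,345) and hole at (145,378). Lowering it.

Request:
{"op": "play_rows", "data": {
  "motion": [
    {"ax": 0, "ay": 0, "az": 0, "dx": 0.0002, "dy": 0.0002, "dz": 0.01, "claw": 0.012},
    {"ax": 0, "ay": 0, "az": 0, "dx": 0, "dy": 0, "dz": 0.01, "claw": 0.012},
    {"ax": 0, "ay": 0, "az": 0, "dx": 0, "dy": 0, "dz": 0.005, "claw": 0.012},
    {"ax": 0, "ay": 0, "az": 0, "dx": 0, "dy": 0, "dz": 0.004, "claw": 0.012},
    {"ax": 0, "ay": 0, "az": 0, "dx": 0, "dy": 0, "dz": 0.004, "claw": 0.012},
    {"ax": 0, "ay": 0, "az": 0, "dx": 0, "dy": 0, "dz": 0.004, "claw": 0.012},
    {"ax": 0, "ay": 0, "az": 0, "dx": 0, "dy": 0, "dz": 0.005, "claw": 0.012},
    {"ax": 0, "ay": 0, "az": 0, "dx": 0, "dy": 0, "dz": 0, "claw": 0.012},
    {"ax": 0, "ay": 0, "az": 0, "dx": 0, "dy": 0, "dz": 0, "claw": 0.012},
    {"ax": 0, "ay": 0, "az": 0, "dx": 0, "dy": 0, "dz": 0, "claw": 0.012}
  ]
}}

```text
time_s: 49.85
tcp_pos: [618.9, 11.9, 203.3]
ee_rot: [0.0, 0.758, 0.652, 0.0]
ft_force: [-0.7, -0.3, -1.0]
grip_width: 0.219
finger_force: 60.0
```

```bash
python3 - <<'E'
from h import *
from plant import manip
plan(618.7,11.9,138,1.42);print(manip.state()["torque"].round(2))
E
```

```text
t=49.9 at [618.9  11.9 203.3] yaw 1.420 grip 20.0 F [-0.7 -0.3 -1. ] | az -0.000 then dx -0.0 dy -0.2 dz 65.3 mm
[ 0.   -0.1  -0.01]
```

Request:
{"op": "play_rows", "data": {
  "motion": [
    {"ax": 0, "ay": 0, "az": 0, "dx": 0, "dy": 0, "dz": 0.007, "claw": 0.012},
    {"ax": 0, "ay": 0, "az": 0, "dx": 0, "dy": 0, "dz": 0.007, "claw": 0.012},
    {"ax": 0, "ay": 0, "az": 0, "dx": 0, "dy": 0, "dz": 0.007, "claw": 0.012},
    {"ax": 0, "ay": 0, "az": 0, "dx": 0, "dy": 0, "dz": 0.007, "claw": 0.012},
    {"ax": 0, "ay": 0, "az": 0, "dx": 0, "dy": 0, "dz": 0.007, "claw": 0.012},
    {"ax": 0, "ay": 0, "az": 0, "dx": 0, "dy": 0, "dz": 0.007, "claw": 0.012},
    {"ax": 0, "ay": 0, "az": 0, "dx": 0, "dy": 0, "dz": 0.007, "claw": 0.012},
    {"ax": 0, "ay": 0, "az": 0, "dx": 0, "dy": 0, "dz": 0.005, "claw": 0.012},
    {"ax": 0, "ay": 0, "az": 0, "dx": 0, "dy": 0, "dz": 0, "claw": 0.012},
    {"ax": 0, "ay": 0, "az": 0, "dx": 0, "dy": 0, "dz": 0, "claw": 0.012}
  ]
}}

```text
time_s: 50.85
tcp_pos: [618.8, 11.9, 149.1]
ee_rot: [0.0, 0.758, 0.652, 0.0]
ft_force: [1.0, 0.7, -1.2]
grip_width: 0.216
finger_force: 60.0
```

Request:
{"op": "play_rows", "data": {
  "motion": [
    {"ax": 0, "ay": 0, "az": 0, "dx": 0, "dy": 0, "dz": 0.004, "claw": 0.012},
    {"ax": 0, "ay": 0, "az": 0, "dx": 0, "dy": 0, "dz": 0.004, "claw": 0.012},
    {"ax": 0, "ay": 0, "az": 0, "dx": 0, "dy": 0, "dz": 0.0025, "claw": 0.012},
    {"ax": 0, "ay": 0, "az": 0, "dx": 0, "dy": 0, "dz": 0, "claw": 0.012},
    {"ax": 0, "ay": 0, "az": 0, "dx": 0, "dy": 0, "dz": 0, "claw": 0.012},
    {"ax": 0, "ay": 0, "az": 0, "dx": 0, "dy": 0, "dz": 0, "claw": 0.03},
    {"ax": 0, "ay": 0, "az": 0, "dx": 0, "dy": 0, "dz": 0, "claw": 0.03},
    {"ax": 0, "ay": 0, "az": 0, "dx": 0, "dy": 0, "dz": 0, "claw": 0.03},
    {"ax": 0, "ay": 0, "az": 0, "dx": 0, "dy": 0, "dz": 0, "claw": 0.03},
    {"ax": 0, "ay": 0, "az": 0, "dx": 0, "dy": 0, "dz": 0, "claw": 0.03}
  ]
}}

```text
time_s: 51.85
tcp_pos: [618.8, 11.9, 138.6]
ee_rot: [0.0, 0.758, 0.652, 0.0]
ft_force: [0.7, -0.2, 0.7]
grip_width: 0.327
finger_force: 0.0
```

```bash
python3 - <<'E'
from h import *
from plant import manip
plan(618.7,11.9,138,1.42);print(manip.state()["torque"].round(2))
E
```

```text
t=51.9 at [618.8  11.9 138.6] yaw 1.420 grip 29.8 F [ 0.7 -0.2  0.7] | az -0.000 then dx 0.0 dy -0.1 dz 0.6 mm
[-0.01 -0.11 -0.01]
```

Request:
{"op": "play_rows", "data": {
  "motion": [
    {"ax": 0, "ay": 0, "az": 0, "dx": 0, "dy": 0, "dz": -0.015, "claw": 0.03},
    {"ax": 0, "ay": 0, "az": 0, "dx": 0, "dy": 0, "dz": -0.025, "claw": 0.04},
    {"ax": 0, "ay": 0, "az": 0, "dx": 0, "dy": 0, "dz": -0.025, "claw": 0.05},
    {"ax": 0, "ay": 0, "az": -0.1, "dx": 0, "dy": 0, "dz": -0.005, "claw": 0.05},
    {"ax": 0, "ay": 0, "az": -0.12, "dx": 0, "dy": 0, "dz": 0, "claw": 0.05},
    {"ax": 0, "ay": 0, "az": -0.12, "dx": 0, "dy": 0, "dz": 0, "claw": 0.05},
    {"ax": 0, "ay": 0, "az": -0.12, "dx": 0, "dy": 0, "dz": 0, "claw": 0.05},
    {"ax": 0, "ay": 0, "az": -0.097, "dx": 0, "dy": 0, "dz": 0, "claw": 0.05},
    {"ax": 0, "ay": 0, "az": 0, "dx": 0.02, "dy": 0, "dz": 0, "claw": 0.05},
    {"ax": 0, "ay": 0, "az": 0, "dx": 0.028, "dy": 0, "dz": 0, "claw": 0.05}
  ]
}}

```text
time_s: 52.85
tcp_pos: [599.7, 56.4, 209.4]
ee_rot: [0.0, 0.552, 0.834, 0.0]
ft_force: [0.4, 0.8, -0.2]
grip_width: 0.542
finger_force: 0.0
```

Request:
{"op": "play_rows", "data": {
  "motion": [
    {"ax": 0, "ay": 0, "az": 0, "dx": 0.028, "dy": 0, "dz": 0, "claw": 0.05},
    {"ax": 0, "ay": 0, "az": 0, "dx": 0.028, "dy": 0, "dz": 0, "claw": 0.05},
    {"ax": 0, "ay": 0, "az": 0, "dx": 0.028, "dy": 0, "dz": 0, "claw": 0.05},
    {"ax": 0, "ay": 0, "az": 0, "dx": 0.028, "dy": -0.001, "dz": 0, "claw": 0.05},
    {"ax": 0, "ay": 0, "az": 0, "dx": 0.028, "dy": -0.001, "dz": 0, "claw": 0.05},
    {"ax": 0, "ay": 0, "az": 0, "dx": 0.028, "dy": -0.001, "dz": 0, "claw": 0.05},
    {"ax": 0, "ay": 0, "az": 0, "dx": 0.028, "dy": -0.001, "dz": 0, "claw": 0.05},
    {"ax": 0, "ay": 0, "az": 0, "dx": 0.028, "dy": -0.001, "dz": 0.01, "claw": 0.05},
    {"ax": 0, "ay": 0, "az": 0, "dx": 0.0214, "dy": -0.0005, "dz": 0.02, "claw": 0.05},
    {"ax": 0, "ay": 0, "az": 0, "dx": 0.02, "dy": -0.0005, "dz": 0.02, "claw": 0.05}
  ]
}}

```text
time_s: 53.85
tcp_pos: [488.5, 299.2, 159.1]
ee_rot: [0.0, 0.551, 0.835, 0.001]
ft_force: [0.4, -0.4, 0.3]
grip_width: 0.551
finger_force: 0.0
```

Request:
{"op": "play_rows", "data": {
  "motion": [
    {"ax": 0, "ay": 0, "az": 0, "dx": 0, "dy": 0, "dz": 0.018, "claw": 0.05},
    {"ax": 0, "ay": 0, "az": 0, "dx": 0, "dy": 0, "dz": 0, "claw": 0.05},
    {"ax": 0, "ay": 0, "az": 0, "dx": 0, "dy": 0, "dz": 0, "claw": 0.05},
    {"ax": 0, "ay": 0, "az": 0, "dx": 0, "dy": 0, "dz": 0, "claw": 0.05},
    {"ax": 0, "ay": 0, "az": 0, "dx": 0, "dy": 0, "dz": 0, "claw": 0.05},
    {"ax": 0, "ay": 0, "az": 0, "dx": 0, "dy": 0, "dz": 0, "claw": 0.05},
    {"ax": 0, "ay": 0, "az": 0, "dx": 0, "dy": 0, "dz": 0, "claw": 0.05},
    {"ax": 0, "ay": 0, "az": 0, "dx": 0, "dy": 0, "dz": 0, "claw": 0.05},
    {"ax": 0, "ay": 0, "az": 0, "dx": 0, "dy": 0, "dz": 0, "claw": 0.05},
    {"ax": 0, "ay": 0, "az": 0, "dx": 0, "dy": 0, "dz": 0, "claw": 0.05}
  ]
}}

```text
time_s: 54.85
tcp_pos: [489.4, 297.4, 140.5]
ee_rot: [0.0, 0.55, 0.835, -0.0]
ft_force: [-0.3, -0.3, -1.0]
grip_width: 0.55
finger_force: 0.0
```

```bash
python3 - <<'E'
from h import *
from plant import manip,optics
plan(489.5,297.3,105,1.977)
tops(optics.get_image("top"))
E
```

```text
t=54.9 at [489.4 297.4 140.5] yaw 1.977 grip 50.1 F [-0.3 -0.3 -1. ] | az -0.000 then dx -0.1 dy 0.0 dz 35.5 mm
  top z 140.7 at pump xy [ 52.7 -19.2] n 81
  top z 134.8 at pump xy [16.4  1.4] n 33
  top z 169.7 at pump xy [-51.2  23.5] n 128
  cover z 122.2
```

Request:
{"op": "play_rows", "data": {
  "motion": [
    {"ax": 0, "ay": 0, "az": 0, "dx": 0, "dy": 0, "dz": 0.01, "claw": 0.05},
    {"ax": 0, "ay": 0, "az": 0, "dx": 0, "dy": 0, "dz": 0.015, "claw": 0.05},
    {"ax": 0, "ay": 0, "az": 0, "dx": 0, "dy": 0, "dz": 0.0105, "claw": 0.05},
    {"ax": 0, "ay": 0, "az": 0, "dx": 0, "dy": 0, "dz": 0, "claw": 0.03},
    {"ax": 0, "ay": 0, "az": 0, "dx": 0, "dy": 0, "dz": 0, "claw": 0.012},
    {"ax": 0, "ay": 0, "az": 0, "dx": 0, "dy": 0, "dz": 0, "claw": 0.012},
    {"ax": 0, "ay": 0, "az": 0, "dx": 0, "dy": 0, "dz": 0, "claw": 0.012},
    {"ax": 0, "ay": 0, "az": 0, "dx": 0, "dy": 0, "dz": 0, "claw": 0.012},
    {"ax": 0, "ay": 0, "az": 0, "dx": 0, "dy": 0, "dz": 0, "claw": 0.012},
    {"ax": 0, "ay": 0, "az": 0, "dx": 0, "dy": 0, "dz": -0.01, "claw": 0.012}
  ]
}}

```text
time_s: 55.9
tcp_pos: [488.7, 297.0, 114.5]
ee_rot: [-0.0, 0.55, 0.835, -0.001]
ft_force: [0.1, 0.6, -1.7]
grip_width: 0.217
finger_force: 60.0
```

Request:
{"op": "play_rows", "data": {
  "motion": [
    {"ax": 0, "ay": 0, "az": 0, "dx": 0, "dy": 0, "dz": -0.025, "claw": 0.012},
    {"ax": 0, "ay": 0, "az": 0, "dx": 0, "dy": 0, "dz": -0.03, "claw": 0.012},
    {"ax": 0, "ay": 0, "az": 0, "dx": 0, "dy": 0, "dz": -0.03, "claw": 0.012},
    {"ax": 0, "ay": 0, "az": 0, "dx": 0, "dy": 0, "dz": -0.03, "claw": 0.012},
    {"ax": 0, "ay": 0, "az": 0.1, "dx": 0, "dy": 0, "dz": -0.025, "claw": 0.012},
    {"ax": 0, "ay": 0, "az": 0.12, "dx": 0, "dy": 0, "dz": -0.015, "claw": 0.012},
    {"ax": 0, "ay": 0, "az": 0.12, "dx": 0, "dy": 0, "dz": 0, "claw": 0.012},
    {"ax": 0, "ay": 0, "az": 0.12, "dx": 0, "dy": 0, "dz": 0, "claw": 0.012},
    {"ax": 0, "ay": 0, "az": 0.097, "dx": 0, "dy": 0, "dz": 0, "claw": 0.012},
    {"ax": 0, "ay": 0, "az": 0, "dx": -0.015, "dy": 0.011, "dz": 0, "claw": 0.012}
  ]
}}

```text
time_s: 56.9
tcp_pos: [497.4, 281.6, 270.7]
ee_rot: [-0.0, 0.759, 0.651, 0.0]
ft_force: [-0.3, 0.5, -1.1]
grip_width: 0.214
finger_force: 60.0
```

Request:
{"op": "play_rows", "data": {
  "motion": [
    {"ax": 0, "ay": 0, "az": 0, "dx": -0.023, "dy": 0.0175, "dz": 0, "claw": 0.012},
    {"ax": 0, "ay": 0, "az": 0, "dx": -0.023, "dy": 0.0175, "dz": 0, "claw": 0.012},
    {"ax": 0, "ay": 0, "az": 0, "dx": -0.023, "dy": 0.0175, "dz": 0, "claw": 0.012},
    {"ax": 0, "ay": 0, "az": 0, "dx": -0.023, "dy": 0.0175, "dz": 0, "claw": 0.012},
    {"ax": 0, "ay": 0, "az": 0, "dx": -0.023, "dy": 0.0175, "dz": 0, "claw": 0.012},
    {"ax": 0, "ay": 0, "az": 0, "dx": -0.023, "dy": 0.0175, "dz": 0, "claw": 0.012},
    {"ax": 0, "ay": 0, "az": 0, "dx": -0.023, "dy": 0.0175, "dz": 0, "claw": 0.012},
    {"ax": 0, "ay": 0, "az": 0, "dx": -0.023, "dy": 0.0175, "dz": 0, "claw": 0.012},
    {"ax": 0, "ay": 0, "az": 0, "dx": -0.0238, "dy": 0.0197, "dz": 0, "claw": 0.012},
    {"ax": 0, "ay": 0, "az": 0, "dx": 0, "dy": 0, "dz": 0.01, "claw": 0.012}
  ]
}}

```text
time_s: 57.9
tcp_pos: [626.6, 49.0, 261.7]
ee_rot: [0.001, 0.759, 0.651, 0.001]
ft_force: [0.1, 0.1, -1.5]
grip_width: 0.215
finger_force: 60.0
```

Request:
{"op": "play_rows", "data": {
  "motion": [
    {"ax": 0, "ay": 0, "az": 0, "dx": 0, "dy": 0, "dz": 0.015, "claw": 0.012},
    {"ax": 0, "ay": 0, "az": 0, "dx": 0, "dy": 0, "dz": 0, "claw": 0.012},
    {"ax": 0, "ay": 0, "az": 0, "dx": 0, "dy": 0, "dz": 0, "claw": 0.012},
    {"ax": 0, "ay": 0, "az": 0, "dx": 0, "dy": 0, "dz": 0, "claw": 0.012},
    {"ax": 0, "ay": 0, "az": 0, "dx": 0, "dy": 0, "dz": 0, "claw": 0.012},
    {"ax": 0, "ay": 0, "az": 0, "dx": 0, "dy": 0, "dz": 0, "claw": 0.012},
    {"ax": 0, "ay": 0, "az": 0, "dx": 0, "dy": 0, "dz": 0, "claw": 0.012},
    {"ax": 0, "ay": 0, "az": 0, "dx": 0, "dy": 0, "dz": 0, "claw": 0.012},
    {"ax": 0, "ay": 0, "az": 0, "dx": 0, "dy": 0, "dz": 0, "claw": 0.012},
    {"ax": 0, "ay": 0, "az": 0, "dx": 0, "dy": 0, "dz": 0, "claw": 0.012}
  ]
}}

```text
time_s: 58.9
tcp_pos: [624.7, 51.5, 245.1]
ee_rot: [0.0, 0.758, 0.652, 0.0]
ft_force: [-0.9, -0.5, -1.7]
grip_width: 0.213
finger_force: 60.0
```

```bash
python3 - <<'E'
from h import *
plan(624.7,51.5,138,1.42)
E
```

```text
t=58.9 at [624.7  51.5 245.1] yaw 1.420 grip 19.5 F [-0.9 -0.5 -1.7] | az -0.000 then dx 0.0 dy 0.0 dz 107.1 mm
```

Request:
{"op": "play_rows", "data": {
  "motion": [
    {"ax": 0, "ay": 0, "az": 0, "dx": 0, "dy": 0, "dz": 0.01, "claw": 0.012},
    {"ax": 0, "ay": 0, "az": 0, "dx": 0, "dy": 0, "dz": 0.01, "claw": 0.012},
    {"ax": 0, "ay": 0, "az": 0, "dx": 0, "dy": 0, "dz": 0.005, "claw": 0.012},
    {"ax": 0, "ay": 0, "az": 0, "dx": 0, "dy": 0, "dz": 0.004, "claw": 0.012},
    {"ax": 0, "ay": 0, "az": 0, "dx": 0, "dy": 0, "dz": 0.004, "claw": 0.012},
    {"ax": 0, "ay": 0, "az": 0, "dx": 0, "dy": 0, "dz": 0.004, "claw": 0.012},
    {"ax": 0, "ay": 0, "az": 0, "dx": 0, "dy": 0, "dz": 0.005, "claw": 0.012},
    {"ax": 0, "ay": 0, "az": 0, "dx": 0, "dy": 0, "dz": 0, "claw": 0.012},
    {"ax": 0, "ay": 0, "az": 0, "dx": 0, "dy": 0, "dz": 0, "claw": 0.012},
    {"ax": 0, "ay": 0, "az": 0, "dx": 0, "dy": 0, "dz": 0, "claw": 0.012}
  ]
}}

```text
time_s: 59.9
tcp_pos: [624.8, 51.5, 203.3]
ee_rot: [0.0, 0.758, 0.652, 0.0]
ft_force: [0.6, -0.6, -1.7]
grip_width: 0.217
finger_force: 60.0
```

Request:
{"op": "play_rows", "data": {
  "motion": [
    {"ax": 0, "ay": 0, "az": 0, "dx": 0, "dy": 0, "dz": 0.007, "claw": 0.012},
    {"ax": 0, "ay": 0, "az": 0, "dx": 0, "dy": 0, "dz": 0.007, "claw": 0.012},
    {"ax": 0, "ay": 0, "az": 0, "dx": 0, "dy": 0, "dz": 0.007, "claw": 0.012},
    {"ax": 0, "ay": 0, "az": 0, "dx": 0, "dy": 0, "dz": 0.007, "claw": 0.012},
    {"ax": 0, "ay": 0, "az": 0, "dx": 0, "dy": 0, "dz": 0.007, "claw": 0.012},
    {"ax": 0, "ay": 0, "az": 0, "dx": 0, "dy": 0, "dz": 0.007, "claw": 0.012},
    {"ax": 0, "ay": 0, "az": 0, "dx": 0, "dy": 0, "dz": 0.007, "claw": 0.012},
    {"ax": 0, "ay": 0, "az": 0, "dx": 0, "dy": 0, "dz": 0.005, "claw": 0.012},
    {"ax": 0, "ay": 0, "az": 0, "dx": 0, "dy": 0, "dz": 0, "claw": 0.012},
    {"ax": 0, "ay": 0, "az": 0, "dx": 0, "dy": 0, "dz": 0, "claw": 0.012}
  ]
}}

```text
time_s: 60.9
tcp_pos: [624.7, 51.5, 149.1]
ee_rot: [0.0, 0.758, 0.652, 0.0]
ft_force: [0.7, -0.5, -1.1]
grip_width: 0.219
finger_force: 60.0
```

Request:
{"op": "play_rows", "data": {
  "motion": [
    {"ax": 0, "ay": 0, "az": 0, "dx": 0, "dy": 0, "dz": 0.004, "claw": 0.012},
    {"ax": 0, "ay": 0, "az": 0, "dx": 0, "dy": 0, "dz": 0.004, "claw": 0.012},
    {"ax": 0, "ay": 0, "az": 0, "dx": 0, "dy": 0, "dz": 0.0025, "claw": 0.012},
    {"ax": 0, "ay": 0, "az": 0, "dx": 0, "dy": 0, "dz": 0, "claw": 0.012},
    {"ax": 0, "ay": 0, "az": 0, "dx": 0, "dy": 0, "dz": 0, "claw": 0.012},
    {"ax": 0, "ay": 0, "az": 0, "dx": 0, "dy": 0, "dz": 0, "claw": 0.03},
    {"ax": 0, "ay": 0, "az": 0, "dx": 0, "dy": 0, "dz": 0, "claw": 0.03},
    {"ax": 0, "ay": 0, "az": 0, "dx": 0, "dy": 0, "dz": 0, "claw": 0.03},
    {"ax": 0, "ay": 0, "az": 0, "dx": 0, "dy": 0, "dz": 0, "claw": 0.03},
    {"ax": 0, "ay": 0, "az": 0, "dx": 0, "dy": 0, "dz": 0, "claw": 0.03}
  ]
}}

```text
time_s: 61.9
tcp_pos: [624.7, 51.5, 138.6]
ee_rot: [0.0, 0.758, 0.652, 0.0]
ft_force: [0.4, -0.3, -0.2]
grip_width: 0.329
finger_force: 0.0
```

Request:
{"op": "play_rows", "data": {
  "motion": [
    {"ax": 0, "ay": 0, "az": 0, "dx": 0, "dy": 0, "dz": -0.015, "claw": 0.03},
    {"ax": 0, "ay": 0, "az": 0, "dx": 0, "dy": 0, "dz": -0.025, "claw": 0.04},
    {"ax": 0, "ay": 0, "az": 0, "dx": 0, "dy": 0, "dz": -0.025, "claw": 0.05},
    {"ax": 0, "ay": 0, "az": -0.1, "dx": 0, "dy": 0, "dz": -0.005, "claw": 0.05},
    {"ax": 0, "ay": 0, "az": -0.12, "dx": 0, "dy": 0, "dz": 0, "claw": 0.05},
    {"ax": 0, "ay": 0, "az": -0.12, "dx": 0, "dy": 0, "dz": 0, "claw": 0.05},
    {"ax": 0, "ay": 0, "az": -0.12, "dx": 0, "dy": 0, "dz": 0, "claw": 0.05},
    {"ax": 0, "ay": 0, "az": -0.097, "dx": 0, "dy": 0, "dz": 0, "claw": 0.05},
    {"ax": 0, "ay": 0, "az": 0, "dx": 0.02, "dy": -0.002, "dz": 0, "claw": 0.05},
    {"ax": 0, "ay": 0, "az": 0, "dx": 0.028, "dy": -0.0025, "dz": 0, "claw": 0.05}
  ]
}}

```text
time_s: 62.9
tcp_pos: [601.4, 94.2, 209.4]
ee_rot: [0.0, 0.552, 0.834, 0.0]
ft_force: [-0.4, 0.4, -0.2]
grip_width: 0.547
finger_force: 0.0
```

Request:
{"op": "play_rows", "data": {
  "motion": [
    {"ax": 0, "ay": 0, "az": 0, "dx": 0.028, "dy": -0.0025, "dz": 0, "claw": 0.05},
    {"ax": 0, "ay": 0, "az": 0, "dx": 0.028, "dy": -0.0025, "dz": 0, "claw": 0.05},
    {"ax": 0, "ay": 0, "az": 0, "dx": 0.028, "dy": -0.0025, "dz": 0, "claw": 0.05},
    {"ax": 0, "ay": 0, "az": 0, "dx": 0.028, "dy": -0.0025, "dz": 0, "claw": 0.05},
    {"ax": 0, "ay": 0, "az": 0, "dx": 0.028, "dy": -0.0025, "dz": 0, "claw": 0.05},
    {"ax": 0, "ay": 0, "az": 0, "dx": 0.028, "dy": -0.0025, "dz": 0, "claw": 0.05},
    {"ax": 0, "ay": 0, "az": 0, "dx": 0.028, "dy": -0.0025, "dz": 0, "claw": 0.05},
    {"ax": 0, "ay": 0, "az": 0, "dx": 0.028, "dy": -0.0025, "dz": 0.01, "claw": 0.05},
    {"ax": 0, "ay": 0, "az": 0, "dx": 0.028, "dy": -0.001, "dz": 0.02, "claw": 0.05},
    {"ax": 0, "ay": 0, "az": 0, "dx": 0.0217, "dy": -0.001, "dz": 0.02, "claw": 0.05}
  ]
}}

```text
time_s: 63.9
tcp_pos: [472.2, 338.6, 159.2]
ee_rot: [0.0, 0.551, 0.835, 0.001]
ft_force: [1.0, -1.3, 0.7]
grip_width: 0.546
finger_force: 0.0
```

Request:
{"op": "play_rows", "data": {
  "motion": [
    {"ax": 0, "ay": 0, "az": 0, "dx": 0, "dy": 0, "dz": 0.018, "claw": 0.05},
    {"ax": 0, "ay": 0, "az": 0, "dx": 0, "dy": 0, "dz": 0, "claw": 0.05},
    {"ax": 0, "ay": 0, "az": 0, "dx": 0, "dy": 0, "dz": 0, "claw": 0.05},
    {"ax": 0, "ay": 0, "az": 0, "dx": 0, "dy": 0, "dz": 0, "claw": 0.05},
    {"ax": 0, "ay": 0, "az": 0, "dx": 0, "dy": 0, "dz": 0, "claw": 0.05},
    {"ax": 0, "ay": 0, "az": 0, "dx": 0, "dy": 0, "dz": 0, "claw": 0.05},
    {"ax": 0, "ay": 0, "az": 0, "dx": 0, "dy": 0, "dz": 0, "claw": 0.05},
    {"ax": 0, "ay": 0, "az": 0, "dx": 0, "dy": 0, "dz": 0, "claw": 0.05},
    {"ax": 0, "ay": 0, "az": 0, "dx": 0, "dy": 0, "dz": 0, "claw": 0.05},
    {"ax": 0, "ay": 0, "az": 0, "dx": 0, "dy": 0, "dz": 0, "claw": 0.05}
  ]
}}

```text
time_s: 64.9
tcp_pos: [473.3, 336.6, 140.5]
ee_rot: [-0.0, 0.55, 0.835, -0.0]
ft_force: [0.2, -0.3, 0.5]
grip_width: 0.549
finger_force: 0.0
```

```bash
python3 - <<'E'
from h import *
from plant import manip,optics
plan(473.4,336.5,105,1.977)
tops(optics.get_image("top"))
E
```

```text
t=64.9 at [473.3 336.6 140.5] yaw 1.977 grip 50.1 F [ 0.2 -0.3  0.5] | az -0.000 then dx -0.1 dy 0.1 dz 35.5 mm
  top z 140.6 at pump xy [53.2 21.3] n 83
  top z 140.3 at pump xy [ 53.1 -19.2] n 81
  top z 133.4 at pump xy [16.2  1.3] n 38
  top z 169.7 at pump xy [-50.4  24.3] n 128
  cover z 122.1
```

Request:
{"op": "play_rows", "data": {
  "motion": [
    {"ax": 0, "ay": 0, "az": 0, "dx": 0, "dy": 0, "dz": 0.01, "claw": 0.05},
    {"ax": 0, "ay": 0, "az": 0, "dx": 0, "dy": 0, "dz": 0.015, "claw": 0.05},
    {"ax": 0, "ay": 0, "az": 0, "dx": 0, "dy": 0, "dz": 0.0105, "claw": 0.05},
    {"ax": 0, "ay": 0, "az": 0, "dx": 0, "dy": 0, "dz": 0, "claw": 0.03},
    {"ax": 0, "ay": 0, "az": 0, "dx": 0, "dy": 0, "dz": 0, "claw": 0.012},
    {"ax": 0, "ay": 0, "az": 0, "dx": 0, "dy": 0, "dz": 0, "claw": 0.012},
    {"ax": 0, "ay": 0, "az": 0, "dx": 0, "dy": 0, "dz": 0, "claw": 0.012},
    {"ax": 0, "ay": 0, "az": 0, "dx": 0, "dy": 0, "dz": 0, "claw": 0.012},
    {"ax": 0, "ay": 0, "az": 0, "dx": 0, "dy": 0, "dz": 0, "claw": 0.012},
    {"ax": 0, "ay": 0, "az": 0, "dx": 0, "dy": 0, "dz": -0.01, "claw": 0.012}
  ]
}}

```text
time_s: 65.95
tcp_pos: [472.6, 336.2, 114.5]
ee_rot: [-0.0, 0.55, 0.835, -0.001]
ft_force: [0.5, -0.0, -0.3]
grip_width: 0.216
finger_force: 60.0
```

Request:
{"op": "play_rows", "data": {
  "motion": [
    {"ax": 0, "ay": 0, "az": 0, "dx": 0, "dy": 0, "dz": -0.025, "claw": 0.012},
    {"ax": 0, "ay": 0, "az": 0, "dx": 0, "dy": 0, "dz": -0.03, "claw": 0.012},
    {"ax": 0, "ay": 0, "az": 0, "dx": 0, "dy": 0, "dz": -0.03, "claw": 0.012},
    {"ax": 0, "ay": 0, "az": 0, "dx": 0, "dy": 0, "dz": -0.03, "claw": 0.012},
    {"ax": 0, "ay": 0, "az": 0.1, "dx": 0, "dy": 0, "dz": -0.025, "claw": 0.012},
    {"ax": 0, "ay": 0, "az": 0.12, "dx": 0, "dy": 0, "dz": -0.025, "claw": 0.012},
    {"ax": 0, "ay": 0, "az": 0.12, "dx": 0, "dy": 0, "dz": 0, "claw": 0.012},
    {"ax": 0, "ay": 0, "az": 0.12, "dx": 0, "dy": 0, "dz": 0, "claw": 0.012},
    {"ax": 0, "ay": 0, "az": 0.097, "dx": 0, "dy": 0, "dz": 0, "claw": 0.012},
    {"ax": 0, "ay": 0, "az": 0, "dx": -0.015, "dy": 0.004, "dz": 0, "claw": 0.012}
  ]
}}

```text
time_s: 66.95
tcp_pos: [474.8, 321.6, 280.7]
ee_rot: [-0.0, 0.759, 0.651, 0.0]
ft_force: [-0.5, 0.7, -0.9]
grip_width: 0.213
finger_force: 60.0
```

Request:
{"op": "play_rows", "data": {
  "motion": [
    {"ax": 0, "ay": 0, "az": 0, "dx": -0.027, "dy": 0.008, "dz": 0, "claw": 0.012},
    {"ax": 0, "ay": 0, "az": 0, "dx": -0.027, "dy": 0.008, "dz": 0, "claw": 0.012},
    {"ax": 0, "ay": 0, "az": 0, "dx": -0.027, "dy": 0.008, "dz": 0, "claw": 0.012},
    {"ax": 0, "ay": 0, "az": 0, "dx": -0.027, "dy": 0.008, "dz": 0, "claw": 0.012},
    {"ax": 0, "ay": 0, "az": 0, "dx": -0.027, "dy": 0.008, "dz": 0, "claw": 0.012},
    {"ax": 0, "ay": 0, "az": 0, "dx": -0.027, "dy": 0.008, "dz": 0, "claw": 0.012},
    {"ax": 0, "ay": 0, "az": 0, "dx": -0.027, "dy": 0.008, "dz": 0, "claw": 0.012},
    {"ax": 0, "ay": 0, "az": 0, "dx": -0.027, "dy": 0.008, "dz": 0, "claw": 0.012},
    {"ax": 0, "ay": 0, "az": 0, "dx": -0.027, "dy": 0.008, "dz": 0, "claw": 0.012},
    {"ax": 0, "ay": 0, "az": 0, "dx": -0.0262, "dy": 0.008, "dz": 0, "claw": 0.012}
  ]
}}

```text
time_s: 67.95
tcp_pos: [513.1, 41.1, 280.4]
ee_rot: [0.0, 0.758, 0.653, -0.0]
ft_force: [0.2, 0.9, -1.0]
grip_width: 0.217
finger_force: 60.0
```

Request:
{"op": "play_rows", "data": {
  "motion": [
    {"ax": 0, "ay": 0, "az": 0, "dx": -0.015, "dy": 0.0045, "dz": 0, "claw": 0.012},
    {"ax": 0, "ay": 0, "az": 0, "dx": 0, "dy": 0, "dz": 0.01, "claw": 0.012},
    {"ax": 0, "ay": 0, "az": 0, "dx": 0, "dy": 0, "dz": 0.015, "claw": 0.012},
    {"ax": 0, "ay": 0, "az": 0, "dx": 0, "dy": 0, "dz": 0.01, "claw": 0.012},
    {"ax": 0, "ay": 0, "az": 0, "dx": 0, "dy": 0, "dz": 0, "claw": 0.012},
    {"ax": 0, "ay": 0, "az": 0, "dx": 0, "dy": 0, "dz": 0, "claw": 0.012},
    {"ax": 0, "ay": 0, "az": 0, "dx": 0, "dy": 0, "dz": 0, "claw": 0.012},
    {"ax": 0, "ay": 0, "az": 0, "dx": 0, "dy": 0, "dz": 0, "claw": 0.012},
    {"ax": 0, "ay": 0, "az": 0, "dx": 0, "dy": 0, "dz": 0, "claw": 0.012},
    {"ax": 0, "ay": 0, "az": 0, "dx": 0, "dy": 0, "dz": 0, "claw": 0.012}
  ]
}}

```text
time_s: 68.95
tcp_pos: [515.9, 27.5, 245.3]
ee_rot: [0.0, 0.758, 0.652, 0.0]
ft_force: [-0.1, -0.4, -0.2]
grip_width: 0.221
finger_force: 60.0
```

```bash
python3 - <<'E'
from h import *
plan(515.9,27.5,138,1.42)
E
```

```text
t=69.0 at [515.9  27.5 245.3] yaw 1.420 grip 20.1 F [-0.1 -0.4 -0.2] | az -0.000 then dx 0.0 dy 0.0 dz 107.3 mm
```

Request:
{"op": "play_rows", "data": {
  "motion": [
    {"ax": 0, "ay": 0, "az": 0, "dx": 0, "dy": 0, "dz": 0.01, "claw": 0.012},
    {"ax": 0, "ay": 0, "az": 0, "dx": 0, "dy": 0, "dz": 0.01, "claw": 0.012},
    {"ax": 0, "ay": 0, "az": 0, "dx": 0, "dy": 0, "dz": 0.005, "claw": 0.012},
    {"ax": 0, "ay": 0, "az": 0, "dx": 0, "dy": 0, "dz": 0.004, "claw": 0.012},
    {"ax": 0, "ay": 0, "az": 0, "dx": 0, "dy": 0, "dz": 0.004, "claw": 0.012},
    {"ax": 0, "ay": 0, "az": 0, "dx": 0, "dy": 0, "dz": 0.004, "claw": 0.012},
    {"ax": 0, "ay": 0, "az": 0, "dx": 0, "dy": 0, "dz": 0.005, "claw": 0.012},
    {"ax": 0, "ay": 0, "az": 0, "dx": 0, "dy": 0, "dz": 0, "claw": 0.012},
    {"ax": 0, "ay": 0, "az": 0, "dx": 0, "dy": 0, "dz": 0, "claw": 0.012},
    {"ax": 0, "ay": 0, "az": 0, "dx": 0, "dy": 0, "dz": 0, "claw": 0.012}
  ]
}}

```text
time_s: 69.95
tcp_pos: [515.9, 27.5, 203.2]
ee_rot: [0.0, 0.758, 0.652, 0.0]
ft_force: [0.1, -1.1, -0.6]
grip_width: 0.219
finger_force: 60.0
```

Request:
{"op": "play_rows", "data": {
  "motion": [
    {"ax": 0, "ay": 0, "az": 0, "dx": 0, "dy": 0, "dz": 0.007, "claw": 0.012},
    {"ax": 0, "ay": 0, "az": 0, "dx": 0, "dy": 0, "dz": 0.007, "claw": 0.012},
    {"ax": 0, "ay": 0, "az": 0, "dx": 0, "dy": 0, "dz": 0.007, "claw": 0.012},
    {"ax": 0, "ay": 0, "az": 0, "dx": 0, "dy": 0, "dz": 0.007, "claw": 0.012},
    {"ax": 0, "ay": 0, "az": 0, "dx": 0, "dy": 0, "dz": 0.007, "claw": 0.012},
    {"ax": 0, "ay": 0, "az": 0, "dx": 0, "dy": 0, "dz": 0.007, "claw": 0.012},
    {"ax": 0, "ay": 0, "az": 0, "dx": 0, "dy": 0, "dz": 0.007, "claw": 0.012},
    {"ax": 0, "ay": 0, "az": 0, "dx": 0, "dy": 0, "dz": 0.005, "claw": 0.012},
    {"ax": 0, "ay": 0, "az": 0, "dx": 0, "dy": 0, "dz": 0, "claw": 0.012},
    {"ax": 0, "ay": 0, "az": 0, "dx": 0, "dy": 0, "dz": 0, "claw": 0.012}
  ]
}}

```text
time_s: 70.95
tcp_pos: [515.8, 27.5, 149.1]
ee_rot: [0.0, 0.758, 0.652, 0.0]
ft_force: [0.2, 0.4, -1.0]
grip_width: 0.215
finger_force: 60.0
```

Request:
{"op": "play_rows", "data": {
  "motion": [
    {"ax": 0, "ay": 0, "az": 0, "dx": 0, "dy": 0, "dz": 0.004, "claw": 0.012},
    {"ax": 0, "ay": 0, "az": 0, "dx": 0, "dy": 0, "dz": 0.004, "claw": 0.012},
    {"ax": 0, "ay": 0, "az": 0, "dx": 0, "dy": 0, "dz": 0.0025, "claw": 0.012},
    {"ax": 0, "ay": 0, "az": 0, "dx": 0, "dy": 0, "dz": 0, "claw": 0.012},
    {"ax": 0, "ay": 0, "az": 0, "dx": 0, "dy": 0, "dz": 0, "claw": 0.012},
    {"ax": 0, "ay": 0, "az": 0, "dx": 0, "dy": 0, "dz": 0, "claw": 0.04},
    {"ax": 0, "ay": 0, "az": 0, "dx": 0, "dy": 0, "dz": 0, "claw": 0.04},
    {"ax": 0, "ay": 0, "az": 0, "dx": 0, "dy": 0, "dz": 0, "claw": 0.04},
    {"ax": 0, "ay": 0, "az": 0, "dx": 0, "dy": 0, "dz": 0, "claw": 0.04},
    {"ax": 0, "ay": 0, "az": 0, "dx": 0, "dy": 0, "dz": 0, "claw": 0.04}
  ]
}}

```text
time_s: 71.95
tcp_pos: [515.8, 27.5, 138.6]
ee_rot: [0.0, 0.758, 0.652, 0.0]
ft_force: [-0.8, -0.0, -0.3]
grip_width: 0.436
finger_force: 0.0
```

Request:
{"op": "play_rows", "data": {
  "motion": [
    {"ax": 0, "ay": 0, "az": 0, "dx": 0, "dy": 0, "dz": -0.015, "claw": 0.04},
    {"ax": 0, "ay": 0, "az": 0, "dx": 0, "dy": 0, "dz": -0.025, "claw": 0.05},
    {"ax": 0, "ay": 0, "az": 0, "dx": 0, "dy": 0, "dz": -0.026, "claw": 0.06},
    {"ax": 0, "ay": 0, "az": 0, "dx": 0.02, "dy": 0, "dz": 0, "claw": 0.06},
    {"ax": 0, "ay": 0, "az": 0, "dx": 0.0203, "dy": 0.0003, "dz": 0, "claw": 0.06},
    {"ax": 0, "ay": 0, "az": 0, "dx": 0, "dy": 0, "dz": 0, "claw": 0.06},
    {"ax": 0, "ay": 0, "az": 0, "dx": 0, "dy": 0, "dz": 0, "claw": 0.06},
    {"ax": 0, "ay": 0, "az": 0, "dx": 0, "dy": 0, "dz": 0, "claw": 0.06},
    {"ax": 0, "ay": 0, "az": 0, "dx": 0, "dy": 0, "dz": 0, "claw": 0.06},
    {"ax": 0, "ay": 0, "az": 0, "dx": 0, "dy": 0, "dz": 0, "claw": 0.06}
  ]
}}

```text
time_s: 72.95
tcp_pos: [522.0, 66.8, 204.5]
ee_rot: [-0.0, 0.759, 0.652, -0.0]
ft_force: [0.3, 0.7, 0.0]
grip_width: 0.655
finger_force: 0.0
```

```bash
python3 - <<'E'
from h import *
from plant import optics
plan(522.2,67.3,140,1.42)
d=optics.get_image("scene"); tops(d)
cv2.imwrite("pics/s8.png",cv2.resize(d["color"][140:290,270:400],None,fx=4,fy=4,interpolation=cv2.INTER_CUBIC)[...,::-1])
E
```

```text
t=73.0 at [522.   66.8 204.5] yaw 1.419 grip 59.8 F [0.3 0.7 0. ] | az -0.001 then dx 0.5 dy 0.1 dz 64.5 mm
  top z 168.3 at pump xy [-47.8  26.1] n 178
  top z 139.5 at pump xy [-49.6 -16.8] n 60
  top z 139.5 at pump xy [ 54.4 -16.6] n 70
  top z 133.0 at pump xy [18.5  4. ] n 24
  top z 139.6 at pump xy [54.2 22.8] n 73
  cover z 122.9
```

View pics/s8.png

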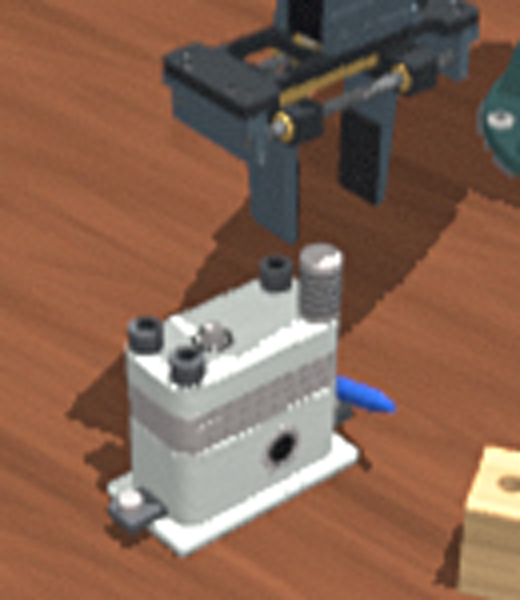

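Three bolts are home: head tops at about 139.5 against a cover at about 122.9, which leaves roughly 16.6 mm. The drift stands at crop (320,280). Time to pull it.

Request:
{"op": "play_rows", "data": {
  "motion": [
    {"ax": 0, "ay": 0, "az": 0, "dx": 0.0004, "dy": 0, "dz": 0.015, "claw": 0.06},
    {"ax": 0, "ay": 0, "az": 0, "dx": 0, "dy": 0, "dz": 0.025, "claw": 0.06},
    {"ax": 0, "ay": 0, "az": 0, "dx": 0, "dy": 0, "dz": 0.015, "claw": 0.06},
    {"ax": 0, "ay": 0, "az": 0, "dx": 0, "dy": 0, "dz": 0.0095, "claw": 0.06},
    {"ax": 0, "ay": 0, "az": 0, "dx": 0, "dy": 0, "dz": 0, "claw": 0.04},
    {"ax": 0, "ay": 0, "az": 0, "dx": 0, "dy": 0, "dz": 0, "claw": 0.015},
    {"ax": 0, "ay": 0, "az": 0, "dx": 0, "dy": 0, "dz": 0, "claw": 0.015},
    {"ax": 0, "ay": 0, "az": 0, "dx": 0, "dy": 0, "dz": 0, "claw": 0.015},
    {"ax": 0, "ay": 0, "az": 0, "dx": 0, "dy": 0, "dz": 0, "claw": 0.015},
    {"ax": 0, "ay": 0, "az": 0, "dx": 0, "dy": 0, "dz": 0, "claw": 0.015}
  ]
}}

```text
time_s: 74.0
tcp_pos: [522.1, 67.7, 140.6]
ee_rot: [-0.0, 0.758, 0.652, -0.0]
ft_force: [-3.4, 0.3, 7.0]
grip_width: 0.275
finger_force: 60.0
```

Request:
{"op": "play_rows", "data": {
  "motion": [
    {"ax": 0, "ay": 0, "az": 0, "dx": 0, "dy": 0, "dz": -0.004, "claw": 0.015},
    {"ax": 0, "ay": 0, "az": 0, "dx": 0, "dy": 0, "dz": -0.006, "claw": 0.015},
    {"ax": 0, "ay": 0, "az": 0, "dx": 0, "dy": 0, "dz": -0.006, "claw": 0.015},
    {"ax": 0, "ay": 0, "az": 0, "dx": 0, "dy": 0, "dz": -0.006, "claw": 0.015},
    {"ax": 0, "ay": 0, "az": 0, "dx": 0, "dy": 0, "dz": -0.006, "claw": 0.015},
    {"ax": 0, "ay": 0, "az": 0, "dx": 0, "dy": 0, "dz": -0.006, "claw": 0.015},
    {"ax": 0, "ay": 0, "az": 0, "dx": 0, "dy": 0, "dz": -0.006, "claw": 0.015},
    {"ax": 0, "ay": 0, "az": 0, "dx": 0, "dy": 0, "dz": -0.006, "claw": 0.015},
    {"ax": 0, "ay": 0, "az": 0, "dx": 0, "dy": 0, "dz": -0.006, "claw": 0.015},
    {"ax": 0, "ay": 0, "az": 0, "dx": 0, "dy": 0, "dz": 0, "claw": 0.015}
  ]
}}

```text
time_s: 75.0
tcp_pos: [522.7, 67.7, 193.0]
ee_rot: [0.0, 0.758, 0.652, 0.001]
ft_force: [0.8, 1.2, -1.8]
grip_width: 0.276
finger_force: 59.9
```

```bash
python3 - <<'E'
from h import *
from plant import optics
plan(522.9,220.5,113,1.978)
tops(optics.get_image("scene"))
E
```

```text
t=75.0 at [522.7  67.7 193. ] yaw 1.420 grip 25.2 F [ 0.8  1.2 -1.8] | az -0.558 then dx 140.2 dy 60.7 dz 80.0 mm
  top z 139.4 at pump xy [-49.4 -17.4] n 61
  top z 167.3 at pump xy [-46.8  27.2] n 89
  top z 139.4 at pump xy [ 54.7 -16.3] n 73
  top z 133.8 at pump xy [17.2  3.9] n 21
  top z 140.4 at pump xy [54.  23.1] n 73
  cover z 122.8
```

Request:
{"op": "play_rows", "data": {
  "motion": [
    {"ax": 0, "ay": 0, "az": 0, "dx": 0, "dy": 0, "dz": -0.015, "claw": 0.015},
    {"ax": 0, "ay": 0, "az": 0, "dx": 0, "dy": 0, "dz": -0.025, "claw": 0.015},
    {"ax": 0, "ay": 0, "az": 0, "dx": 0, "dy": 0, "dz": -0.02, "claw": 0.015},
    {"ax": 0, "ay": 0, "az": -0.1, "dx": 0, "dy": 0, "dz": -0.01, "claw": 0.015},
    {"ax": 0, "ay": 0, "az": -0.12, "dx": 0, "dy": 0, "dz": 0, "claw": 0.015},
    {"ax": 0, "ay": 0, "az": -0.12, "dx": 0, "dy": 0, "dz": 0, "claw": 0.015},
    {"ax": 0, "ay": 0, "az": -0.12, "dx": 0, "dy": 0, "dz": 0, "claw": 0.015},
    {"ax": 0, "ay": 0, "az": -0.098, "dx": 0, "dy": 0, "dz": 0, "claw": 0.015},
    {"ax": 0, "ay": 0, "az": 0, "dx": 0.02, "dy": 0.009, "dz": 0, "claw": 0.015},
    {"ax": 0, "ay": 0, "az": 0, "dx": 0.025, "dy": 0.011, "dz": 0, "claw": 0.015}
  ]
}}

```text
time_s: 76.05
tcp_pos: [522.7, 116.8, 262.9]
ee_rot: [0.0, 0.55, 0.835, -0.0]
ft_force: [0.4, 0.8, -2.0]
grip_width: 0.273
finger_force: 59.9
```

Request:
{"op": "play_rows", "data": {
  "motion": [
    {"ax": 0, "ay": 0, "az": 0, "dx": 0.025, "dy": 0.011, "dz": 0, "claw": 0.015},
    {"ax": 0, "ay": 0, "az": 0, "dx": 0.025, "dy": 0.011, "dz": 0, "claw": 0.015},
    {"ax": 0, "ay": 0, "az": 0, "dx": 0.025, "dy": 0.011, "dz": 0, "claw": 0.015},
    {"ax": 0, "ay": 0, "az": 0, "dx": 0.0202, "dy": 0.0077, "dz": 0.01, "claw": 0.015},
    {"ax": 0, "ay": 0, "az": 0, "dx": 0, "dy": 0, "dz": 0.025, "claw": 0.015},
    {"ax": 0, "ay": 0, "az": 0, "dx": 0, "dy": 0, "dz": 0.025, "claw": 0.015},
    {"ax": 0, "ay": 0, "az": 0, "dx": 0, "dy": 0, "dz": 0.013, "claw": 0.015},
    {"ax": 0, "ay": 0, "az": 0, "dx": 0, "dy": 0, "dz": 0, "claw": 0.015},
    {"ax": 0, "ay": 0, "az": 0, "dx": 0, "dy": 0, "dz": 0, "claw": 0.015},
    {"ax": 0, "ay": 0, "az": 0, "dx": 0, "dy": 0, "dz": 0, "claw": 0.015}
  ]
}}

```text
time_s: 77.05
tcp_pos: [523.2, 220.6, 190.4]
ee_rot: [0.001, 0.55, 0.835, 0.001]
ft_force: [0.6, -1.4, -1.5]
grip_width: 0.279
finger_force: 59.9
```

```bash
python3 - <<'E'
from h import *
from plant import optics
plan(522.9,220.5,113,1.978)
d=optics.get_image("scene"); tops(d); H=heights(d)
for z in (96,110,125,140,155):
    m=(np.hypot(H[...,0]-524,H[...,1]-222)<18)&(abs(H[...,2]-z)<5); print(z,m.sum(),np.round(np.median(H[m][:,:2],0),1))
E
```

```text
t=77.0 at [523.2 220.6 190.4] yaw 1.978 grip 25.4 F [ 0.6 -1.4 -1.5] | az -0.000 then dx 0.0 dy -0.3 dz 77.4 mm
  top z 139.5 at pump xy [-49.3 -18.1] n 65
  top z 139.6 at pump xy [ 53.9 -16.4] n 69
  top z 133.1 at pump xy [17.6  2.9] n 23
  top z 139.8 at pump xy [53.  23.7] n 76
  cover z 122.7
96 11 [526.8 223.4]
110 15 [529.9 224.3]
125 20 [528.7 225.6]
140 22 [529.4 224.4]
155 19 [528.8 224.2]
```

Request:
{"op": "play_rows", "data": {
  "motion": [
    {"ax": 0, "ay": 0, "az": 0, "dx": 0, "dy": -0.0003, "dz": 0.01, "claw": 0.015},
    {"ax": 0, "ay": 0, "az": 0, "dx": 0, "dy": 0, "dz": 0.005, "claw": 0.015},
    {"ax": 0, "ay": 0, "az": 0, "dx": 0, "dy": 0, "dz": 0.004, "claw": 0.015},
    {"ax": 0, "ay": 0, "az": 0, "dx": 0, "dy": 0, "dz": 0.004, "claw": 0.015},
    {"ax": 0, "ay": 0, "az": 0, "dx": 0, "dy": 0, "dz": 0.004, "claw": 0.015},
    {"ax": 0, "ay": 0, "az": 0, "dx": 0, "dy": 0, "dz": 0.004, "claw": 0.015},
    {"ax": 0, "ay": 0, "az": 0, "dx": 0, "dy": 0, "dz": 0.004, "claw": 0.015},
    {"ax": 0, "ay": 0, "az": 0, "dx": 0, "dy": 0, "dz": 0.004, "claw": 0.015},
    {"ax": 0, "ay": 0, "az": 0, "dx": 0, "dy": 0, "dz": 0, "claw": 0.015},
    {"ax": 0, "ay": 0, "az": 0, "dx": 0, "dy": 0, "dz": 0, "claw": 0.015}
  ]
}}

```text
time_s: 78.1
tcp_pos: [522.1, 220.3, 150.0]
ee_rot: [-0.0, 0.55, 0.835, -0.0]
ft_force: [0.2, 0.8, -2.9]
grip_width: 0.278
finger_force: 59.9
```

```bash
python3 - <<'E'
from h import *
from plant import manip
plan(522.9,220.5,113,1.978);print(manip.state()["torque"].round(2))
E
```

```text
t=78.1 at [522.1 220.3 150. ] yaw 1.978 grip 25.3 F [ 0.2  0.8 -2.9] | az -0.000 then dx -0.2 dy 0.8 dz 37.0 mm
[ 0.03 -0.18 -0.01]
```

Request:
{"op": "play_rows", "data": {
  "motion": [
    {"ax": 0, "ay": 0, "az": 0, "dx": 0, "dy": 0.0007, "dz": 0.003, "claw": 0.015},
    {"ax": 0, "ay": 0, "az": 0, "dx": 0, "dy": 0, "dz": 0.004, "claw": 0.015},
    {"ax": 0, "ay": 0, "az": 0, "dx": 0, "dy": 0, "dz": 0.004, "claw": 0.015},
    {"ax": 0, "ay": 0, "az": 0, "dx": 0, "dy": 0, "dz": 0.004, "claw": 0.015},
    {"ax": 0, "ay": 0, "az": 0, "dx": 0, "dy": 0, "dz": 0.004, "claw": 0.015},
    {"ax": 0, "ay": 0, "az": 0, "dx": 0, "dy": 0, "dz": 0.004, "claw": 0.015},
    {"ax": 0, "ay": 0, "az": 0, "dx": 0, "dy": 0, "dz": 0.004, "claw": 0.015},
    {"ax": 0, "ay": 0, "az": 0, "dx": 0, "dy": 0, "dz": 0.004, "claw": 0.015},
    {"ax": 0, "ay": 0, "az": 0, "dx": 0, "dy": 0, "dz": 0, "claw": 0.015},
    {"ax": 0, "ay": 0, "az": 0, "dx": 0, "dy": 0, "dz": 0, "claw": 0.015}
  ]
}}

```text
time_s: 79.1
tcp_pos: [522.7, 220.6, 118.9]
ee_rot: [-0.0, 0.55, 0.835, -0.0]
ft_force: [0.6, 0.4, -2.9]
grip_width: 0.276
finger_force: 59.9
```

```bash
python3 - <<'E'
from h import *
from plant import manip
plan(522.9,220.5,113,1.978);print(manip.state()["torque"].round(2))
E
```

```text
t=79.1 at [522.7 220.6 118.9] yaw 1.978 grip 25.2 F [ 0.6  0.4 -2.9] | az -0.000 then dx -0.1 dy 0.1 dz 5.9 mm
[ 0.1  -0.06 -0.02]
```

Request:
{"op": "play_rows", "data": {
  "motion": [
    {"ax": 0, "ay": 0, "az": 0, "dx": 0, "dy": 0, "dz": 0.002, "claw": 0.015},
    {"ax": 0, "ay": 0, "az": 0, "dx": 0, "dy": 0, "dz": 0.002, "claw": 0.015},
    {"ax": 0, "ay": 0, "az": 0, "dx": 0, "dy": 0, "dz": 0.001, "claw": 0.015},
    {"ax": 0, "ay": 0, "az": 0, "dx": 0, "dy": 0, "dz": 0, "claw": 0.015},
    {"ax": 0, "ay": 0, "az": 0, "dx": 0, "dy": 0, "dz": 0, "claw": 0.05},
    {"ax": 0, "ay": 0, "az": 0, "dx": 0, "dy": 0, "dz": 0, "claw": 0.05},
    {"ax": 0, "ay": 0, "az": 0, "dx": 0, "dy": 0, "dz": 0, "claw": 0.05},
    {"ax": 0, "ay": 0, "az": 0, "dx": 0, "dy": 0, "dz": 0, "claw": 0.05},
    {"ax": 0, "ay": 0, "az": 0, "dx": 0, "dy": 0, "dz": -0.02, "claw": 0.05},
    {"ax": 0, "ay": 0, "az": 0, "dx": 0, "dy": 0, "dz": -0.03, "claw": 0.05}
  ]
}}

```text
time_s: 80.1
tcp_pos: [521.7, 220.2, 163.2]
ee_rot: [-0.001, 0.55, 0.835, -0.001]
ft_force: [0.8, 0.1, 0.7]
grip_width: 0.549
finger_force: 0.0
```

Request:
{"op": "play_rows", "data": {
  "motion": [
    {"ax": 0, "ay": 0, "az": 0, "dx": 0, "dy": 0, "dz": -0.025, "claw": 0.05},
    {"ax": 0, "ay": 0, "az": 0, "dx": 0.02, "dy": 0, "dz": 0, "claw": 0.05},
    {"ax": 0, "ay": 0, "az": 0, "dx": 0.028, "dy": 0, "dz": 0, "claw": 0.05},
    {"ax": 0, "ay": 0, "az": 0, "dx": 0.028, "dy": 0, "dz": 0, "claw": 0.05},
    {"ax": 0, "ay": 0, "az": 0, "dx": 0.028, "dy": 0, "dz": 0, "claw": 0.05},
    {"ax": 0, "ay": 0, "az": 0, "dx": 0.028, "dy": 0, "dz": 0, "claw": 0.05},
    {"ax": 0, "ay": 0, "az": 0, "dx": 0.02, "dy": 0, "dz": 0.01, "claw": 0.05},
    {"ax": 0, "ay": 0, "az": 0, "dx": 0.0156, "dy": 0, "dz": 0.02, "claw": 0.05},
    {"ax": 0, "ay": 0, "az": 0, "dx": 0, "dy": 0, "dz": 0.018, "claw": 0.05},
    {"ax": 0, "ay": 0, "az": 0, "dx": 0, "dy": 0, "dz": 0, "claw": 0.05}
  ]
}}

```text
time_s: 81.1
tcp_pos: [455.1, 374.0, 139.0]
ee_rot: [-0.001, 0.549, 0.836, -0.002]
ft_force: [0.5, -0.4, 0.5]
grip_width: 0.545
finger_force: 0.0
```

Request:
{"op": "play_rows", "data": {
  "motion": [
    {"ax": 0, "ay": 0, "az": 0, "dx": 0, "dy": 0, "dz": 0, "claw": 0.05},
    {"ax": 0, "ay": 0, "az": 0, "dx": 0, "dy": 0, "dz": 0, "claw": 0.05},
    {"ax": 0, "ay": 0, "az": 0, "dx": 0, "dy": 0, "dz": 0, "claw": 0.05},
    {"ax": 0, "ay": 0, "az": 0, "dx": 0, "dy": 0, "dz": 0, "claw": 0.05},
    {"ax": 0, "ay": 0, "az": 0, "dx": 0, "dy": 0, "dz": 0, "claw": 0.05},
    {"ax": 0, "ay": 0, "az": 0, "dx": 0, "dy": 0, "dz": 0, "claw": 0.05},
    {"ax": 0, "ay": 0, "az": 0, "dx": 0, "dy": 0, "dz": 0, "claw": 0.05},
    {"ax": 0, "ay": 0, "az": 0, "dx": 0, "dy": 0, "dz": 0, "claw": 0.05},
    {"ax": 0, "ay": 0, "az": 0, "dx": 0, "dy": 0, "dz": 0, "claw": 0.05},
    {"ax": 0, "ay": 0, "az": 0, "dx": 0, "dy": 0, "dz": 0, "claw": 0.05}
  ]
}}

```text
time_s: 82.1
tcp_pos: [456.4, 374.5, 141.0]
ee_rot: [-0.0, 0.55, 0.835, -0.0]
ft_force: [0.1, 1.0, -0.5]
grip_width: 0.551
finger_force: 0.0
```

```bash
cat >> h.py <<'E'
def drift(d):
    H=heights(d); m=(np.hypot(H[...,0]-523,H[...,1]-221)<22)&(H[...,2]>132)&(H[...,2]<175); q=H[m]
    print("  drift top",m.sum(),np.round(np.median(q,0),1) if m.any() else None)
E
python3 - <<'E'
from h import *
from plant import optics
plan(456.6,374.6,105,1.977)
d=optics.get_image("top"); tops(d); drift(d); drift(dict(np.load("top0.npz")))
E
```

```text
t=82.1 at [456.4 374.5 141. ] yaw 1.978 grip 50.2 F [ 0.1  1.  -0.5] | az 0.001 then dx 0.0 dy 0.2 dz 36.0 mm
  top z 141.2 at pump xy [52.6 22.2] n 79
  top z 141.7 at pump xy [ 52.5 -18.4] n 82
  top z 133.6 at pump xy [15.8  1.4] n 30
  top z 141.0 at pump xy [-51.2 -19.4] n 77
  cover z 122.2
  drift top 121 [524.2 225.1 139.9]
  drift top 118 [522.3 222.  140. ]
```

Request:
{"op": "play_rows", "data": {
  "motion": [
    {"ax": 0, "ay": 0, "az": 0, "dx": 0, "dy": 0.0002, "dz": 0.01, "claw": 0.05},
    {"ax": 0, "ay": 0, "az": 0, "dx": 0, "dy": 0, "dz": 0.015, "claw": 0.05},
    {"ax": 0, "ay": 0, "az": 0, "dx": 0, "dy": 0, "dz": 0.011, "claw": 0.05},
    {"ax": 0, "ay": 0, "az": 0, "dx": 0, "dy": 0, "dz": 0, "claw": 0.03},
    {"ax": 0, "ay": 0, "az": 0, "dx": 0, "dy": 0, "dz": 0, "claw": 0.012},
    {"ax": 0, "ay": 0, "az": 0, "dx": 0, "dy": 0, "dz": 0, "claw": 0.012},
    {"ax": 0, "ay": 0, "az": 0, "dx": 0, "dy": 0, "dz": 0, "claw": 0.012},
    {"ax": 0, "ay": 0, "az": 0, "dx": 0, "dy": 0, "dz": 0, "claw": 0.012},
    {"ax": 0, "ay": 0, "az": 0, "dx": 0, "dy": 0, "dz": 0, "claw": 0.012},
    {"ax": 0, "ay": 0, "az": 0, "dx": 0, "dy": 0, "dz": -0.01, "claw": 0.012}
  ]
}}

```text
time_s: 83.15
tcp_pos: [456.0, 374.1, 114.5]
ee_rot: [-0.0, 0.55, 0.835, -0.001]
ft_force: [-0.1, -0.5, -1.6]
grip_width: 0.215
finger_force: 60.0
```

Request:
{"op": "play_rows", "data": {
  "motion": [
    {"ax": 0, "ay": 0, "az": 0, "dx": 0, "dy": 0, "dz": -0.025, "claw": 0.012},
    {"ax": 0, "ay": 0, "az": 0, "dx": 0, "dy": 0, "dz": -0.03, "claw": 0.012},
    {"ax": 0, "ay": 0, "az": 0, "dx": 0, "dy": 0, "dz": -0.03, "claw": 0.012},
    {"ax": 0, "ay": 0, "az": 0, "dx": 0, "dy": 0, "dz": -0.03, "claw": 0.012},
    {"ax": 0, "ay": 0, "az": 0.1, "dx": 0, "dy": 0, "dz": -0.025, "claw": 0.012},
    {"ax": 0, "ay": 0, "az": 0.12, "dx": 0, "dy": 0, "dz": -0.025, "claw": 0.012},
    {"ax": 0, "ay": 0, "az": 0.12, "dx": 0, "dy": 0, "dz": 0, "claw": 0.012},
    {"ax": 0, "ay": 0, "az": 0.12, "dx": 0, "dy": 0, "dz": 0, "claw": 0.012},
    {"ax": 0, "ay": 0, "az": 0.098, "dx": 0, "dy": 0, "dz": 0, "claw": 0.012},
    {"ax": 0, "ay": 0, "az": 0, "dx": -0.015, "dy": 0.006, "dz": 0, "claw": 0.012}
  ]
}}

```text
time_s: 84.15
tcp_pos: [460.0, 359.3, 280.7]
ee_rot: [-0.0, 0.759, 0.651, 0.0]
ft_force: [-0.2, -0.4, -1.5]
grip_width: 0.219
finger_force: 60.0
```

Request:
{"op": "play_rows", "data": {
  "motion": [
    {"ax": 0, "ay": 0, "az": 0, "dx": -0.0265, "dy": 0.01, "dz": 0, "claw": 0.012},
    {"ax": 0, "ay": 0, "az": 0, "dx": -0.0265, "dy": 0.01, "dz": 0, "claw": 0.012},
    {"ax": 0, "ay": 0, "az": 0, "dx": -0.0265, "dy": 0.01, "dz": 0, "claw": 0.012},
    {"ax": 0, "ay": 0, "az": 0, "dx": -0.0265, "dy": 0.01, "dz": 0, "claw": 0.012},
    {"ax": 0, "ay": 0, "az": 0, "dx": -0.0265, "dy": 0.01, "dz": 0, "claw": 0.012},
    {"ax": 0, "ay": 0, "az": 0, "dx": -0.0265, "dy": 0.01, "dz": 0, "claw": 0.012},
    {"ax": 0, "ay": 0, "az": 0, "dx": -0.0265, "dy": 0.01, "dz": 0, "claw": 0.012},
    {"ax": 0, "ay": 0, "az": 0, "dx": -0.0265, "dy": 0.01, "dz": 0, "claw": 0.012},
    {"ax": 0, "ay": 0, "az": 0, "dx": -0.0265, "dy": 0.01, "dz": 0, "claw": 0.012},
    {"ax": 0, "ay": 0, "az": 0, "dx": -0.0265, "dy": 0.01, "dz": 0, "claw": 0.012}
  ]
}}

```text
time_s: 85.15
tcp_pos: [519.0, 79.9, 280.4]
ee_rot: [0.0, 0.758, 0.653, 0.0]
ft_force: [-0.1, 0.2, -1.2]
grip_width: 0.22
finger_force: 60.0
```

Request:
{"op": "play_rows", "data": {
  "motion": [
    {"ax": 0, "ay": 0, "az": 0, "dx": -0.0138, "dy": 0.0051, "dz": 0, "claw": 0.012},
    {"ax": 0, "ay": 0, "az": 0, "dx": 0, "dy": 0, "dz": 0.01, "claw": 0.012},
    {"ax": 0, "ay": 0, "az": 0, "dx": 0, "dy": 0, "dz": 0.015, "claw": 0.012},
    {"ax": 0, "ay": 0, "az": 0, "dx": 0, "dy": 0, "dz": 0.01, "claw": 0.012},
    {"ax": 0, "ay": 0, "az": 0, "dx": 0, "dy": 0, "dz": 0, "claw": 0.012},
    {"ax": 0, "ay": 0, "az": 0, "dx": 0, "dy": 0, "dz": 0, "claw": 0.012},
    {"ax": 0, "ay": 0, "az": 0, "dx": 0, "dy": 0, "dz": 0, "claw": 0.012},
    {"ax": 0, "ay": 0, "az": 0, "dx": 0, "dy": 0, "dz": 0, "claw": 0.012},
    {"ax": 0, "ay": 0, "az": 0, "dx": 0, "dy": 0, "dz": 0, "claw": 0.012},
    {"ax": 0, "ay": 0, "az": 0, "dx": 0, "dy": 0, "dz": 0, "claw": 0.012}
  ]
}}

```text
time_s: 86.15
tcp_pos: [522.4, 67.5, 245.3]
ee_rot: [0.0, 0.758, 0.652, 0.0]
ft_force: [0.1, -0.8, -0.4]
grip_width: 0.216
finger_force: 60.0
```

```bash
python3 - <<'E'
from h import *
plan(522.2,67.3,138,1.42)
E
```

```text
t=86.2 at [522.4  67.5 245.3] yaw 1.420 grip 19.7 F [ 0.1 -0.8 -0.4] | az -0.000 then dx -0.2 dy -0.1 dz 107.3 mm
```

Request:
{"op": "play_rows", "data": {
  "motion": [
    {"ax": 0, "ay": 0, "az": 0, "dx": -0.0002, "dy": -0.0001, "dz": 0.01, "claw": 0.012},
    {"ax": 0, "ay": 0, "az": 0, "dx": 0, "dy": 0, "dz": 0.01, "claw": 0.012},
    {"ax": 0, "ay": 0, "az": 0, "dx": 0, "dy": 0, "dz": 0.005, "claw": 0.012},
    {"ax": 0, "ay": 0, "az": 0, "dx": 0, "dy": 0, "dz": 0.004, "claw": 0.012},
    {"ax": 0, "ay": 0, "az": 0, "dx": 0, "dy": 0, "dz": 0.004, "claw": 0.012},
    {"ax": 0, "ay": 0, "az": 0, "dx": 0, "dy": 0, "dz": 0.004, "claw": 0.012},
    {"ax": 0, "ay": 0, "az": 0, "dx": 0, "dy": 0, "dz": 0.005, "claw": 0.012},
    {"ax": 0, "ay": 0, "az": 0, "dx": 0, "dy": 0, "dz": 0, "claw": 0.012},
    {"ax": 0, "ay": 0, "az": 0, "dx": 0, "dy": 0, "dz": 0, "claw": 0.012},
    {"ax": 0, "ay": 0, "az": 0, "dx": 0, "dy": 0, "dz": 0, "claw": 0.012}
  ]
}}

```text
time_s: 87.15
tcp_pos: [522.3, 67.2, 203.3]
ee_rot: [0.0, 0.758, 0.652, 0.0]
ft_force: [0.3, -1.2, -1.3]
grip_width: 0.218
finger_force: 60.0
```

Request:
{"op": "play_rows", "data": {
  "motion": [
    {"ax": 0, "ay": 0, "az": 0, "dx": 0, "dy": 0, "dz": 0.007, "claw": 0.012},
    {"ax": 0, "ay": 0, "az": 0, "dx": 0, "dy": 0, "dz": 0.007, "claw": 0.012},
    {"ax": 0, "ay": 0, "az": 0, "dx": 0, "dy": 0, "dz": 0.007, "claw": 0.012},
    {"ax": 0, "ay": 0, "az": 0, "dx": 0, "dy": 0, "dz": 0.007, "claw": 0.012},
    {"ax": 0, "ay": 0, "az": 0, "dx": 0, "dy": 0, "dz": 0.007, "claw": 0.012},
    {"ax": 0, "ay": 0, "az": 0, "dx": 0, "dy": 0, "dz": 0.007, "claw": 0.012},
    {"ax": 0, "ay": 0, "az": 0, "dx": 0, "dy": 0, "dz": 0.007, "claw": 0.012},
    {"ax": 0, "ay": 0, "az": 0, "dx": 0, "dy": 0, "dz": 0.005, "claw": 0.012},
    {"ax": 0, "ay": 0, "az": 0, "dx": 0, "dy": 0, "dz": 0, "claw": 0.012},
    {"ax": 0, "ay": 0, "az": 0, "dx": 0, "dy": 0, "dz": 0, "claw": 0.012}
  ]
}}

```text
time_s: 88.15
tcp_pos: [522.2, 67.2, 149.0]
ee_rot: [-0.0, 0.758, 0.652, -0.0]
ft_force: [0.6, 1.4, -0.5]
grip_width: 0.212
finger_force: 60.0
```

Request:
{"op": "play_rows", "data": {
  "motion": [
    {"ax": 0, "ay": 0, "az": 0, "dx": 0, "dy": 0, "dz": 0.004, "claw": 0.012},
    {"ax": 0, "ay": 0, "az": 0, "dx": 0, "dy": 0, "dz": 0.004, "claw": 0.012},
    {"ax": 0, "ay": 0, "az": 0, "dx": 0, "dy": 0, "dz": 0.0025, "claw": 0.012},
    {"ax": 0, "ay": 0, "az": 0, "dx": 0, "dy": 0, "dz": 0, "claw": 0.012},
    {"ax": 0, "ay": 0, "az": 0, "dx": 0, "dy": 0, "dz": 0, "claw": 0.012},
    {"ax": 0, "ay": 0, "az": 0, "dx": 0, "dy": 0, "dz": 0, "claw": 0.04},
    {"ax": 0, "ay": 0, "az": 0, "dx": 0, "dy": 0, "dz": 0, "claw": 0.04},
    {"ax": 0, "ay": 0, "az": 0, "dx": 0, "dy": 0, "dz": 0, "claw": 0.04},
    {"ax": 0, "ay": 0, "az": 0, "dx": 0, "dy": 0, "dz": 0, "claw": 0.04},
    {"ax": 0, "ay": 0, "az": 0, "dx": 0, "dy": 0, "dz": 0, "claw": 0.04}
  ]
}}

```text
time_s: 89.15
tcp_pos: [522.2, 67.2, 138.6]
ee_rot: [0.0, 0.758, 0.652, 0.0]
ft_force: [-0.1, 0.1, -0.6]
grip_width: 0.441
finger_force: 0.0
```

Request:
{"op": "play_rows", "data": {
  "motion": [
    {"ax": 0, "ay": 0, "az": 0, "dx": 0, "dy": 0, "dz": -0.015, "claw": 0.04},
    {"ax": 0, "ay": 0, "az": 0, "dx": 0, "dy": 0, "dz": -0.025, "claw": 0.04},
    {"ax": 0, "ay": 0, "az": 0, "dx": 0, "dy": 0, "dz": -0.03, "claw": 0.04},
    {"ax": 0, "ay": 0, "az": 0, "dx": 0, "dy": 0, "dz": -0.03, "claw": 0.04},
    {"ax": 0, "ay": 0, "az": 0, "dx": -0.025, "dy": 0, "dz": 0, "claw": 0.04},
    {"ax": 0, "ay": 0, "az": 0, "dx": -0.03, "dy": 0, "dz": 0, "claw": 0.04},
    {"ax": 0, "ay": 0, "az": 0, "dx": -0.03, "dy": 0, "dz": 0, "claw": 0.04},
    {"ax": 0, "ay": 0, "az": 0, "dx": -0.03, "dy": 0, "dz": 0, "claw": 0.04},
    {"ax": 0, "ay": 0, "az": 0, "dx": -0.03, "dy": 0, "dz": 0, "claw": 0.04},
    {"ax": 0, "ay": 0, "az": 0, "dx": -0.03, "dy": 0, "dz": 0, "claw": 0.04}
  ]
}}

```text
time_s: 90.15
tcp_pos: [495.6, -107.0, 239.8]
ee_rot: [0.0, 0.758, 0.652, 0.0]
ft_force: [0.2, 0.7, -0.7]
grip_width: 0.435
finger_force: 0.0
```

Request:
{"op": "play_rows", "data": {
  "motion": [
    {"ax": 0, "ay": 0, "az": 0, "dx": -0.03, "dy": 0, "dz": 0, "claw": 0.04},
    {"ax": 0, "ay": 0, "az": 0, "dx": -0.03, "dy": 0, "dz": 0, "claw": 0.04},
    {"ax": 0, "ay": 0, "az": 0, "dx": -0.02, "dy": 0, "dz": 0, "claw": 0.04},
    {"ax": 0, "ay": 0, "az": 0, "dx": 0, "dy": 0, "dz": 0, "claw": 0.04},
    {"ax": 0, "ay": 0, "az": 0, "dx": 0, "dy": 0, "dz": 0, "claw": 0.04},
    {"ax": 0, "ay": 0, "az": 0, "dx": 0, "dy": 0, "dz": 0, "claw": 0.04},
    {"ax": 0, "ay": 0, "az": 0, "dx": 0, "dy": 0, "dz": 0, "claw": 0.04},
    {"ax": 0, "ay": 0, "az": 0, "dx": 0, "dy": 0, "dz": 0, "claw": 0.04},
    {"ax": 0, "ay": 0, "az": 0, "dx": 0, "dy": 0, "dz": 0, "claw": 0.04},
    {"ax": 0, "ay": 0, "az": 0, "dx": 0, "dy": 0, "dz": 0, "claw": 0.04}
  ]
}}

```text
time_s: 91.15
tcp_pos: [483.8, -184.7, 238.5]
ee_rot: [-0.0, 0.758, 0.652, -0.0]
ft_force: [1.0, 0.5, 0.3]
grip_width: 0.436
finger_force: 0.0
```

```bash
python3 - <<'E'
from h import *
from plant import optics
plan(522.2,67.3,138,1.42)
d=optics.get_image("top"); tops(d); drift(d); d=optics.get_image("scene"); tops(d); drift(d); drift(dict(np.load("scene0.npz")))
H=heights(d)
for z in (85,100,115,130):
    m=(np.hypot(H[...,0]-525,H[...,1]-223)<20)&(abs(H[...,2]-z)<5); print(z,m.sum(),np.round(np.median(H[m][:,:2],0),1))
cv2.imwrite("pics/s9.png",cv2.resize(d["color"][150:320,270:500],None,fx=3,fy=3,interpolation=cv2.INTER_CUBIC)[...,::-1])
E
```

```text
t=91.2 at [ 483.8 -184.7  238.5] yaw 1.420 grip 39.8 F [1.  0.5 0.3] | az 0.000 then dx 254.9 dy 0.1 dz 100.5 mm
  top z 140.8 at pump xy [51.8 22.4] n 79
  top z 141.4 at pump xy [ 52.4 -17.8] n 82
  top z 133.9 at pump xy [16.4  1.4] n 35
  top z 141.1 at pump xy [-51.5  21.8] n 79
  top z 141.3 at pump xy [-51.8 -20.9] n 80
  cover z 122.3
  drift top 121 [524.3 225.7 139.6]
  top z 139.7 at pump xy [-49.9 -18.8] n 67
  top z 139.7 at pump xy [-49.1  23.5] n 67
  top z 139.6 at pump xy [ 54.2 -16.8] n 71
  top z 133.5 at pump xy [18.1  3.5] n 26
  top z 139.8 at pump xy [53.  23.9] n 74
  cover z 122.8
  drift top 88 [527.7 228.1 139.7]
  drift top 89 [527.9 224.9 139.8]
85 20 [528.5 227.3]
100 27 [533.1 231.3]
115 34 [533.2 232.3]
130 41 [533.4 232.5]
```

View pics/s9.png

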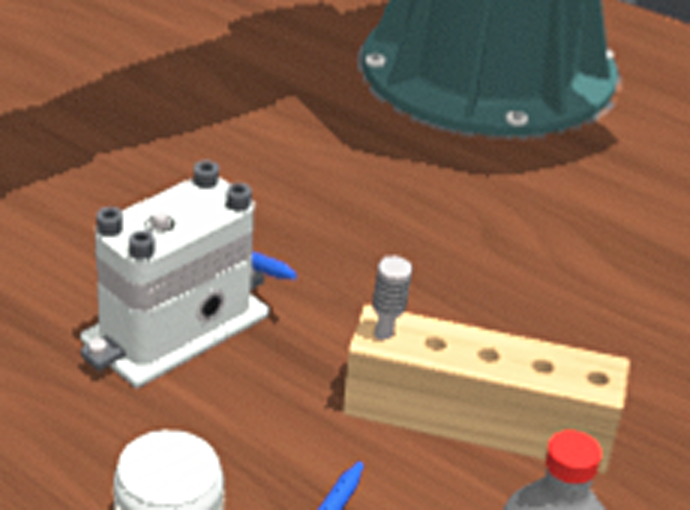

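All four heads sit on the cover. The drift stands in its own rack hole at crop (392,285), with its top at the same height as at the start and leaning only within the hole's play. Handing in.

```bash
python3 -c "
from plant import manip
print(manip.job_done())"
```

```text
the job is handed in; nothing more can be done
None
```

The pump is reassembled and handed in at about 91 s: three plates and the cover are on, all four bolts are home and the drift is back in its rack hole. It leans slightly within the hole's play, and no pass/fail result was returned.

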